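# Dead-weight check of a load cell on the damper bench

### The arm

A 6-joint arm with a two-finger parallel gripper is mounted at the origin on the work surface. World frame = base frame: x ahead of the robot, y to its left, z up, the work surface at z = 0. Lengths are in m, angles in rad, forces in N, time in s.
With the tool pointing down it reaches from about 0.375 to 0.9 m from the base axis. Payload 3.1 kg.
Tool frame: the origin (TCP) lies on the centre line of the jaws, within the pads' length; the fingertips stand 17 mm ahead of it and the grasp point (between the pads) lies 2 mm behind it; y points along the fingers, z is the direction in which the jaws open and shut, and the axes are right-handed (so a half turn about y gives the same grasp; the last joint's range is limited). The gripper opens to 85 mm and grips with 20 to 120 N. Pads are 22 mm wide; open, the fingers measure 114 mm over their backs; the gripper's body (76 mm by 85 mm) begins 54 mm behind the grasp point. The pads swing forward as they close: fully open they stand 13 mm farther back than shut.
Start: joints at [-1.31, 0.527, 1.433, -0, 1.181, -0.178], TCP at [0.266, -0.565, 0.219] pointing down, gripper open.
Joint ranges: [-3.08, 3.08], [-0.75, 2.2], [0.22, 2.44], [-1.43, 4.57], [0, 2.65], [-2.85, 2.85]. Speed limits (rad/s): [2.79, 2.79, 3.14, 3.14, 3.14, 3.14].

### API

Orientations are given as a unit quaternion [x, y, z, w].
In Python, from station import manip gives the robot as it stands.
- The arm moves only by the shell command python3 -m handwheel 'ROWS' [FORCE]. ROWS is JSON, one flat list of numbers, 7 for each row, row after row: the shift along the tool's x, y, z in cm, then the turn, a rotation vector about the tool's x, y, z in rad, then the finger opening in cm, from 0 to 8.54. A call has 1 to 10 rows; each row is the pose to reach, as a shift and turn from the pose commanded when the call began, along the tool's axes at that moment; what a row does not reach only later rows make up. A row lasts 1/12 s, in which the tool goes at most 41.7 mm and 7.16 degrees, less where a joint would pass 70% of its speed; a pose out of reach is approached as far as the arm can. A call with a gripper value outside its range is refused whole. The fingers move at their own pace and stop on an object; FORCE is the grip in N (left out, the last holds). Time passes only in rows, so rows that repeat a pose let the fingers close. It gives the time, the measured TCP pose, the force and the opening at its end, in the units of the state.
- manip.sense(): the state, without advancing time (a new reading comes with each control period).
- manip.snapshot(name): name is "side" or "top" or "wrist"; returns a dict with "frame" (384x512x3 uint8, red, green, blue), "depth" (384x512 float32, m along the optical axis (not along the pixel's ray), 0 where there is no reading), "camera_matrix" (3x3 intrinsics, pixels), "k1" (the pictures are not rectified: a ray, as slopes to the right and down, at radius r is drawn at 1 + k1 r^2 times it, then the intrinsics apply), "rvec" (rotation vector, rad) and "tvec" (3), from world to camera coordinates, as OpenCV has them. Camera axes: x right, y down, z forward; pixel columns grow to the right and rows downward; lengths in m; the calibration is good to about 2 mm. A picture is of the moment at which its call begins.
- manip.sign_off(): hands the job in, once; it reports no verdict.
The state is a dict: "t": time; "q": joint angles; "qd": joint speeds; "tau": joint torques, N m; "tcp_pos": TCP position; "tool_rot": TCP orientation; "force": force on the tool from outside, world axes, zero at the start; "ft_torque": the same for the moment, N m; "finger_gap": opening from 0.0 (shut) to 1.0 (fully open).
Only numpy, scipy, OpenCV 4.12 (cv2) and the standard library are available. Lean on these libraries where they do the work, as an engineer would, in place of code of your own. Each camera call takes 0.05 s, during which the arm holds its last target.

### The job

Set up the load-cell check: swing the black-gripped lever fully home to the red block and keep it there while you lay all the steel bars on the platform in staggered courses, three in the painted bays first and each further bar centred over a joint of the course below, lengthwise like brickwork. Only when all the bars are laid, swing the lever to line up with the orange pointer. The round readout must end up centred on the yellow ring (slide it there at any time, do not lift or tip it), and the orange spring, the jar, the rubber bump stop and the brass collar stay where they are.

Things in the scene. Friction and masses are not known exactly. Their poses are not given: they have to be found in the camera images.
- bar1_c (a point): centre of a loose square steel bar with two blue bands, 64 x 28 x 28 mm, 0.39 kg; x along its length, all four long faces alike; four to six of these six bars are present, side by side on the rubber mat at the start; an absent bar reads None
- bar2_c (a point): centre of a loose square steel bar with two blue bands, 64 x 28 x 28 mm, 0.39 kg; x along its length, all four long faces alike; four to six of these six bars are present, side by side on the rubber mat at the start; an absent bar reads None
- bar3_c (a point): centre of a loose square steel bar with two blue bands, 64 x 28 x 28 mm, 0.39 kg; x along its length, all four long faces alike; four to six of these six bars are present, side by side on the rubber mat at the start; an absent bar reads None
- bar4_c (a point): centre of a loose square steel bar with two blue bands, 64 x 28 x 28 mm, 0.39 kg; x along its length, all four long faces alike; four to six of these six bars are present, side by side on the rubber mat at the start; an absent bar reads None
- bar5_c (a point): centre of a loose square steel bar with two blue bands, 64 x 28 x 28 mm, 0.39 kg; x along its length, all four long faces alike; four to six of these six bars are present, side by side on the rubber mat at the start; an absent bar reads None
- bar6_c (a point): centre of a loose square steel bar with two blue bands, 64 x 28 x 28 mm, 0.39 kg; x along its length, all four long faces alike; four to six of these six bars are present, side by side on the rubber mat at the start; an absent bar reads None
- platform: fixed grey load platform, 76 x 236 x 18 mm, with three white bay outlines end to end; origin at the centre of its underside, y along the row of bays, z up
- bay1 (a point): where the centre of a bar lies when laid in painted bay 1 of 3 (14 mm above the platform top, bar length along the platform's y); bays follow one another along platform +y at 69 mm pitch, leaving 5 mm joints
- bay2 (a point): where the centre of a bar lies when laid in painted bay 2 of 3 (14 mm above the platform top, bar length along the platform's y); bays follow one another along platform +y at 69 mm pitch, leaving 5 mm joints
- bay3 (a point): where the centre of a bar lies when laid in painted bay 3 of 3 (14 mm above the platform top, bar length along the platform's y); bays follow one another along platform +y at 69 mm pitch, leaving 5 mm joints
- lap1 (a point): where the centre of a second-course bar lies when laid centred over the joint between bays 1 and 2 (42 mm above the platform top)
- lap2 (a point): where the centre of a second-course bar lies when laid centred over the joint between bays 2 and 3 (42 mm above the platform top)
- cap (a point): where the centre of a single third-course bar lies, centred over the joint between the two second-course bars (70 mm above the platform top)
- lever (a joint): angle of the cell lever in rad, 0 to 1.6: 0 is home at the red block (leaning 0.8 rad from upright to the +y side of the white lever unit), 0.8 is upright, growing towards the unit's -y side. It turns about the unit's x axis through point pivot, stays where it is left, and takes about 2 N at the grip to move
- lever_grip (a point): centre of the lever's black grip, a cylinder 32 mm in diameter and 30 mm wide along the unit's x axis, 120 mm from the pivot on a 12 mm steel shaft; this point's z runs along the shaft, outward, and its x is the hinge axis
- pointer (a joint): angle of the orange pointer, in the same scale as joint lever (lined up when the two are equal); set at random, does not move
- pointer_tip (a point): tip of the orange pointer, 90 mm from the hinge axis and 22 mm to the +x side of the lever; z runs along the pointer, outward
- pivot (a point): the lever's hinge point, at the top centre of the fixed white lever unit (100 x 190 x 70 mm high); x is the hinge axis. A black scale disc of 75 mm radius stands on its +x side, 14 to 20 mm from the lever's plane
- readout_c (a point): centre (half-way up) of the loose round black readout with an aluminium top and a green screen, 110 mm in diameter, 42 mm high, about 0.5 kg, slides on the table
- ring_c (a point): centre of the flat yellow ring painted on the table (inner radius 59 mm), at table height
- spring: bystander: orange coil spring standing upright, 61 mm across, 110 mm high; origin under its centre
- jar: bystander: grey jar with red lid, 60 mm across, 85 mm high; origin under its centre
- bumpstop: bystander: black rubber bump stop, 48 mm across, 30 mm high
- collar: bystander: brass collar lying flat, 60 mm across, 14 mm high
Things that resemble listed ones, but are neither listed nor needed, are in the scene too. What is shaped like the part that bears bar4_c but brown or turquoise is not meant.

How it is judged:
On the way, in this order (a step that is already met when the one before it is completed fails the run):
1. the lever is home at the red block (within 0.08 rad) (value of joint lever below 0.08 rad), for 0.2 s.
2. every bar is laid in a bay, over a joint of the course below or on the cap place, with the lever still home ((distance between bar1_c and bay1 below 0.012 m or distance between bar1_c and bay2 below 0.012 m or distance between bar1_c and bay3 below 0.012 m or distance between bar1_c and lap1 below 0.012 m or distance between bar1_c and lap2 below 0.012 m or distance between bar1_c and cap below 0.012 m) and angle between the x axis of each of bar1_c, bar2_c, bar3_c, bar4_c, bar5_c, bar6_c and the y axis of platform, either way round below 0.15 rad and (distance between bar2_c and bay1 below 0.012 m or distance between bar2_c and bay2 below 0.012 m or distance between bar2_c and bay3 below 0.012 m or distance between bar2_c and lap1 below 0.012 m or distance between bar2_c and lap2 below 0.012 m or distance between bar2_c and cap below 0.012 m) and (distance between bar3_c and bay1 below 0.012 m or distance between bar3_c and bay2 below 0.012 m or distance between bar3_c and bay3 below 0.012 m or distance between bar3_c and lap1 below 0.012 m or distance between bar3_c and lap2 below 0.012 m or distance between bar3_c and cap below 0.012 m) and (distance between bar4_c and bay1 below 0.012 m or distance between bar4_c and bay2 below 0.012 m or distance between bar4_c and bay3 below 0.012 m or distance between bar4_c and lap1 below 0.012 m or distance between bar4_c and lap2 below 0.012 m or distance between bar4_c and cap below 0.012 m) and (distance between bar5_c and bay1 below 0.012 m or distance between bar5_c and bay2 below 0.012 m or distance between bar5_c and bay3 below 0.012 m or distance between bar5_c and lap1 below 0.012 m or distance between bar5_c and lap2 below 0.012 m or distance between bar5_c and cap below 0.012 m) and (distance between bar6_c and bay1 below 0.012 m or distance between bar6_c and bay2 below 0.012 m or distance between bar6_c and bay3 below 0.012 m or distance between bar6_c and lap1 below 0.012 m or distance between bar6_c and lap2 below 0.012 m or distance between bar6_c and cap below 0.012 m) and value of joint lever below 0.1 rad), for 0.3 s.
3. the lever is lined up with the orange pointer (angle between the z axis of lever_grip and the z axis of pointer_tip, either way round below 0.08 rad and velocity of joint lever between -0.05 and 0.05 rad/s), for 0.3 s.
At the end, for the whole second after the job is handed in: every bar present lies within 12 mm of a bay, lap or cap place and within 0.15 rad of the row's direction (three in the bays, the rest over the joints below), the lever is at rest within 0.08 rad of the pointer, and the readout lies flat within 15 mm of the ring's centre (all of step 3 and (distance between bar1_c and bay1 below 0.012 m or distance between bar1_c and bay2 below 0.012 m or distance between bar1_c and bay3 below 0.012 m or distance between bar1_c and lap1 below 0.012 m or distance between bar1_c and lap2 below 0.012 m or distance between bar1_c and cap below 0.012 m) and angle between the x axis of each of bar1_c, bar2_c, bar3_c, bar4_c, bar5_c, bar6_c and the y axis of platform, either way round below 0.15 rad and (distance between bar2_c and bay1 below 0.012 m or distance between bar2_c and bay2 below 0.012 m or distance between bar2_c and bay3 below 0.012 m or distance between bar2_c and lap1 below 0.012 m or distance between bar2_c and lap2 below 0.012 m or distance between bar2_c and cap below 0.012 m) and (distance between bar3_c and bay1 below 0.012 m or distance between bar3_c and bay2 below 0.012 m or distance between bar3_c and bay3 below 0.012 m or distance between bar3_c and lap1 below 0.012 m or distance between bar3_c and lap2 below 0.012 m or distance between bar3_c and cap below 0.012 m) and (distance between bar4_c and bay1 below 0.012 m or distance between bar4_c and bay2 below 0.012 m or distance between bar4_c and bay3 below 0.012 m or distance between bar4_c and lap1 below 0.012 m or distance between bar4_c and lap2 below 0.012 m or distance between bar4_c and cap below 0.012 m) and (distance between bar5_c and bay1 below 0.012 m or distance between bar5_c and bay2 below 0.012 m or distance between bar5_c and bay3 below 0.012 m or distance between bar5_c and lap1 below 0.012 m or distance between bar5_c and lap2 below 0.012 m or distance between bar5_c and cap below 0.012 m) and (distance between bar6_c and bay1 below 0.012 m or distance between bar6_c and bay2 below 0.012 m or distance between bar6_c and bay3 below 0.012 m or distance between bar6_c and lap1 below 0.012 m or distance between bar6_c and lap2 below 0.012 m or distance between bar6_c and cap below 0.012 m) and horizontal distance between readout_c and ring_c below 0.015 m and angle between readout_c's own z axis and vertical below 0.1 rad); the robot touches nothing.
It fails at once if the readout is lifted or tipped (height (world z) of readout_c above 0.05 m or angle between readout_c's own z axis and vertical above 0.5 rad).
It fails at once if a bystander is moved by more than 50 mm (distance of any of spring, jar, bumpstop, collar from where it was at the start of the episode above 0.05 m).
Of bar1, bar2, bar3, bar4, bar5, bar6 only 4 to 6 are there at a start; the rules pass over those that are not, and their reading is None.
At some moment in a run one of readout may be knocked a few centimetres aside while the robot is not near it.
Once in a run the grip may slacken for a moment while it holds something.
It also fails if it takes over 210 s, if anything falls off the work surface, if the arm or the gripper's body presses on something with over 40 N, if the wrist force passes 120 N, or if a joint passes its speed limit or range.

## Working session

There is one attempt and no reset: what is moved stays moved. The work goes in short steps, Python scripts to look and compute and a shell command to move; the robot and the scene stay as the last step left them, time stands still between calls to the robot, and variables do not carry over. Pictures are saved under pics/ and viewed, and the job is handed in when it is done.

```bash
ls; mkdir -p pics; cat > h.py <<'E'
import numpy as np, cv2
from station import manip
from scipy.spatial.transform import Rotation as R
def snap(n):
    s=manip.snapshot(n); s['name']=n; return s
def save(s,fn,crop=None,scale=1):
    im=s['frame'][:,:,::-1]
    if crop: im=im[crop[1]:crop[3],crop[0]:crop[2]]
    if scale!=1: im=cv2.resize(im,None,fx=scale,fy=scale,interpolation=cv2.INTER_CUBIC)
    cv2.imwrite('pics/'+fn,im)
def rays(s,uv):
    uv=np.atleast_2d(np.asarray(uv,float)); K=np.array(s['camera_matrix'])
    d=np.c_[(uv[:,0]-K[0,2])/K[0,0],(uv[:,1]-K[1,2])/K[1,1]]
    k=s['k1']; p=d.copy()
    for _ in range(30): p=d/(1+k*(p**2).sum(1,keepdims=True))
    M=cv2.Rodrigues(np.array(s['rvec'],float))[0]; t=np.array(s['tvec'],float).ravel()
    return -M.T@t, np.c_[p,np.ones(len(p))]@M   # origin, dirs (z-depth scaled)
def onplane(s,uv,z):
    o,d=rays(s,uv); return o+d*((z-o[2])/d[:,2])[:,None]
def bydepth(s,uv):
    uv=np.atleast_2d(uv); o,d=rays(s,uv)
    dep=np.array([s['depth'][int(round(v)),int(round(u))] for u,v in uv])
    return o+d*dep[:,None]
def proj(s,P):
    P=np.atleast_2d(P); M=cv2.Rodrigues(np.array(s['rvec'],float))[0]; c=P@M.T+np.array(s['tvec']).ravel()
    p=c[:,:2]/c[:,2:]; p=p*(1+s['k1']*(p**2).sum(1,keepdims=True)); K=np.array(s['camera_matrix'])
    return p*[K[0,0],K[1,1]]+[K[0,2],K[1,2]]
def cloud(s):
    h,w=s['depth'].shape; u,v=np.meshgrid(np.arange(w),np.arange(h))
    o,d=rays(s,np.c_[u.ravel(),v.ravel()]); P=o+d*s['depth'].reshape(-1,1); return P.reshape(h,w,3)
def state():
    s=manip.sense(); r=R.from_quat(s['tool_rot']).as_matrix()
    print('t',round(s['t'],2),'tcp',np.round(s['tcp_pos'],4),'gap',round(s['finger_gap'],3),'F',np.round(s['force'],1)); print('q',np.round(s['q'],3)); print('axes x,y,z',np.round(r.T,3).tolist())
    return s,r
def togo(target,zdir=None,down=True):
    """shift in tool cm to world target; rotvec so y=down,z=±zdir"""
    s,r=state(); d=r.T@(np.array(target)-s['tcp_pos'])*100
    print('shift cm',np.round(d,2))
    if zdir is not None:
        z=np.array(zdir,float); z/=np.linalg.norm(z); y=np.array([0,0,-1.])
        for sg in (1,-1):
            zz=z*sg; G=np.c_[np.cross(y,zz),y,zz]; print('rotvec',np.round(R.from_matrix(r.T@G).as_rotvec(),3))
E
python3 - <<'E'
from h import *
state()
for n in ('side','top','wrist'):
    s=snap(n); save(s,n+'0.png',scale=1.5); print(n,np.round(rays(s,[[256,192]]),3), s['k1'])
    np.save
E
```

```text
pics
t 0.0 tcp [ 0.2659 -0.5648  0.2184] gap 1.002 F [0.1 0.4 0.1]
q [-1.309  0.528  1.434  0.     1.181 -0.178]
axes x,y,z [[-0.905, -0.426, -0.0], [-0.001, 0.002, -1.0], [0.426, -0.905, -0.002]]Traceback (most recent call last):
  File "<stdin>", line 4, in <module>
    return _wrapfunc(a, 'round', decimals=decimals, out=out)
    return _wrapit(obj, method, *args, **kwds)
    conv = _array_converter(obj)
ValueError: setting an array element with a sequence. The requested array has an inhomogeneous shape after 1 dimensions. The detected shape was (2,) + inhomogeneous part.
```

```bash
python3 - <<'E'
from h import *
for n in ('side','top','wrist'):
    s=snap(n); save(s,n+'0.png',scale=1.5); o,d=rays(s,[[256,192]]); print(n,o.round(3),d.round(3), s['k1'])
E
```

```text
side [ 0.037 -1.097  1.068] [[ 0.313  0.704 -0.638]] 0.07347539359026746
top [0.387 0.003 1.27 ] [[ 0.096  0.023 -0.995]] -0.06333205683015501
wrist [ 0.341 -0.531  0.373] [[-0.301 -0.154 -0.941]] -0.07076602052376786
```

View pics/side0.png

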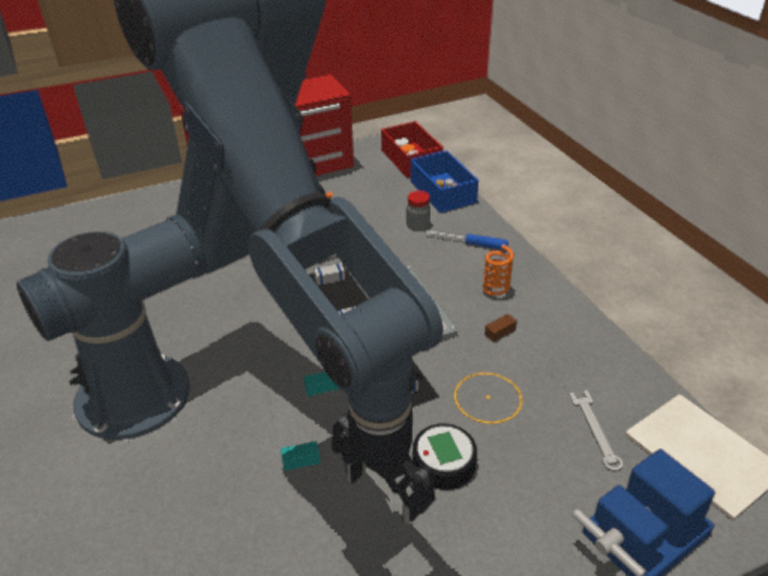

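View pics/top0.png

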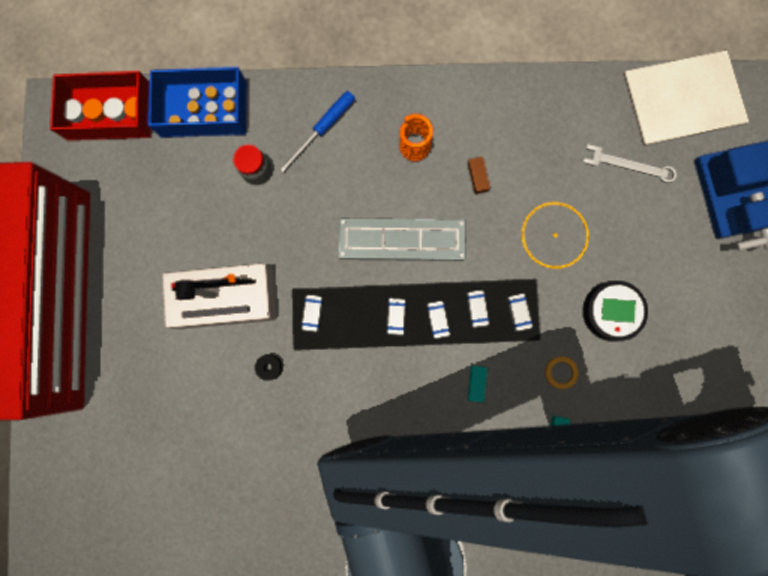

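View pics/wrist0.png

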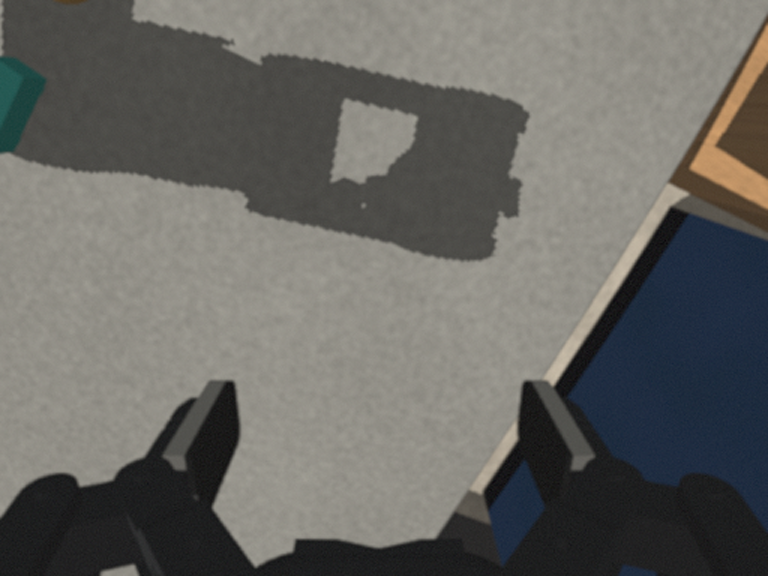

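Five steel bars with blue bands are on the mat, at top-view 768-scale pixels (312,313), (396,316), (438,319), (477,308) and (519,311). The platform is at (402,240), the lever unit at (218,294), the ring at (555,235) and the readout at (616,311). The brown block (479,174) and the turquoise blocks (478,383), (560,420) are decoys. Next I'll measure these.

```bash
python3 - <<'E'
from h import *
s=snap('top'); save(s,'unit.png',(95,165,195,230),6); save(s,'mat.png',(185,130,445,245),3)
P=cloud(s)
f=s['frame'].astype(int); hsv=cv2.cvtColor(s['frame'],cv2.COLOR_RGB2HSV)
# bars: white pixels on mat at height ~
m=((P[:,:,2]>0.018)&(P[:,:,2]<0.05)); 
m[:180]=0;m[235:]=0;m[:,:195]=0;m[:,365:]=0
n,l,st,c=cv2.connectedComponentsWithStats(m.astype(np.uint8))
for i in range(1,n):
    if st[i,4]<60: continue
    q=np.argwhere(l==i)[:,::-1].astype(float)
    z=np.median(P[l==i][:,2])
    W=onplane(s,q,z)[:,:2]; r=cv2.minAreaRect((W*1000).astype(np.float32))
    print('bar',c[i].round(1),st[i,4],'z',z.round(4),'ctr',np.round(np.array(r[0]),1),'size',np.round(r[1],1),'ang',round(r[2],1), W.mean(0).round(4))
for nm,px in dict(plat=(268,160),mat=(233,208),unit=(120,200),read=(411,207),table=(300,110)).items():
    print(nm,P[px[1],px[0]].round(4))
# platform
m=(abs(P[:,:,2]-0.018)<0.008); m[:140]=0;m[178:]=0;m[:,:215]=0;m[:,320:]=0
q=np.argwhere(m)[:,::-1]; W=onplane(s,q,0.018)[:,:2]; r=cv2.minAreaRect((W*1000).astype(np.float32)); print('plat',r,len(q))
# white outlines
m=(hsv[:,:,2]>200)&(hsv[:,:,1]<25); mm=np.zeros_like(m); mm[145:172,222:315]=m[145:172,222:315]
q=np.argwhere(mm)[:,::-1]; W=onplane(s,q,0.018)[:,:2]; print('outline',cv2.minAreaRect((W*1000).astype(np.float32)),len(q))
# ring
m=cv2.inRange(hsv,(15,120,120),(35,255,255)); mm=np.zeros_like(m); mm[130:182,340:400]=m[130:182,340:400]
q=np.argwhere(mm>0)[:,::-1]; W=onplane(s,q,0)[:,:2]; print('ring',cv2.minEnclosingCircle((W*1000).astype(np.float32)),len(q))
# readout
m=(P[:,:,2]>0.03)&(P[:,:,2]<0.06); mm=np.zeros_like(m); mm[180:235,380:445]=m[180:235,380:445]
q=np.argwhere(mm)[:,::-1]; W=onplane(s,q,0.042)[:,:2]; print('readout',cv2.minEnclosingCircle((W*1000).astype(np.float32)),len(q))
# unit
m=(abs(P[:,:,2]-0.07)<0.008); mm=np.zeros_like(m); mm[170:225,100:190]=m[170:225,100:190]
q=np.argwhere(mm)[:,::-1]; W=onplane(s,q,0.07)[:,:2]; print('unit',cv2.minAreaRect((W*1000).astype(np.float32)),len(q))
m=(P[:,:,2]>0.085); mm=np.zeros_like(m); mm[170:225,100:190]=m[170:225,100:190]
pts=P[mm]; cols=f[mm]
for c0 in range(0,len(pts),max(1,len(pts)//30)): print(pts[c0].round(3),cols[c0])
E
```

```text
bar [318.5 205.3] 251 z 0.032 ctr [ 467.3 -139. ] size [64.1 29.3] ang 7.6 [ 0.467  -0.1391]
bar [207.9 208.3] 250 z 0.0321 ctr [464.2 163.8] size [29.4 64. ] ang 82.5 [0.4641 0.1638]
bar [346.3 207.5] 246 z 0.0317 ctr [ 458.7 -215. ] size [63.8 30.1] ang 9.3 [ 0.4595 -0.2149]
bar [264.  210.5] 244 z 0.0322 ctr [455.4   9.9] size [27.3 62.9] ang 88.9 [0.4554 0.0098]
bar [292.1 212.5] 246 z 0.032 ctr [448.6 -66.6] size [63.6 28.7] ang 10.4 [ 0.4486 -0.0668]
plat [ 0.5965 -0.0038  0.0219]
mat [0.4654 0.0967 0.004 ]
unit [0.4878 0.3971 0.0695]
read [ 0.4569 -0.3884  0.0428]
table [ 0.7431 -0.0984  0.003 ]
plat ((598.8046264648438, -3.4889144897460938), (235.9109344482422, 76.5440902709961), 88.8108901977539) 2264
outline ((601.233154296875, -2.512481689453125), (226.1871795654297, 62.276676177978516), 88.31719970703125) 10
ring ((605.417724609375, -292.0440979003906), 64.64755249023438) 316
readout ((457.7729187011719, -388.6238098144531), 56.08314514160156) 1311
unit ((496.00152587890625, 332.0256652832031), (100.64550018310547, 190.72848510742188), 4.525860786437988) 1950
[0.387 0.003
[... 251 characters left out ...]
265 0.098] [15 13 13]
[0.506 0.336 0.197] [18 15 15]
[0.512 0.316 0.135] [16 14 16]
[0.515 0.285 0.105] [8 6 8]
[0.503 0.359 0.203] [18 17 17]
[0.51  0.342 0.137] [8 5 7]
[0.512 0.31  0.111] [8 8 8]
[0.501 0.358 0.205] [18 17 18]
[0.51  0.349 0.113] [ 9  8 12]
[0.512 0.316 0.087] [60 54 48]
[0.498 0.338 0.198] [10 10 12]
[0.496 0.358 0.206] [17 17 17]
[0.494 0.363 0.197] [23 20 20]
[0.498 0.339 0.155] [56 55 50]
[0.491 0.338 0.199] [ 9  9 10]
[0.489 0.361 0.201] [78 70 65]
[0.493 0.34  0.15 ] [66 62 56]
[0.486 0.349 0.208] [29 26 26]
[0.493 0.338 0.123] [65 63 58]
[0.484 0.341 0.202] [17 16 18]
[0.482 0.362 0.199] [118 107  97]
[0.49  0.334 0.09 ] [109 100  91]
[0.469 0.316 0.086] [90 84 83]
```

View pics/unit.png

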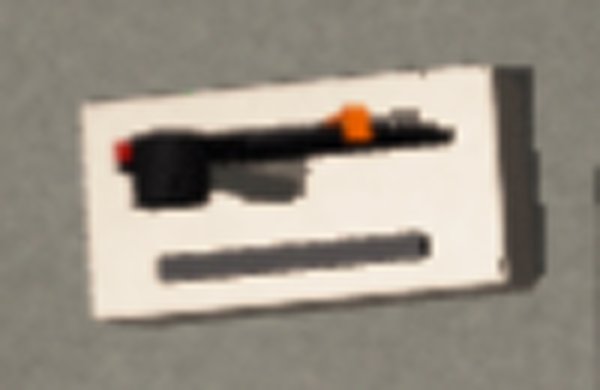

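View pics/mat.png

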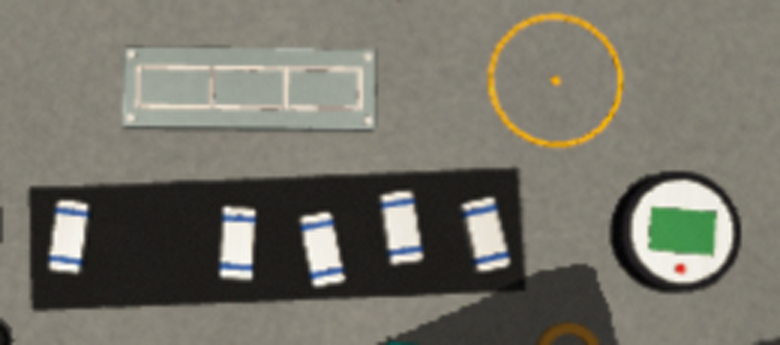

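```bash
python3 - <<'E'
from h import *
uy=[-0.079,0.997,0]
togo([0.45,-0.30,0.32],uy); togo([0.53,0.0,0.32]); togo([0.495,0.28,0.30])
E
```

```text
t 0.25 tcp [ 0.266  -0.5652  0.2189] gap 1.002 F [ 0.2 -0.2  0.2]
q [-1.31   0.528  1.433 -0.     1.181 -0.179]
axes x,y,z [[-0.905, -0.426, -0.0], [-0.0, 0.001, -1.0], [0.426, -0.905, -0.001]]
shift cm [-27.94 -10.09 -16.17]
rotvec [ 0.000e+00 -2.781e+00 -1.000e-03]
rotvec [0.001 0.361 0.   ]
t 0.25 tcp [ 0.266  -0.5652  0.2189] gap 1.002 F [ 0.2 -0.2  0.2]
q [-1.31   0.528  1.433 -0.     1.181 -0.179]
axes x,y,z [[-0.905, -0.426, -0.0], [-0.0, 0.001, -1.0], [0.426, -0.905, -0.001]]
shift cm [-47.95 -10.06 -39.91]
t 0.25 tcp [ 0.266  -0.5652  0.2189] gap 1.002 F [ 0.2 -0.2  0.2]
q [-1.31   0.528  1.433 -0.     1.181 -0.179]
axes x,y,z [[-0.905, -0.426, -0.0], [-0.0, 0.001, -1.0], [0.426, -0.905, -0.001]]
shift cm [-56.7   -8.03 -66.74]
```

```bash
python3 -m handwheel '[0,-10,0,0,0,0,0, -5,-10,-3,0,0.1,0,0, -10,-10,-6,0,0.2,0,0, -14,-10,-8,0,0.36,0,0, -28,-10,-16,0,0.36,0,0, -28,-10,-16,0,0.36,0,0, -28,-10,-16,0,0.36,0,0, -28,-10,-16,0,0.36,0,0, -28,-10,-16,0,0.36,0,0, -28,-10,-16,0,0.36,0,0]' 40; python3 - <<'E'
from h import *
togo([0.53,0.0,0.32],[-0.079,0.997,0]); togo([0.495,0.28,0.30])
E
```

```text
t: 1.08
tcp_pos: [0.4542, -0.2955, 0.3199]
tool_rot: [-0.03, 0.708, -0.705, 0.031]
force: [0.7, -0.8, -0.1]
finger_gap: -0.002
t 1.08 tcp [ 0.4542 -0.2955  0.3199] gap -0.002 F [ 0.7 -0.8 -0.1]
q [-0.785  0.308  1.509  0.004  1.326  0.699]
axes x,y,z [[-0.996, -0.086, -0.002], [0.002, 0.003, -1.0], [0.086, -0.996, -0.003]]
shift cm [-10.1    0.09 -28.79]
rotvec [-0.004 -3.135 -0.005]
rotvec [ 0.003  0.007 -0.002]
t 1.08 tcp [ 0.4542 -0.2955  0.3199] gap -0.002 F [ 0.7 -0.8 -0.1]
q [-0.785  0.308  1.509  0.004  1.326  0.699]
axes x,y,z [[-0.996, -0.086, -0.002], [0.002, 0.003, -1.0], [0.086, -0.996, -0.003]]
shift cm [ -9.01   2.17 -56.98]
```

```bash
python3 -m handwheel '[-10,0,-28,0,0,0,0, -10,0,-28,0,0,0,0, -10,0,-28,0,0,0,0, -10,0,-28,0,0,0,0, -10,0,-28,0,0,0,0, -10,0,-28,0,0,0,0, -10,0,-28,0,0,0,0, -10,0,-28,0,0,0,0, -10,0,-32,0,0,0,0, -10,0,-36,0,0,0,0]'; python3 -m handwheel '[1,1,-20,0,0,0,0, 1,1,-20,0,0,0,0, 1,1,-20,0,0,0,0, 1,1,-20,0,0,0,0, 1,1,-20,0,0,0,0, 1,1,-20,0,0,0,0, 1,1,-20,0,0,0,0]'; python3 - <<'E'
from h import *
togo([0.495,0.285,0.17],[-0.079,0.997,0]); s=snap('side'); save(s,'side1.png',scale=1.5); s=snap('wrist'); save(s,'wrist1.png',scale=1.5)
s=snap('top'); save(s,'top1.png',scale=1.5)
E
```

```text
t: 1.92
tcp_pos: [0.5227, 0.0654, 0.3192]
tool_rot: [0.027, -0.706, 0.707, -0.027]
force: [1.0, -0.4, -0.0]
finger_gap: -0.001
t: 2.5
tcp_pos: [0.496, 0.2648, 0.309]
tool_rot: [0.03, -0.706, 0.707, -0.029]
force: [0.2, -0.7, -0.2]
finger_gap: 0.004
t 2.5 tcp [0.496  0.2648 0.309 ] gap 0.004 F [ 0.2 -0.7 -0.2]
q [ 2.920e-01  3.490e-01  1.476e+00 -1.000e-03  1.317e+00  1.780e+00]
axes x,y,z [[-0.997, -0.083, 0.001], [-0.0, -0.001, -1.0], [0.083, -0.997, 0.001]]
shift cm [-0.08 13.9  -2.03]
rotvec [ 1.000e-03 -3.137e+00  1.000e-03]
rotvec [-0.001  0.004  0.001]
```

View pics/side1.png

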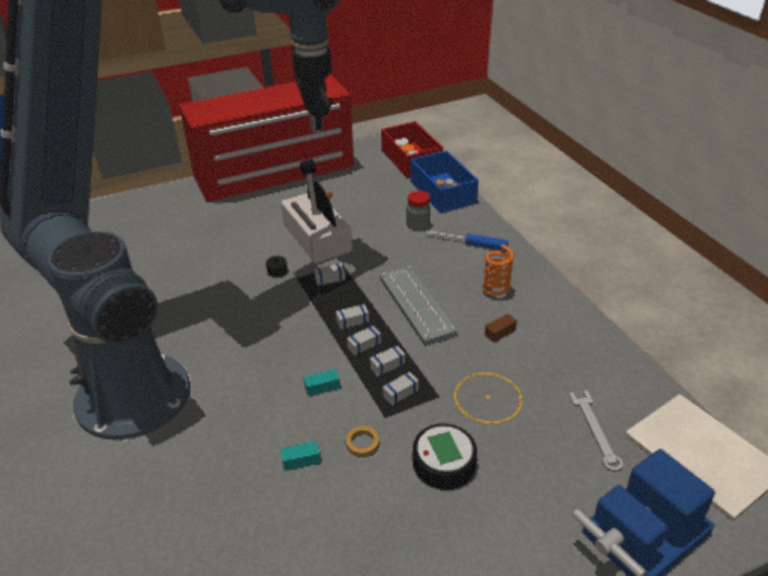

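View pics/wrist1.png

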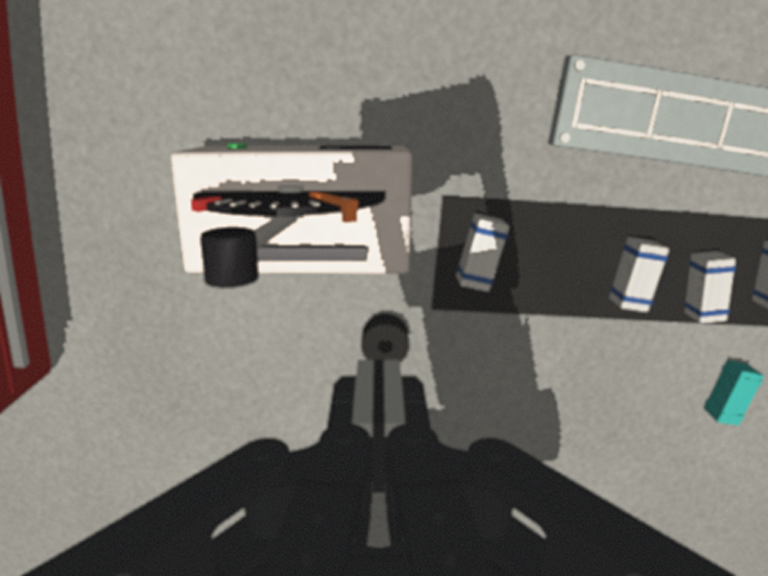

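```bash
python3 -m handwheel '[0,4,-2,0,0,0,0, 0,8,-2,0,0,0,0, 0,11,-2,0,0,0,0, 0,13.5,-2,0,0,0,0, 0,13.5,-2,0,0,0,0]'; python3 -m handwheel '[0,0,-2,0,0,0,0, 0,0,-4,0,0,0,0, 0,0.5,-6,0,0,0,0, 0,1,-7,0,0,0,0, 0,1,-8,0,0,0,0, 0,1,-8.5,0,0,0,0, 0,1,-9,0,0,0,0, 0,1,-9.3,0,0,0,0]'; python3 - <<'E'
from h import *
togo([0.49,0.39,0.164]); s=snap('side'); save(s,'side2.png',(170,60,270,190),5)
s=snap('wrist'); save(s,'wrist2.png',scale=1.5)
E
```

```text
t: 3.07
tcp_pos: [0.4917, 0.2806, 0.1694]
tool_rot: [0.031, -0.705, 0.708, -0.023]
force: [0.3, -0.6, 0.0]
finger_gap: -0.001
t: 3.73
tcp_pos: [0.4876, 0.3764, 0.1647]
tool_rot: [0.028, -0.706, 0.707, -0.028]
force: [0.6, -1.3, -0.0]
finger_gap: -0.003
t 3.73 tcp [0.4876 0.3764 0.1647] gap -0.003 F [ 0.6 -1.3 -0. ]
q [ 0.476  0.579  1.509 -0.     1.053  1.968]
axes x,y,z [[-0.997, -0.079, 0.0], [-0.0, -0.0, -1.0], [0.079, -0.997, 0.0]]
shift cm [-0.35  0.07 -1.34]
```

View pics/side2.png

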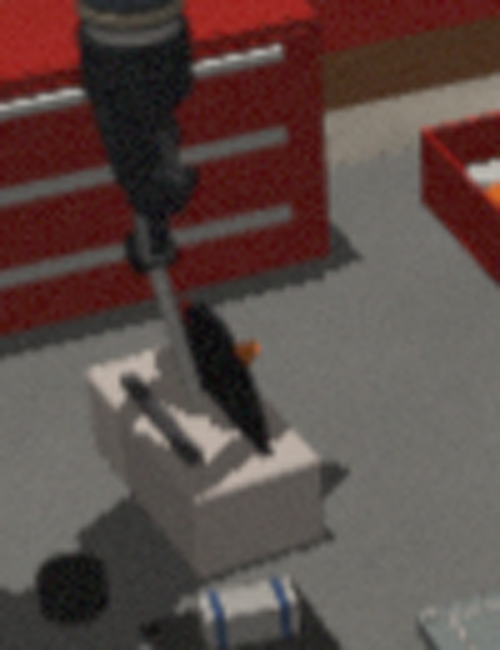

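View pics/wrist2.png

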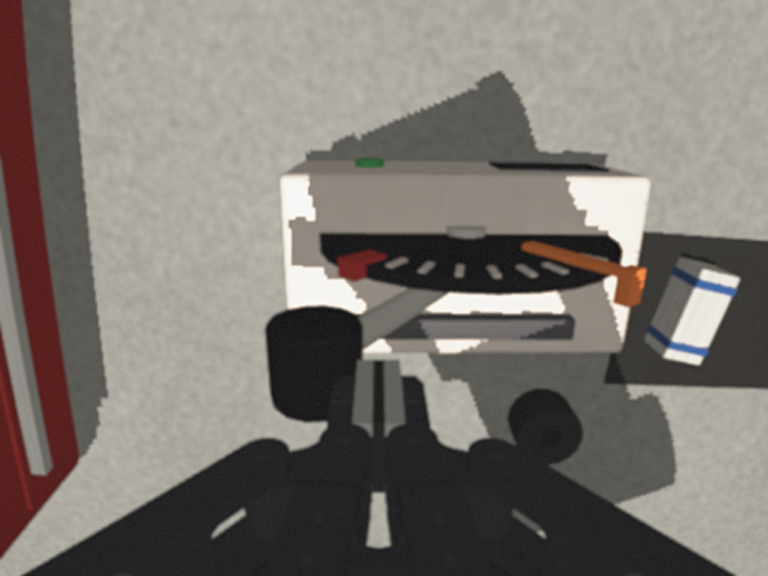

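```bash
for i in 1; do python3 -m handwheel '[0,0,-0.5,0,0,0,0, 0,0,-0.8,0,0,0,0, 0,0,-1.1,0,0,0,0, 0,0,-1.3,0,0,0,0]'; python3 -m handwheel '[0,0,-0.2,0,0,0,0, 0,0,-0.2,0,0,0,0]';python3 -m handwheel '[0,0,-0.2,0,0,0,0, 0,0,-0.2,0,0,0,0]'; done
```

```text
t: 4.17
tcp_pos: [0.4863, 0.3898, 0.1644]
tool_rot: [-0.028, 0.707, -0.707, 0.028]
force: [0.6, -1.7, -0.1]
finger_gap: 0.002
t: 4.33
tcp_pos: [0.4862, 0.3921, 0.1645]
tool_rot: [-0.028, 0.707, -0.706, 0.028]
force: [-0.1, -1.2, 1.2]
finger_gap: -0.001
t: 4.5
tcp_pos: [0.4861, 0.3938, 0.1645]
tool_rot: [-0.028, 0.707, -0.706, 0.028]
force: [-0.5, -1.6, -0.1]
finger_gap: 0.002
```

```bash
for i in 1 ; do python3 -m handwheel '[0,0,-0.2,0,0,0,0, 0,0,-0.2,0,0,0,0]'; python3 -m handwheel '[0,0,-0.2,0,0,0,0, 0,0,-0.2,0,0,0,0]';python3 -m handwheel '[0,0,-0.2,0,0,0,0, 0,0,-0.2,0,0,0,0]'; done;  python3 - <<'E'
from h import *
s=snap('wrist'); save(s,'wrist3.png',scale=1.5)
P=cloud(s)
E
```

```text
t: 4.67
tcp_pos: [0.4859, 0.3958, 0.1645]
tool_rot: [-0.028, 0.707, -0.706, 0.028]
force: [0.3, -1.3, 0.3]
finger_gap: 0.002
t: 4.83
tcp_pos: [0.4858, 0.3978, 0.1645]
tool_rot: [-0.028, 0.707, -0.706, 0.028]
force: [-0.2, -0.3, 0.1]
finger_gap: -0.001
t: 5.0
tcp_pos: [0.4856, 0.3999, 0.1645]
tool_rot: [-0.028, 0.707, -0.706, 0.028]
force: [-0.4, -1.2, 0.6]
finger_gap: -0.0
```

View pics/wrist3.png

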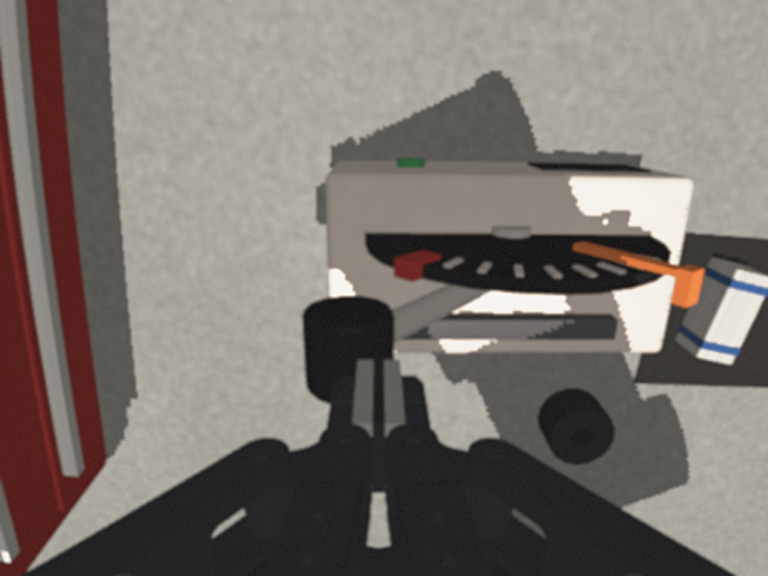

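```bash
python3 - <<'E'
from h import *
s=snap('wrist'); 
for u,v in [(215,210),(230,205),(245,205),(255,210),(260,215),(230,230),(215,240),(240,245),(245,260),(265,260),(252,290),(275,210),(290,200),(278,176),(455,190)]:
    print(u,v,bydepth(s,[[u,v]]).round(4),s['frame'][v,u])
E
```

```text
215 210 [[0.5035 0.4181 0.1665]] [25 23 22]
230 205 [[0.5041 0.4111 0.1598]] [20 22 24]
245 205 [[0.504  0.4034 0.1582]] [27 26 26]
255 210 [[0.5046 0.3983 0.1654]] [24 24 25]
260 215 [[0.5024 0.3956 0.1661]] [29 27 25]
230 230 [[0.498  0.4097 0.1763]] [31 32 33]
215 240 [[0.491  0.4168 0.1743]] [29 29 31]
240 245 [[0.495  0.4045 0.1846]] [96 96 91]
245 260 [[0.4956 0.402  0.1982]] [97 95 90]
265 260 [[0.4962 0.3937 0.1981]] [96 95 90]
252 290 [[0.4925 0.3988 0.2141]] [37 36 35]
275 210 [[0.4947 0.3855 0.1395]] [119 116 111]
290 200 [[0.4961 0.3752 0.1248]] [114 111 105]
278 176 [[0.5115 0.3845 0.1262]] [112  38  37]
455 190 [[0.5176 0.2858 0.1467]] [223 121  65]
```

```bash
python3 - <<'E'
from h import *
s=snap('wrist'); save(s,'w4.png',(190,180,300,300),5); P=cloud(s)
for v in range(215,285,6): print(v,[tuple((P[v,u]*1000).round().astype(int)) for u in (206,214,222,232,240,248,260,266)])
s=snap('top'); save(s,'t4.png',(85,145,215,245),6)
E
```

```text
215 [(np.int64(501), np.int64(422), np.int64(169)), (np.int64(503), np.int64(418), np.int64(172)), (np.int64(504), np.int64(414), np.int64(172)), (np.int64(504), np.int64(409), np.int64(173)), (np.int64(505), np.int64(405), np.int64(173)), (np.int64(504), np.int64(402), np.int64(171)), (np.int64(502), np.int64(395), np.int64(164)), (np.int64(494), np.int64(391), np.int64(146))]
221 [(np.int64(499), np.int64(422), np.int64(171)), (np.int64(501), np.int64(418), np.int64(174)), (np.int64(502), np.int64(414), np.int64(176)), (np.int64(502), np.int64(409), np.int64(176)), (np.int64(502), np.int64(405), np.int64(174)), (np.int64(502), np.int64(401), np.int64(173)), (np.int64(498), np.int64(395), np.int64(164)), (np.int64(491), np.int64(391), np.int64(148))]
227 [(np.int64(495), np.int64(422), np.int64(170)), (np.int64(497), np.int64(418), np.int64(173)), (np.int64(499), np.int64(414), np.int64(176)), (np.int64(499), np.int64(409), np.int64(175)), (np.int64(499), np.int64(405), np.int64(175)), (np.int64(499), np.int64(401), np.int64(173)), (np.int64(495), np.int64(395), np.int64(164)), (np.
[... 2757 characters left out ...]
int64(353), np.int64(430), np.int64(0)), (np.int64(491), np.int64(411), np.int64(203)), (np.int64(491), np.int64(407), np.int64(203)), (np.int64(496), np.int64(404), np.int64(209)), (np.int64(495), np.int64(401), np.int64(209)), (np.int64(496), np.int64(396), np.int64(209)), (np.int64(496), np.int64(394), np.int64(209))]
281 [(np.int64(343), np.int64(439), np.int64(-1)), (np.int64(345), np.int64(430), np.int64(0)), (np.int64(490), np.int64(411), np.int64(206)), (np.int64(491), np.int64(407), np.int64(207)), (np.int64(495), np.int64(404), np.int64(213)), (np.int64(495), np.int64(401), np.int64(213)), (np.int64(496), np.int64(396), np.int64(214)), (np.int64(496), np.int64(394), np.int64(212))]
```

View pics/w4.png

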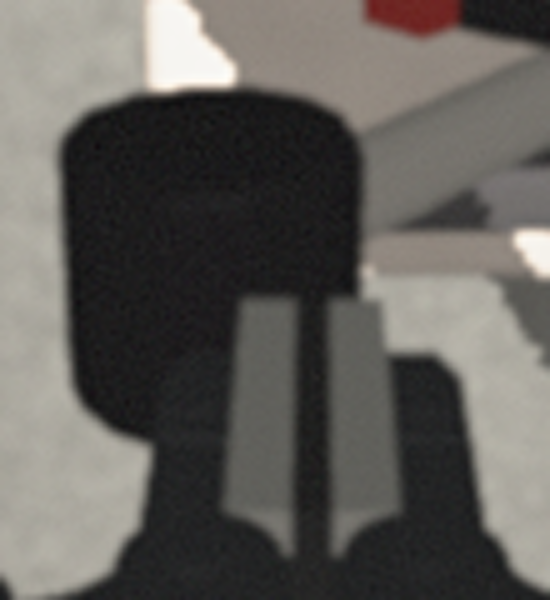

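View pics/t4.png

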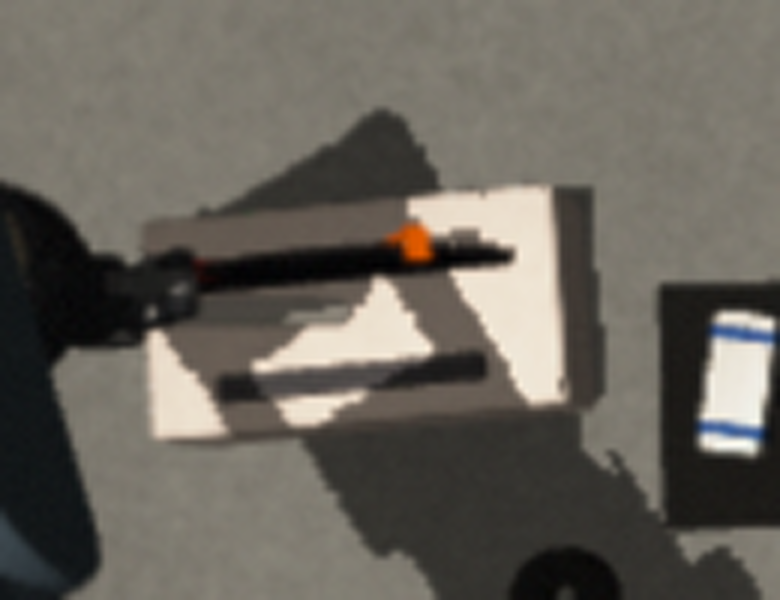

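```bash
python3 - <<'E'
from h import *
s=snap('wrist'); st=manip.sense(); p=np.array(st['tcp_pos']); o,_=rays(s,[[256,192]]); print(o,p,st['force'])
M=cv2.Rodrigues(np.array(s['rvec'],float))[0]; r=R.from_quat(st['tool_rot']).as_matrix()
print('cam in tool',r.T@(o-p), 'cam axes in tool', (M@r).round(3).tolist())
for z in (-.033,-.017,0,.017,.033): print(z,proj(s,p+[0.01,0,z]))
E
```

```text
[0.56872066 0.40483388 0.31843857] [0.48563929 0.3997489  0.16449705] [-0.75044186  1.1816434   1.1465306 ]
cam in tool [-0.08326336 -0.15392031  0.00145401] cam axes in tool [[0.0, -0.001, 1.0], [0.945, -0.327, -0.0], [0.327, 0.945, 0.001]]
-0.033 [[250.73752641 201.71512018]]
-0.017 [[250.63827739 212.16082754]]
0 [[250.51377634 225.28772127]]
0.017 [[250.36384073 241.1314452 ]]
0.033 [[250.19195652 259.34256736]]
```

```bash
python3 - <<'E'
from h import *
s=snap('side'); 
print(proj(s,[[.496,.2648,.309],[.496,.2648,.292],[.496,.2648,.326]]))
st=manip.sense(); p=np.array(st['tcp_pos'])
print(proj(s,[p,p-[0,0,.017],p+[0,0,.017]]))
save(s,'side4.png',(170,60,270,160),6)
s=snap('top')
print(proj(s,[p,p-[0,0,.017],p+[0,0,.017]]))
E
```

```text
[[211.99095902  89.65426546]
 [212.37220837  94.43801315]
 [211.60384839  84.80291729]]
[[198.65318786 110.55742817]
 [199.07429892 114.71684422]
 [198.2263111  106.34600864]]
[[106.6939957  197.87976456]
 [109.04458835 198.44074109]
 [104.27306923 197.30181064]]
```

View pics/side4.png

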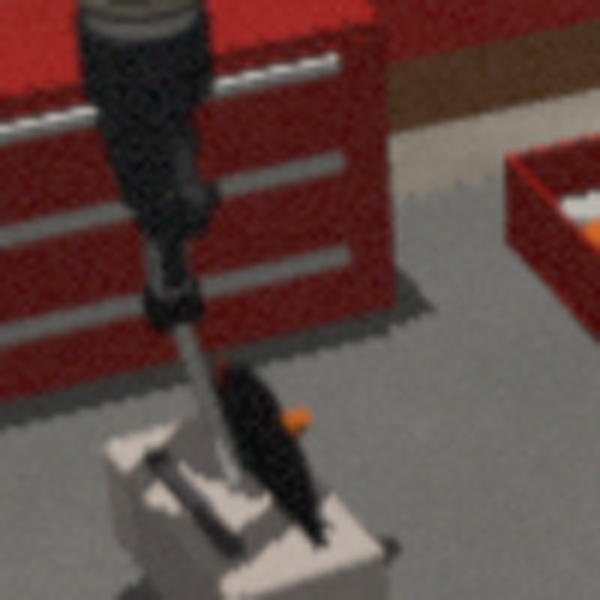

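```bash
python3 -m handwheel '[0,-1.5,0,0,0,0,0, 0,-1.5,2,0,0,0,0, 0,-1.5,3.5,0,0,0,0, 0,1,3.8,0,0,0,0, 0,3,3.8,0,0,0,0, 0,3.4,3.8,0,0,0,0, 0,3.4,3.8,0,0,0,0]'; python3 - <<'E'
from h import *
s=snap('wrist'); save(s,'w5.png',scale=1.5); P=cloud(s); state()
for v in range(210,260,8): print(v,[(P[v,u]*1000).round().astype(int).tolist() for u in range(150,280,12)])
E
```

```text
t: 5.93
tcp_pos: [0.4872, 0.3603, 0.1285]
tool_rot: [0.03, -0.706, 0.707, -0.026]
force: [0.9, -0.2, -0.2]
finger_gap: 0.002
t 5.98 tcp [0.4883 0.3611 0.1298] gap -0.002 F [0.3 1.2 0.8]
q [0.453 0.615 1.558 0.    0.971 1.944]
axes x,y,z [[-0.997, -0.079, 0.002], [-0.002, -0.001, -1.0], [0.079, -0.997, 0.001]]
210 [[443, 450, -1], [475, 421, 69], [477, 412, 70], [477, 404, 69], [478, 396, 69], [479, 387, 70], [479, 379, 70], [507, 369, 134], [509, 363, 137], [511, 358, 140], [512, 352, 141]]
218 [[435, 451, -2], [469, 421, 68], [471, 412, 70], [471, 404, 70], [472, 395, 70], [472, 387, 69], [497, 375, 122], [497, 369, 120], [495, 363, 115], [492, 356, 107], [508, 352, 142]]
226 [[505, 404, 153], [505, 399, 152], [463, 413, 68], [465, 404, 70], [496, 387, 131], [497, 381, 131], [495, 375, 128], [493, 369, 122], [489, 362, 112], [469, 353, 70], [469, 344, 70]]
234 [[505, 403, 159], [505, 397, 160], [457, 413, 69], [497, 391, 142], [495, 386, 138], [494, 380, 135], [492, 374, 130], [466, 369, 79], [466, 361, 79], [468, 353, 80], [469, 345, 81]]
242 [[505, 401, 166], [504, 396, 165], [496, 395, 149], [494, 390, 145], [492, 385, 141], [490, 380, 136], [460, 377, 80], [460, 369, 80], [496, 362, 145], [497, 357, 145], [462, 344, 79]]
250 [[504, 399, 171], [502, 396, 167], [493, 395, 151], [491, 390, 147], [488, 385, 140], [447, 386, 70], [447, 377, 69], [448, 369, 69], [497, 362, 153], [497, 357, 152], [450, 343, 70]]
258 [[501, 399, 171], [499, 396, 168], [489, 394, 152], [394, 416, -1], [396, 404, 0], [396, 393, -1], [492, 373, 154], [493, 367, 153], [498, 362, 161], [497, 357, 160], [494, 351, 154]]
```

View pics/w5.png

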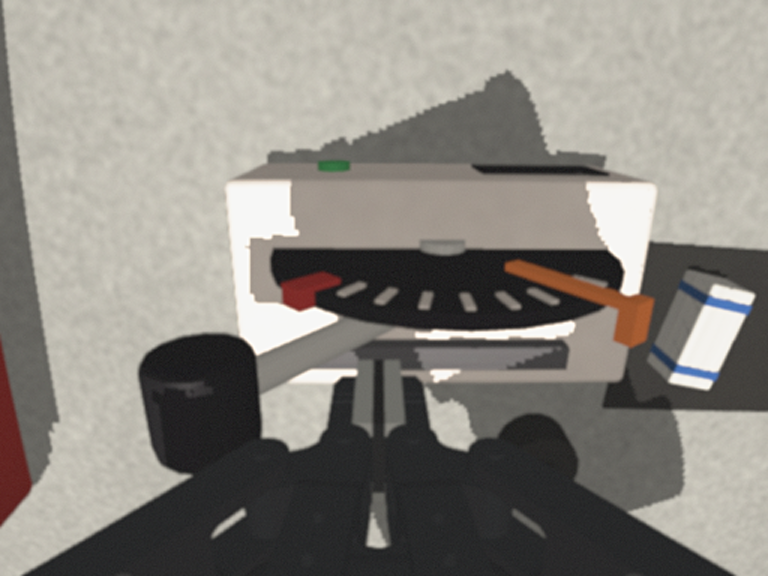

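```bash
python3 -m handwheel '[0,0,-1,0,0,0,0, 0,0,-1.6,0,0,0,0, 0,0,-2,0,0,0,0, 0,0,-2.2,0,0,0,0, 0,0,-2.2,0,0,0,0]';  python3 -m handwheel '[0,0,-0.2,0,0,0,0, 0,0,-0.4,0,0,0,0, 0,0,-0.4,0,0,0,0]'; python3 -m handwheel '[0,0,-0.2,0,0,0,0, 0,0,-0.2,0,0,0,0]'; python3 -m handwheel '[0,0,-0.2,0,0,0,0, 0,0,-0.2,0,0,0,0]'
```

```text
t: 6.4
tcp_pos: [0.4871, 0.3841, 0.1307]
tool_rot: [0.028, -0.706, 0.707, -0.029]
force: [0.6, -1.0, -0.7]
finger_gap: 0.0
t: 6.65
tcp_pos: [0.4861, 0.3869, 0.1299]
tool_rot: [0.029, -0.706, 0.707, -0.028]
force: [1.2, -3.8, -3.1]
finger_gap: -0.001
t: 6.82
tcp_pos: [0.4857, 0.3888, 0.1298]
tool_rot: [0.029, -0.706, 0.707, -0.028]
force: [1.6, -4.3, -3.1]
finger_gap: 0.002
t: 6.98
tcp_pos: [0.4856, 0.3889, 0.1298]
tool_rot: [0.029, -0.705, 0.708, -0.028]
force: [1.8, -9.4, -1.7]
finger_gap: 0.001
```

```bash
python3 -m handwheel '[0,0,1,0,0,0,0, 0,-4,1,0,0,0,0, 0,-8,1,0,0,0,2, 0,-12,1,0,0,0,5.5, 0,-12,5,0,0,0,5.5, 0,-12,9,0,0,0,5.5]'; python3 - <<'E'
from h import *
a=np.radians(-7.5); togo([.464,.164,.13],[-np.sin(a),np.cos(a),0])
s=snap('top'); save(s,'t5.png',(85,145,215,245),6)
E
```

```text
t: 7.48
tcp_pos: [0.4959, 0.3047, 0.2551]
tool_rot: [-0.026, 0.709, -0.704, 0.034]
force: [0.6, -0.6, -0.7]
finger_gap: 0.566
t 7.48 tcp [0.4959 0.3047 0.2551] gap 0.566 F [ 0.6 -0.6 -0.7]
q [0.358 0.424 1.511 0.003 1.193 1.843]
axes x,y,z [[-0.996, -0.084, -0.011], [0.011, 0.007, -1.0], [0.084, -0.996, -0.006]]
shift cm [ 4.5  12.37 13.83]
rotvec [-0.016 -2.927 -0.011]
rotvec [ 0.007  0.215 -0.011]
```

View pics/t5.png

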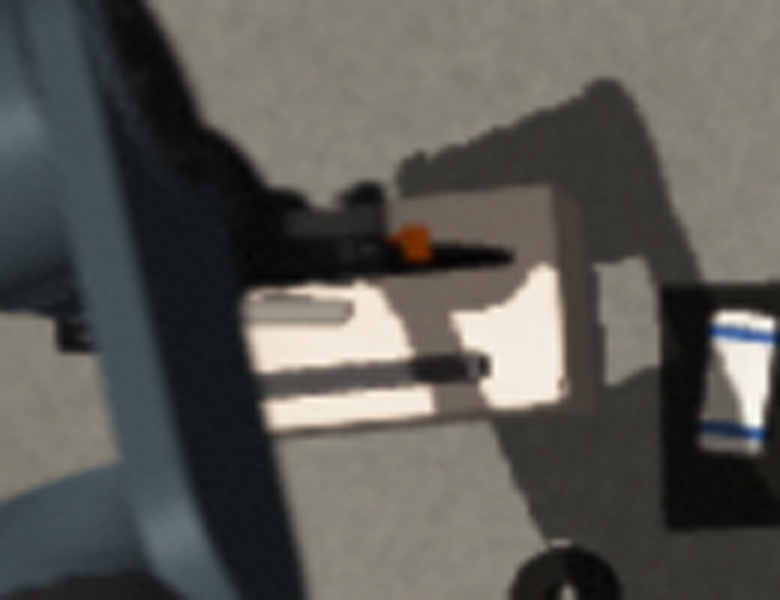

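```bash
python3 -m handwheel '[2,0,6,0,0,0,5.5, 4.5,4,13,0,0.1,0,5.5, 4.5,8,13,0,0.2,0,5.5, 4.5,10,13,0,0.21,0,5.5, 4.5,12,13.4,0,0.21,0,5.5, 4.5,12,13.4,0,0.21,0,5.5, 4.5,12,13.4,0,0.21,0,5.5, 4.5,12,13.4,0,0.21,0,5.5]'; python3 - <<'E'
from h import *
a=np.radians(-7.5); togo([.464,.164,.0],[-np.sin(a),np.cos(a),0])
s=snap('top'); save(s,'t6.png',(85,145,245,245),5)
P=cloud(s); m=(P[:,:,2]>.12)
for v in range(188,206,3): print(v,[(P[v,u]*1000).round().astype(int).tolist() for u in range(98,130,6)])
s=snap('wrist'); save(s,'w6.png',scale=1.5)
E
```

```text
t: 8.2
tcp_pos: [0.4614, 0.1658, 0.132]
tool_rot: [0.048, 0.706, -0.705, -0.045]
force: [0.7, 0.9, 0.3]
finger_gap: 0.645
t 8.2 tcp [0.4614 0.1658 0.132 ] gap 0.645 F [0.7 0.9 0.3]
q [0.116 0.484 1.855 0.002 0.799 1.816]
axes x,y,z [[-0.991, 0.13, -0.004], [0.004, 0.002, -1.0], [-0.13, -0.991, -0.002]]
shift cm [-0.23 13.2   0.17]
rotvec [-6.000e-03 -3.141e+00 -3.000e-03]
rotvec [ 0.002  0.    -0.004]
188 [[529, 484, 3], [529, 467, 0], [521, 425, 69], [514, 389, 128], [513, 371, 135], [511, 351, 147]]
191 [[503, 421, 167], [503, 408, 163], [512, 424, 74], [506, 386, 135], [507, 377, 117], [508, 365, 102]]
194 [[495, 421, 168], [495, 407, 164], [505, 425, 69], [504, 408, 70], [504, 392, 70], [503, 374, 73]]
197 [[488, 420, 169], [488, 407, 164], [490, 399, 142], [490, 387, 132], [491, 376, 119], [492, 363, 109]]
200 [[480, 420, 168], [480, 406, 166], [488, 423, 73], [488, 408, 70], [487, 390, 73], [487, 374, 72]]
203 [[474, 425, 155], [485, 465, 4], [480, 422, 76], [479, 406, 74], [480, 392, 67], [479, 374, 72]]
```

View pics/t6.png

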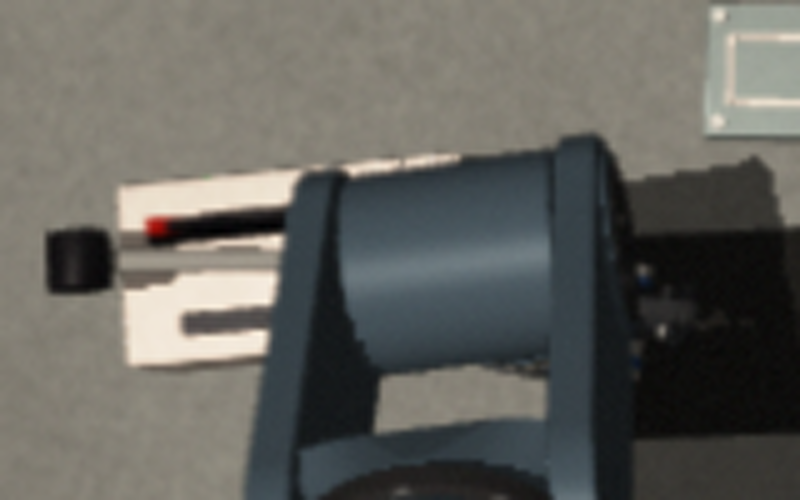

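View pics/w6.png

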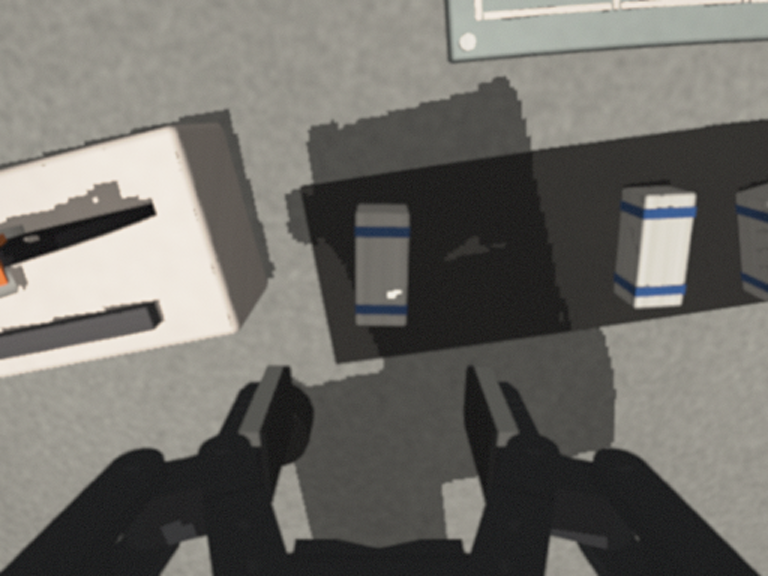

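```bash
cat >> h.py <<'E'
def bars(s,roi=None,zr=(0.018,0.045),zp=None):
    P=cloud(s); m=(P[:,:,2]>zr[0])&(P[:,:,2]<zr[1])&(s['depth']>0)
    if roi:
        mm=np.zeros_like(m); mm[roi[1]:roi[3],roi[0]:roi[2]]=m[roi[1]:roi[3],roi[0]:roi[2]]; m=mm
    # top faces only: normal up -> z close to local max
    n,l,st,c=cv2.connectedComponentsWithStats(m.astype(np.uint8))
    for i in range(1,n):
        if st[i,4]<80: continue
        Q=P[l==i]; zt=np.percentile(Q[:,2],95) ; Q=Q[Q[:,2]>zt-0.004]; zt=np.median(Q[:,2])
        r=cv2.minAreaRect((Q[:,:2]*1000).astype(np.float32))
        w,h=r[1]; a=r[2] if w>h else r[2]-90
        print('px',c[i].round(0),'ctr',np.round(r[0],1),'size',np.round(sorted(r[1]),1),'axis deg',round(a,1),'top',zt.round(4))
E
python3 - <<'E'
from h import *
s=snap('wrist'); bars(s,(200,100,470,240)); P=cloud(s); print(P[230,345],P[140,200])
state()
E
```

```text
px [439. 165.] ctr [454.8   7.9] size [29.7 64.1] axis deg -3.2 top 0.0305
px [254. 177.] ctr [463.4 162.9] size [28.5 63.9] axis deg -8.3 top 0.0305
[3.93355792e-01 8.32259224e-02 2.07077672e-05] [4.96820264e-01 2.05620129e-01 1.57524071e-04]
t 8.35 tcp [0.4614 0.166  0.1326] gap 0.647 F [ 0.2 -0.8  0.2]
q [1.170e-01 4.820e-01 1.855e+00 1.000e-03 7.980e-01 1.816e+00]
axes x,y,z [[-0.992, 0.129, -0.005], [0.006, 0.001, -1.0], [-0.129, -0.992, -0.002]]
```

```bash
python3 -m handwheel '[-0.2,4,0.3,0,0.015,0,5, -0.2,8,0.3,0,0.015,0,5, -0.2,11,0.3,0,0.015,0,5, -0.2,12.5,0.3,0,0.015,0,5, -0.2,12.5,0.3,0,0.015,0,5]'; python3 - <<'E'
from h import *
state()
s=snap('wrist'); save(s,'w7.png',scale=1.5); P=cloud(s)
for v in range(236,262,4): print(v,[(P[v,u]*1000).round().astype(int).tolist() for u in (185,190,194,198,305,309,313,318)])
E
```

```text
t: 8.77
tcp_pos: [0.4602, 0.162, 0.0037]
tool_rot: [-0.05, -0.705, 0.705, 0.052]
force: [-0.4, 0.3, -0.5]
finger_gap: 0.584
t 8.77 tcp [0.4602 0.162  0.0037] gap 0.584 F [-0.4  0.3 -0.5]
q [0.109 0.732 1.921 0.    0.492 1.824]
axes x,y,z [[-0.99, 0.144, 0.003], [-0.003, -0.0, -1.0], [-0.144, -0.99, 0.001]]
236 [[468, 195, 2], [468, 192, 3], [468, 190, 3], [468, 188, 3], [459, 132, 2], [459, 130, 2], [459, 128, 2], [458, 126, 2]]
240 [[466, 195, 2], [466, 192, 2], [466, 190, 3], [465, 188, 2], [457, 132, 1], [457, 130, 3], [457, 128, 3], [456, 126, 3]]
244 [[475, 189, 24], [474, 187, 23], [474, 185, 23], [473, 184, 22], [464, 134, 19], [466, 133, 23], [466, 131, 24], [466, 129, 24]]
248 [[475, 188, 28], [474, 186, 27], [474, 184, 28], [471, 184, 23], [463, 135, 21], [466, 134, 26], [466, 132, 27], [466, 130, 27]]
252 [[474, 188, 30], [474, 185, 31], [474, 184, 30], [470, 184, 24], [461, 135, 21], [467, 134, 31], [466, 132, 30], [466, 130, 30]]
256 [[474, 187, 33], [474, 185, 34], [473, 184, 33], [468, 184, 24], [459, 135, 22], [465, 134, 31], [466, 133, 34], [466, 131, 34]]
260 [[474, 187, 37], [474, 184, 37], [472, 184, 34], [466, 184, 25], [457, 135, 22], [463, 135, 31], [467, 134, 37], [466, 132, 37]]
```

View pics/w7.png

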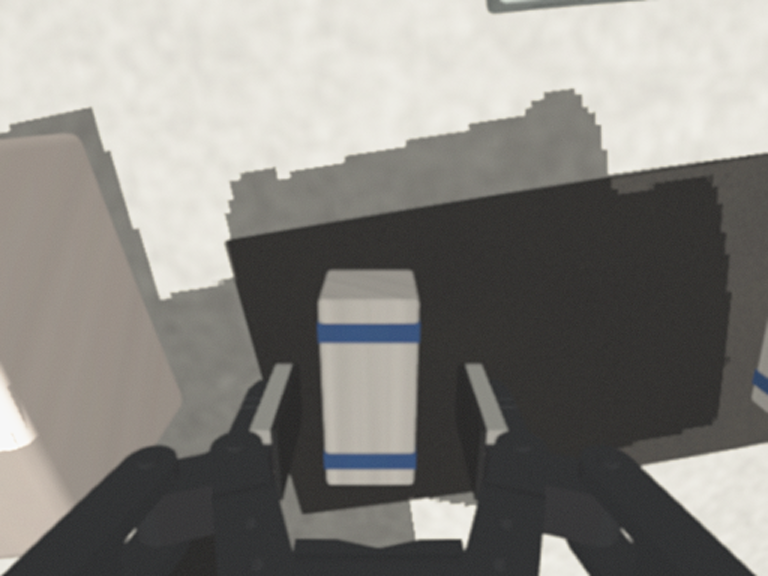

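```bash
python3 -m handwheel '[-0.3,0.8,0,0,0,0,5, -0.3,1.3,0,0,0,0,5, -0.3,1.3,0,0,0,0,3, -0.3,1.3,0,0,0,0,0, -0.3,1.3,0,0,0,0,0, -0.3,1.3,0,0,0,0,0, -0.3,1.3,0,0,0,0,0, -0.3,1.3,0,0,0,0,0]' 70;  python3 -m handwheel '[0,-2,0,0,0,0,0, 0,-5,0,0,0,0,0, 0,-8,0,0,0,0,0, 0,-8,0,0,0,0,0]'; python3 - <<'E'
from h import *
state()
s=snap('wrist'); save(s,'w8.png',scale=1.5); P=cloud(s)
E
```

```text
t: 9.48
tcp_pos: [0.4648, 0.1613, -0.0065]
tool_rot: [0.052, 0.705, -0.705, -0.05]
force: [0.1, 2.1, 7.1]
finger_gap: 0.312
t: 9.82
tcp_pos: [0.4662, 0.1612, 0.0763]
tool_rot: [0.054, 0.706, -0.705, -0.048]
force: [2.0, 0.1, -3.6]
finger_gap: 0.315
t 9.82 tcp [0.4662 0.1612 0.0763] gap 0.315 F [ 2.   0.1 -3.6]
q [ 0.106  0.588  1.888 -0.     0.658  1.822]
axes x,y,z [[-0.989, 0.144, -0.008], [0.008, 0.001, -1.0], [-0.144, -0.99, -0.002]]
```

View pics/w8.png

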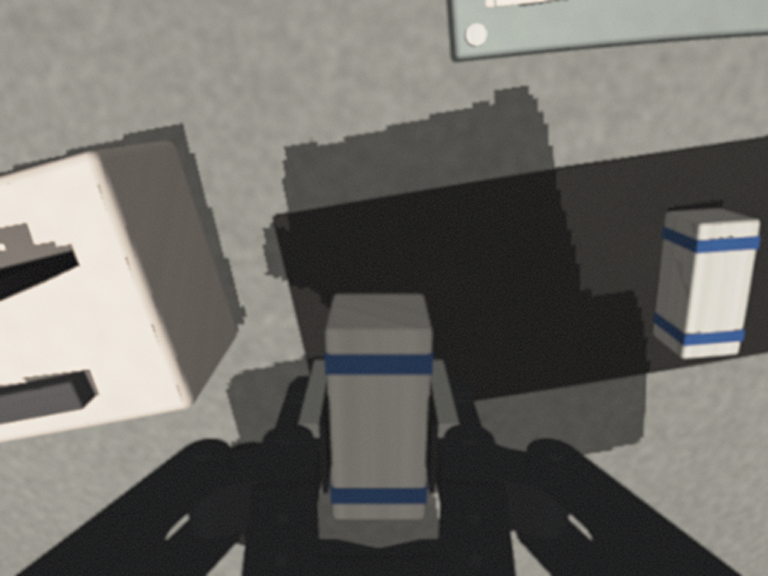

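```bash
cat >> h.py <<'E'
def held(s):
    st=manip.sense(); z=st['tcp_pos'][2]; P=cloud(s); m=np.zeros(P.shape[:2],bool); m[190:350,215:292]=1
    # bar top face, bright-ish, between fingers
    m&=(P[:,:,2]>z+.03)&(P[:,:,2]<z+.055)
    n,l,sta,c=cv2.connectedComponentsWithStats(m.astype(np.uint8)); i=1+np.argmax(sta[1:,4]); Q=P[l==i]
    print('n',len(Q),'top-tcp med',np.round(np.median(Q[:,2])-z,4)); r=R.from_quat(st['tool_rot']).as_matrix()
    T=(Q-st['tcp_pos'])@r*1000; print('tool-frame mm pct x',np.percentile(T[:,0],[1,5,50,95,99]).round(1),'y',np.percentile(T[:,1],[1,50,99]).round(1),'z',np.percentile(T[:,2],[1,5,50,95,99]).round(1))
E
python3 - <<'E'
from h import *
s=snap('wrist'); held(s); st,r=state(); P=cloud(s)
for v in range(190,350,10): print(v,[((P[v,u]-st['tcp_pos'])@r*1000).round().astype(int).tolist() for u in (210,228,253,280)])
a=np.radians(88.7); 
togo([.5988+.021*.069,.0655,.13],[np.sin(a),-np.cos(a),0])
E
```

```text
n 9727 top-tcp med 0.0384
tool-frame mm pct x [-31.7 -31.2  -5.9  26.7  30.5] y [-50.8 -38.4 -31.3] z [-12.7 -11.8   1.8  14.8  16.3]
t 9.92 tcp [0.464  0.1609 0.0731] gap 0.312 F [ 0.5 -0.  -4. ]
q [ 0.106  0.594  1.891 -0.     0.655  1.822]
axes x,y,z [[-0.989, 0.145, -0.002], [0.002, 0.0, -1.0], [-0.145, -0.989, -0.0]]
190 [[-6, 71, -29], [-6, 69, -16], [-6, 71, 2], [-6, 70, 22]]
200 [[2, 70, -29], [-32, -17, -9], [-31, -17, 2], [-32, -18, 14]]
210 [[10, 70, -30], [-31, -29, -9], [-32, -29, 2], [-31, -28, 13]]
220 [[18, 72, -30], [-31, -38, -8], [-31, -39, 2], [-31, -38, 12]]
230 [[26, 70, -30], [-28, -39, -8], [-27, -39, 2], [-27, -39, 12]]
240 [[-11, -16, -18], [-23, -38, -8], [-23, -39, 2], [-23, -39, 12]]
250 [[-11, -26, -17], [-84, -156, 1], [-18, -39, 2], [-18, -38, 13]]
260 [[-12, -35, -16], [-13, -38, -8], [-13, -38, 2], [-13, -38, 13]]
270 [[-11, -42, -15], [-9, -39, -8], [-9, -38, 2], [-9, -38, 13]]
280 [[-11, -49, -14], [-4, -38, -9], [-4, -38, 2], [-3, -38, 13]]
290 [[-7, -50, -15], [1, -39, -9], [0, -39, 2], [0, -39, 13]]
300 [[-8, -56, -14], [6, -38, -9], [6, -38, 2], [6, -38, 13]]
310 [[-5, -58, -14], [12, -38, -9], [11, -38, 2], [12, -38, 14]]
320 [[-1, -58, -14], [17, -38, -9], [17, -38, 2], [17, -38, 14]]
330 [[-13, -77, -11], [22, -38, -9], [22, -39, 2], [23, -38, 14]]
340 [[-17, -86, -10], [28, -38, -9], [28, -38, 2], [28, -38, 14]]
t 9.92 tcp [0.464  0.1609 0.0731] gap 0.312 F [ 0.5 -0.  -4. ]
q [ 0.106  0.594  1.891 -0.     0.655  1.822]
axes x,y,z [[-0.989, 0.145, -0.002], [0.002, 0.0, -1.0], [-0.145, -0.989, -0.0]]
shift cm [-14.87  -5.67   7.47]
rotvec [-1.000e-03 -1.693e+00 -2.000e-03]
rotvec [ 2.000e-03  1.448e+00 -1.000e-03]
```

```bash
python3 -m handwheel '[0,-4,0,0,-0.1,0,0, -2,-6,2,0,-0.2,0,0, -5,-6,3,0,-0.35,0,0, -8,-6,4,0,-0.45,0,0, -10,-6,5,0,-0.6,0,0, -12,-6,6,0,-0.7,0,0, -14,-6,7,0,-0.85,0,0, -15,-6,7.5,0,-0.95,0,0, -15,-6,7.5,0,-1.1,0,0, -15,-6,7.5,0,-1.2,0,0]'; python3 -m handwheel '[0,0,0,0,-0.12,0,0, 0,0,0,0,-0.25,0,0, 0,0,0,0,-0.37,0,0, 0,0,0,0,-0.49,0,0, 0,0,0,0,-0.49,0,0, 0,0,0,0,-0.49,0,0]';  python3 - <<'E'
from h import *
s=snap('wrist'); save(s,'w9.png',scale=1.5); held(s)
a=np.radians(88.7); 
togo([.5988+.021*.069,.0655,.03],[np.sin(a),-np.cos(a),0])
s=snap('top'); save(s,'t9.png',scale=1.5)
E
```

```text
t: 10.75
tcp_pos: [0.6002, 0.0641, 0.1292]
tool_rot: [-0.359, 0.611, -0.609, 0.356]
force: [0.2, 0.5, -4.5]
finger_gap: 0.311
t: 11.25
tcp_pos: [0.5997, 0.065, 0.1301]
tool_rot: [-0.494, 0.508, -0.506, 0.492]
force: [0.5, -0.0, -3.7]
finger_gap: 0.308
n 9578 top-tcp med 0.0365
tool-frame mm pct x [-29.5 -28.8  -3.2  28.9  32.6] y [-49.  -36.5 -31.3] z [-15.4 -14.5  -1.1  12.1  13.6]
t 11.3 tcp [0.6001 0.065  0.1305] gap 0.313 F [ 0.1 -0.3 -3.1]
q [-0.077  0.611  1.565 -0.     0.969 -0.048]
axes x,y,z [[-0.029, -1.0, -0.0], [-0.004, 0.0, -1.0], [1.0, -0.029, -0.004]]
shift cm [-0.05 10.05  0.05]
rotvec [ 0.004 -0.006 -0.   ]
rotvec [0.    3.135 0.006]
```

View pics/w9.png

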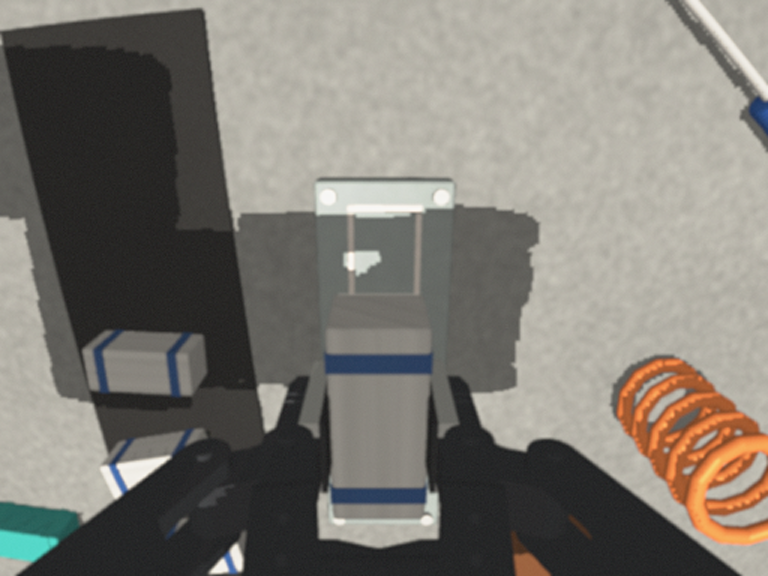

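View pics/t9.png

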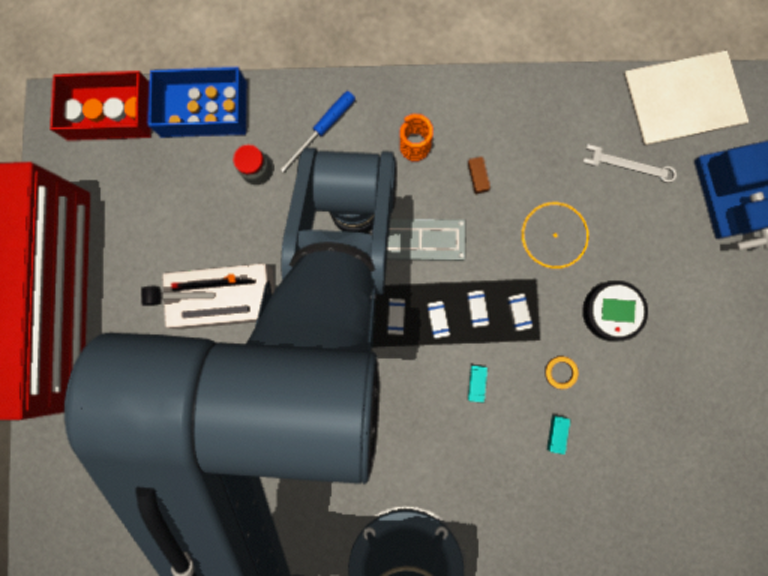

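```bash
python3 - <<'E'
from h import *
s=snap('wrist'); 
W=onplane(s,np.array([(328,197),(440,197),(352,210),(420,210),(352,292),(418,292)])/1.5,.018); print(W.round(4)); 
P=cloud(s); m=(P[:,:,2]>.010)&(P[:,:,2]<.026); m[200:]=0; n,l,st,c=cv2.connectedComponentsWithStats(m.astype(np.uint8)); i=1+np.argmax(st[1:,4]); 
Q=onplane(s,np.argwhere(l==i)[:,::-1],.018); print(cv2.minAreaRect((Q[:,:2]*1000).astype(np.float32)),Q.min(0),Q.max(0))
held(s); st,r=state()
E
```

```text
[[0.5735 0.1045 0.018 ]
 [0.6336 0.1028 0.018 ]
 [0.5861 0.0971 0.018 ]
 [0.6229 0.0961 0.018 ]
 [0.5839 0.0498 0.018 ]
 [0.6216 0.0488 0.018 ]]
((601.9992065429688, 79.4730453491211), (68.24822998046875, 74.70416259765625), 88.38715362548828) [0.56395856 0.04437037 0.018     ] [0.63989018 0.11454716 0.018     ]
n 9573 top-tcp med 0.0366
tool-frame mm pct x [-29.5 -28.8  -3.2  28.9  32.7] y [-49.1 -36.6 -31.1] z [-15.4 -14.5  -0.8  12.2  13.7]
t 11.4 tcp [0.6007 0.065  0.1314] gap 0.316 F [-0.  -0.6 -3.9]
q [-0.077  0.61   1.564 -0.     0.969 -0.049]
axes x,y,z [[-0.028, -1.0, -0.0], [-0.002, 0.0, -1.0], [1.0, -0.028, -0.002]]
```

```bash
python3 -m handwheel '[0,4,0.15,0,0,0,0, 0,8,0.15,0,0,0,0, 0,10.5,0.15,0,0,0,0, 0,11.5,0.15,0,0,0,0, 0,12,0.15,0,0,0,0, 0,12,0.15,0,0,0,0]';python3 -m handwheel '[0,0.2,0,0,0,0,0, 0,0.3,0,0,0,0,0, 0,0.3,0,0,0,0,0]'
```

```text
t: 11.9
tcp_pos: [0.603, 0.0649, 0.0119]
tool_rot: [-0.493, 0.507, -0.506, 0.493]
force: [-0.8, 0.1, -3.6]
finger_gap: 0.312
t: 12.15
tcp_pos: [0.6041, 0.0649, 0.0109]
tool_rot: [0.493, -0.506, 0.507, -0.494]
force: [0.1, 0.9, -3.3]
finger_gap: 0.317
```

```bash
python3 -m handwheel '[0,0.2,-0.1,0,0,0,0, 0,0.2,-0.1,0,0,0,0]';python3 -m handwheel '[0,0.2,0,0,0,0,0, 0,0.2,0,0,0,0,0]'
```

```text
t: 12.32
tcp_pos: [0.6029, 0.065, 0.0086]
tool_rot: [0.493, -0.506, 0.507, -0.494]
force: [-0.2, -0.4, -0.7]
finger_gap: 0.316
t: 12.48
tcp_pos: [0.6029, 0.0649, 0.0085]
tool_rot: [0.493, -0.506, 0.507, -0.494]
force: [-2.6, 0.3, 12.5]
finger_gap: 0.315
```

```bash
python3 -m handwheel '[0,-0.1,0,0,0,0,3.5, 0,-0.1,0,0,0,0,5, 0,-0.1,0,0,0,0,5, 0,-0.1,0,0,0,0,5, 0,-4,0,0,0,0,5, 0,-8,0,0,0,0,5, 0,-12,0,0,0,0,5, 0,-12,0,0,0,0,5]'; python3 - <<'E'
from h import *
s=snap('wrist'); save(s,'w10.png',scale=1.5); bars(s,zr=(.03,.06))
a=np.radians(-2); togo([.455,.009,.06],[-np.sin(a),np.cos(a),0])
E
```

```text
t: 13.15
tcp_pos: [0.6074, 0.0648, 0.1328]
tool_rot: [0.49, -0.502, 0.51, -0.497]
force: [1.3, -0.5, 0.8]
finger_gap: 0.585
px [244. 186.] ctr [601.5  62.4] size [28.1 64. ] axis deg 89.1 top 0.0456
px [ 81. 247.] ctr [454.8   7.7] size [29.7 64. ] axis deg -4.0 top 0.0306
px [432. 274.] ctr [760.7 -25.4] size [18.3 46.2] axis deg 64.0 top 0.0549
px [458. 293.] ctr [795.4 -45.8] size [ 5.9 36.4] axis deg 56.2 top 0.0452
px [ 66. 314.] ctr [424.5 -62.2] size [13.  30.2] axis deg 42.6 top 0.0306
px [132. 372.] ctr [ 472.1 -140.3] size [29.2 40.5] axis deg 5.9 top 0.0307
t 13.2 tcp [0.6055 0.0648 0.1299] gap 0.588 F [-0.4 -0.1 -0. ]
q [-0.077  0.613  1.563  0.     0.955 -0.051]
axes x,y,z [[-0.026, -1.0, 0.0], [0.01, -0.001, -1.0], [1.0, -0.026, 0.01]]
shift cm [  5.97   6.84 -14.97]
rotvec [-0.008 -1.562  0.008]
rotvec [-0.008  1.58  -0.008]
```

View pics/w10.png

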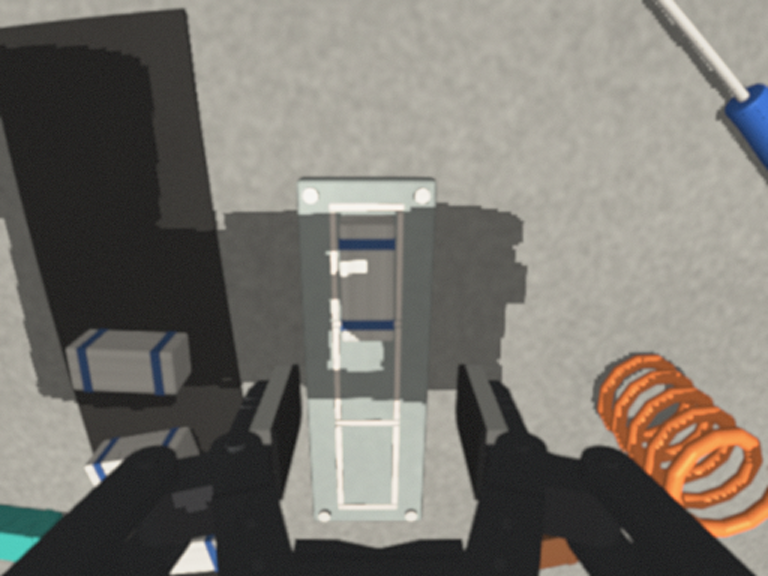

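```bash
python3 - <<'E'
from h import *
s=snap('wrist'); 
W=onplane(s,np.array([(310,196),(423,196),(324,516),(410,515),(367,207),(368,507)])/1.5,.018); print(W.round(4),W[:4].mean(0)); state(); bars(s,(200,120,290,240),zr=(.03,.06))
E
python3 - <<'E'
from h import *
s=snap('top'); bars(s,(215,130,330,240),zr=(.02,.06))
E
```

```text
[[ 0.5705  0.1052  0.018 ]
 [ 0.6308  0.1035  0.018 ]
 [ 0.5639 -0.1137  0.018 ]
 [ 0.6231 -0.1149  0.018 ]
 [ 0.6007  0.0984  0.018 ]
 [ 0.5945 -0.1066  0.018 ]] [ 0.5970794  -0.00495963  0.018     ]
t 13.25 tcp [0.6032 0.065  0.1273] gap 0.584 F [-0.   0.6 -0.5]
q [-0.077  0.616  1.566 -0.     0.955 -0.051]
axes x,y,z [[-0.026, -1.0, 0.0], [0.004, -0.0, -1.0], [1.0, -0.026, 0.004]]
px [247. 188.] ctr [601.6  62.2] size [28.3 64.6] axis deg 88.4 top 0.0456
px [269. 155.] ctr [609.   -6.8] size [52.9 63.6] axis deg -10.3 top 0.0218
px [292. 159.] ctr [598.3 -67.9] size [ 73.8 100.3] axis deg 88.8 top 0.0219
px [318. 205.] ctr [ 467.9 -139.9] size [27.9 62.4] axis deg 8.3 top 0.0331
px [264. 210.] ctr [455.3   9.9] size [27.3 62.8] axis deg -1.2 top 0.0341
px [292. 213.] ctr [448.9 -66.7] size [27.5 63. ] axis deg 7.9 top 0.0346
```

```bash
python3 -m handwheel '[1,0,-2,0,0.12,0,5, 2,0,-5,0,0.25,0,5, 3,0,-8,0,0.37,0,5, 4,0,-11,0,0.5,0,5, 5,0,-13,0,0.62,0,5, 6,1,-15,0,0.75,0,5, 6,2,-15,0,0.87,0,5, 6,3,-15,0,1,0,5, 6,4,-15,0,1.12,0,5, 6,4,-15,0,1.24,0,5]'; python3 -m handwheel '[0,0,0,0,0.12,0,5, 0,0,0,0,0.25,0,5, 0,0,0,0,0.33,0,5, 0,0,0,0,0.33,0,5, 0,0,0,0,0.33,0,5, 0,0,0,0,0.33,0,5]';  python3 - <<'E'
from h import *
s=snap('wrist'); save(s,'w11.png',scale=1.5); bars(s)
a=np.radians(-2.5); togo([.455,.0085,-.008],[-np.sin(a),np.cos(a),0])
E
```

```text
t: 14.13
tcp_pos: [0.4475, 0.0093, 0.0825]
tool_rot: [-0.107, 0.7, -0.698, 0.103]
force: [0.3, 0.0, 0.2]
finger_gap: 0.588
t: 14.63
tcp_pos: [0.4495, 0.0091, 0.0846]
tool_rot: [0.007, 0.707, -0.707, -0.009]
force: [0.1, 0.6, -0.7]
finger_gap: 0.588
px [86. 13.] ctr [571.9 106.5] size [10.2 11.5] axis deg -33.8 top 0.0202
px [445.  17.] ctr [ 566.1 -115. ] size [10.3 11.7] axis deg -70.2 top 0.0204
px [467. 171.] ctr [ 466.3 -141.9] size [30.6 65. ] axis deg 7.0 top 0.0305
px [251. 193.] ctr [454.2   7.9] size [28.2 64.3] axis deg -3.7 top 0.0305
px [362. 199.] ctr [447.8 -69.1] size [29.  64.9] axis deg 10.1 top 0.0305
px [439. 307.] ctr [ 349.9 -139.7] size [26.8 30.1] axis deg 77.8 top 0.0274
t 14.68 tcp [0.4498 0.009  0.0848] gap 0.581 F [0.4 0.4 0.7]
q [-0.229  0.54   1.983 -0.     0.621  1.365]
axes x,y,z [[-1.0, 0.024, 0.002], [-0.002, 0.0, -1.0], [-0.024, -1.0, -0.0]]
shift cm [-0.54  9.28  0.04]
rotvec [ 2.000e-03 -3.122e+00 -0.000e+00]
rotvec [0.    0.02  0.002]
```

View pics/w11.png

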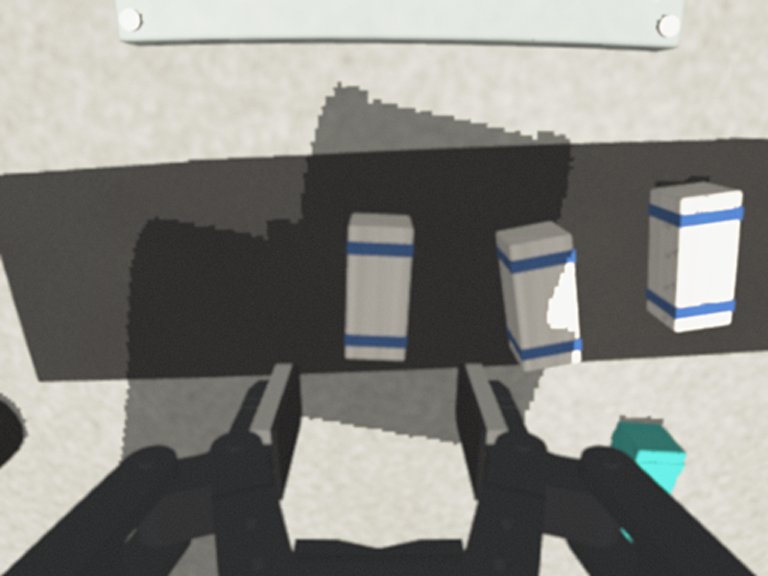

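```bash
python3 -m handwheel '[-0.5,4,0.05,0,0.025,0,5, -0.5,7,0.05,0,0.025,0,5, -0.5,8.6,0.05,0,0.025,0,5, -0.5,9.1,0.05,0,0.025,0,5, -0.5,9.1,0.05,0,0.025,0,3, -0.5,9.1,0.05,0,0.025,0,0, -0.5,9.1,0.05,0,0.025,0,0, -0.5,9.1,0.05,0,0.025,0,0, -0.5,9.1,0.05,0,0.025,0,0]';  python3 -m handwheel '[0,-2,0,0,0,0,0, 0,-5,0,0,0,0,0, 0,-9,0,0,0,0,0, 0,-13,0,0,0,0,0, 0,-13,0,0,0,0,0, 0,-13,0,0,0,0,0]'; python3 - <<'E'
from h import *
s=snap('wrist'); save(s,'w12.png',scale=1.5); held(s)
a=np.radians(88.3); togo([.5983,-.0023,.13],[np.sin(a),-np.cos(a),0])
E
```

```text
t: 15.43
tcp_pos: [0.4559, 0.0082, -0.0048]
tool_rot: [-0.018, -0.707, 0.707, 0.017]
force: [-0.1, 0.7, -4.0]
finger_gap: 0.316
t: 15.93
tcp_pos: [0.4569, 0.008, 0.1269]
tool_rot: [-0.02, -0.706, 0.707, 0.015]
force: [-0.3, 0.2, -4.5]
finger_gap: 0.31
n 9658 top-tcp med 0.0374
tool-frame mm pct x [-32.9 -32.3  -6.6  25.3  29.3] y [-51.2 -37.4 -31.2] z [-12.3 -11.4   2.3  15.3  16.8]
t 15.98 tcp [0.4552 0.0084 0.1252] gap 0.311 F [-1.   0.8 -4.3]
q [-0.228  0.462  1.942 -0.     0.735  1.393]
axes x,y,z [[-0.999, 0.05, -0.002], [0.002, -0.0, -1.0], [-0.05, -0.999, 0.0]]
shift cm [-14.34  -0.45   0.35]
rotvec [-2.000e-03 -1.591e+00 -1.000e-03]
rotvec [ 1.00e-03  1.55e+00 -2.00e-03]
```

View pics/w12.png

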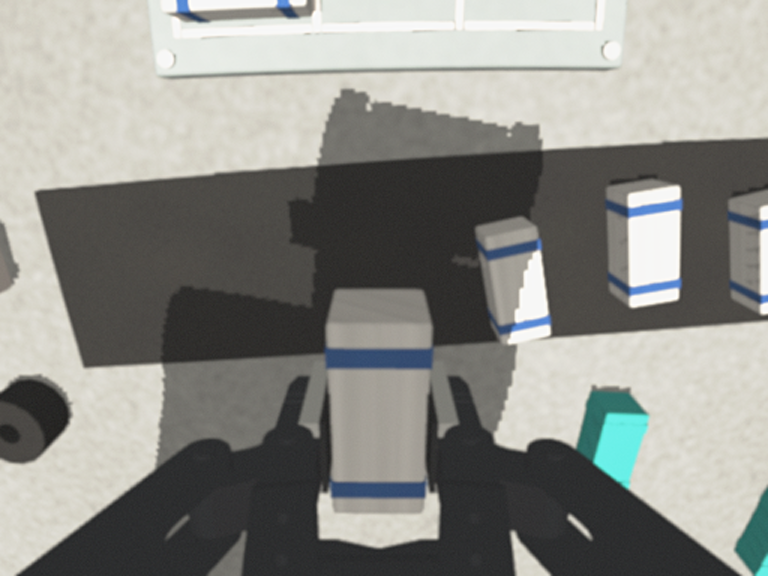

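```bash
python3 -m handwheel '[-2,0,0,0,-0.12,0,0, -4,0,0,0,-0.25,0,0, -6,0,0,0,-0.37,0,0, -8,0,0,0,-0.5,0,0, -10,0,0,0,-0.62,0,0, -12,0,0.2,0,-0.75,0,0, -14,0,0.4,0,-0.87,0,0, -14.3,0,0.4,0,-1,0,0, -14.3,0,0.4,0,-1.12,0,0, -14.3,0,0.4,0,-1.24,0,0]'; python3 -m handwheel '[0,0,0,0,-0.12,0,0, 0,0,0,0,-0.25,0,0, 0,0,0,0,-0.35,0,0, 0,0,0,0,-0.35,0,0, 0,0,0,0,-0.35,0,0, 0,0,0,0,-0.35,0,0]';  python3 - <<'E'
from h import *
s=snap('wrist'); save(s,'w13.png',scale=1.5); held(s); bars(s,(100,80,410,250),zr=(.035,.06))
a=np.radians(88.3); togo([.5983,-.0033,.012],[np.sin(a),-np.cos(a),0])
E
```

```text
t: 16.82
tcp_pos: [0.5961, -0.0026, 0.1209]
tool_rot: [-0.4, 0.586, -0.583, 0.396]
force: [-0.5, -0.1, -3.7]
finger_gap: 0.311
t: 17.32
tcp_pos: [0.5968, -0.0027, 0.1227]
tool_rot: [-0.492, 0.509, -0.507, 0.491]
force: [0.4, 0.2, -3.3]
finger_gap: 0.314
n 9454 top-tcp med 0.0353
tool-frame mm pct x [-30.6 -29.5  -3.8  27.8  31.7] y [-49.1 -35.3 -31.3] z [-15.4 -14.5  -0.8  12.1  13.6]
px [258. 113.] ctr [601.7  53.3] size [28. 46.] axis deg 88.1 top 0.0454
t 17.37 tcp [ 0.5971 -0.0027  0.1232] gap 0.317 F [-0.4  0.6 -3.5]
q [-0.192  0.613  1.588  0.     0.942 -0.159]
axes x,y,z [[-0.033, -0.999, -0.0], [-0.002, 0.0, -1.0], [0.999, -0.033, -0.002]]
shift cm [ 0.06 11.12  0.14]
rotvec [ 0.002 -0.003 -0.   ]
rotvec [1.000e-03 3.138e+00 4.000e-03]
```

View pics/w13.png

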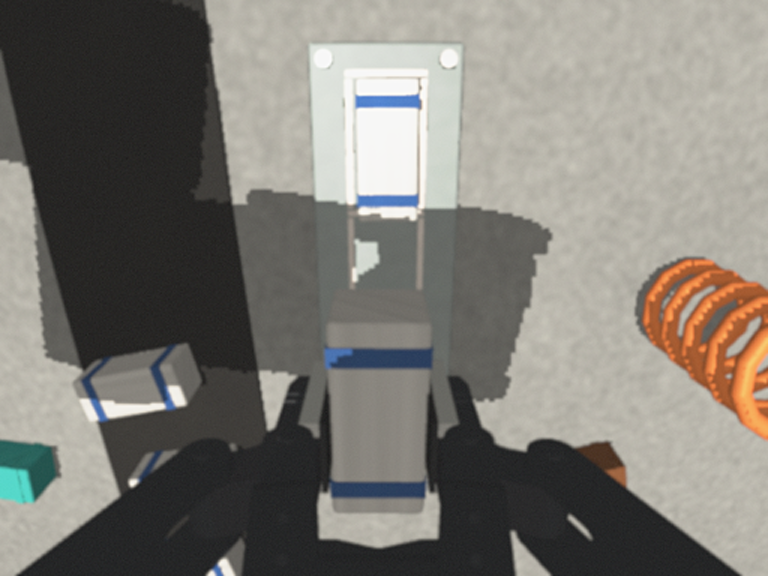

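```bash
python3 -m handwheel '[0.1,4,0.1,0,0,0,0, 0.1,8,0.1,0,0,0,0, 0.1,10,0.1,0,0,0,0, 0.1,11,0.1,0,0,0,0, 0.1,11,0.1,0,0,0,0, 0.1,11,0.1,0,0,0,0]';python3 -m handwheel '[0,0.2,0,0,0,0,0, 0,0.2,0,0,0,0,0, 0,0.2,0,0,0,0,0]'; python3 -m handwheel '[0,0.2,0,0,0,0,0, 0,0.2,0,0,0,0,0]'
```

```text
t: 17.87
tcp_pos: [0.5996, -0.004, 0.0147]
tool_rot: [0.492, -0.508, 0.508, -0.492]
force: [0.3, 0.3, -4.1]
finger_gap: 0.315
t: 18.12
tcp_pos: [0.5999, -0.0041, 0.0138]
tool_rot: [0.492, -0.507, 0.508, -0.493]
force: [-1.0, -0.3, -3.6]
finger_gap: 0.317
t: 18.28
tcp_pos: [0.5992, -0.0039, 0.0109]
tool_rot: [0.492, -0.507, 0.508, -0.492]
force: [0.8, 0.2, -3.8]
finger_gap: 0.311
```

```bash
python3 -m handwheel '[0,0.15,0,0,0,0,0, 0,0.15,0,0,0,0,0]'; python3 -m handwheel '[0,0.15,0,0,0,0,0, 0,0.15,0,0,0,0,0]'
```

```text
t: 18.45
tcp_pos: [0.5992, -0.0039, 0.0098]
tool_rot: [0.492, -0.507, 0.508, -0.492]
force: [-0.7, -0.4, 2.3]
finger_gap: 0.315
t: 18.62
tcp_pos: [0.5993, -0.0039, 0.0098]
tool_rot: [0.492, -0.507, 0.508, -0.492]
force: [-3.6, 0.7, 12.6]
finger_gap: 0.315
```

Contact. Release, lift and look.

```bash
python3 -m handwheel '[0,-0.1,0,0,0,0,3.5, 0,-0.1,0,0,0,0,5, 0,-0.1,0,0,0,0,5, 0,-0.1,0,0,0,0,5, 0,-4,0,0,0,0,5, 0,-8,0,0,0,0,5, 0,-12,0,0,0,0,5, 0,-12,0,0,0,0,5, 0,-12,0,0,0,0,5]'; python3 - <<'E'
from h import *
s=snap('wrist'); save(s,'w14.png',scale=1.5); bars(s,(200,0,300,250),zr=(.035,.06))
a=np.radians(10); togo([.448,-.068,.08],[-np.sin(a),np.cos(a),0])
E
```

```text
t: 19.37
tcp_pos: [0.601, -0.0042, 0.13]
tool_rot: [0.491, -0.506, 0.51, -0.493]
force: [-0.4, 0.1, -1.1]
finger_gap: 0.586
px [251.  96.] ctr [601.7  62.2] size [28.  64.2] axis deg 88.2 top 0.0455
px [249. 186.] ctr [597.9  -5.3] size [28.  64.5] axis deg 87.9 top 0.0456
t 19.42 tcp [ 0.5992 -0.0039  0.128 ] gap 0.587 F [ 0.4 -0.6 -1.3]
q [-0.193  0.608  1.583  0.     0.95  -0.162]
axes x,y,z [[-0.031, -1.0, 0.0], [0.002, -0.0, -1.0], [1.0, -0.031, 0.002]]
shift cm [  6.87   4.78 -14.92]
rotvec [-1.000e-03 -1.776e+00  2.000e-03]
rotvec [-1.000e-03  1.365e+00 -1.000e-03]
```

View pics/w14.png

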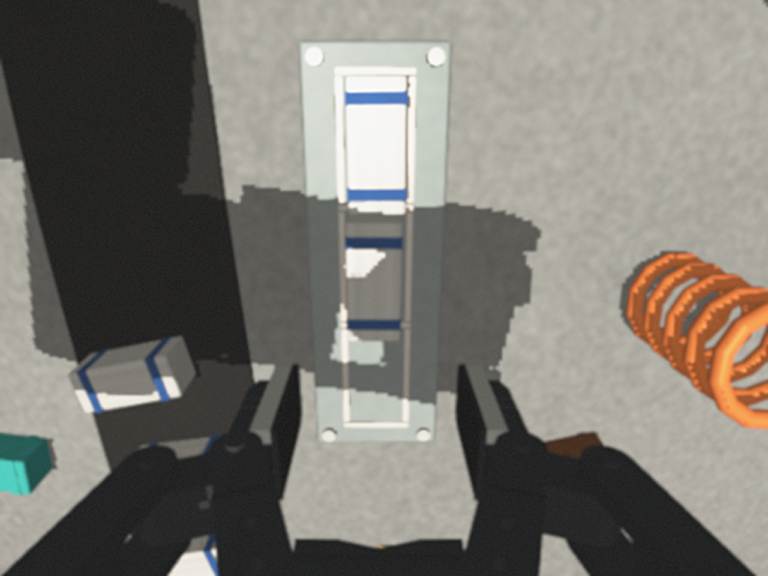

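```bash
python3 - <<'E'
from h import *
s=snap('wrist'); 
W=onplane(s,np.array([(314,56),(435,56),(329,434),(423,434)])/1.5,.018); print(W.round(4),W[:4].mean(0))
E
python3 -m handwheel '[1,0,-2,0,0.12,0,5, 2,0,-5,0,0.25,0,5, 3,0,-8,0,0.37,0,5, 4,0,-11,0,0.5,0,5, 5,0,-13,0,0.62,0,5, 6,1,-15,0,0.75,0,5, 6.5,2,-15,0,0.87,0,5, 7,3,-15,0,1,0,5, 7,4,-15,0,1.12,0,5, 7,4,-15,0,1.24,0,5]'; python3 -m handwheel '[0,0,0,0,0.12,0,5, 0,0,0,0,0.12,0,5, 0,0,0,0,0.12,0,5, 0,0,0,0,0.12,0,5]';  python3 - <<'E'
from h import *
s=snap('wrist'); save(s,'w15.png',scale=1.5); bars(s,(130,130,512,300))
a=np.radians(10); togo([.448,-.068,-.005],[-np.sin(a),np.cos(a),0])
E
```

```text
[[ 0.5704  0.106   0.018 ]
 [ 0.6299  0.1041  0.018 ]
 [ 0.5641 -0.1133  0.018 ]
 [ 0.6235 -0.1152  0.018 ]] [ 0.59698838 -0.00458488  0.018     ]
t: 20.3
tcp_pos: [0.4443, -0.0687, 0.0845]
tool_rot: [-0.105, 0.701, -0.698, 0.101]
force: [-0.1, -0.5, 0.5]
finger_gap: 0.584
t: 20.63
tcp_pos: [0.4462, -0.0689, 0.0867]
tool_rot: [-0.065, 0.705, -0.704, 0.064]
force: [-0.2, 0.5, 0.2]
finger_gap: 0.582
px [359. 188.] ctr [ 466.3 -142.2] size [29.8 64.3] axis deg 7.2 top 0.0305
px [250. 196.] ctr [447.3 -68.9] size [28.3 64.4] axis deg 9.9 top 0.0305
px [454. 217.] ctr [ 458.  -218.5] size [29.6 64.7] axis deg 11.4 top 0.0305
t 20.68 tcp [ 0.4464 -0.069   0.0869] gap 0.588 F [ 0.  -0.2  0. ]
q [-0.402  0.537  1.977 -0.     0.629  0.987]
axes x,y,z [[-0.984, -0.181, 0.001], [-0.001, 0.001, -1.0], [0.181, -0.984, -0.001]]
shift cm [-0.19  9.19 -0.06]
rotvec [ 2.000e-03 -3.134e+00 -1.000e-03]
rotvec [0.001 0.007 0.001]
```

View pics/w15.png

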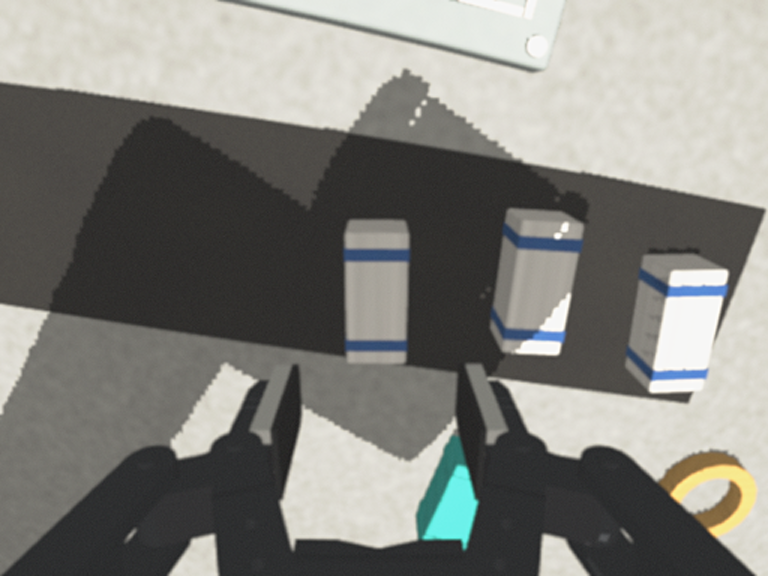

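```bash
python3 -m handwheel '[-0.15,4,0,0,0.005,0,5, -0.15,7,0,0,0.005,0,5, -0.15,8.8,0,0,0.005,0,5, -0.15,9.3,0,0,0.005,0,5, -0.15,9.3,0,0,0.005,0,3, -0.15,9.3,0,0,0.005,0,0, -0.15,9.3,0,0,0.005,0,0, -0.15,9.3,0,0,0.005,0,0, -0.15,9.3,0,0,0.005,0,0]';  python3 -m handwheel '[0,-2,0,0,0,0,0, 0,-5,0,0,0,0,0, 0,-9,0,0,0,0,0, 0,-13,0,0,0,0,0, 0,-13,0,0,0,0,0, 0,-13,0,0,0,0,0]'; python3 - <<'E'
from h import *
s=snap('wrist'); save(s,'w16.png',scale=1.5); held(s)
a=np.radians(88.3); togo([.5965,-.0725,.125],[np.sin(a),-np.cos(a),0])
E
```

```text
t: 21.43
tcp_pos: [0.4489, -0.0692, -0.0048]
tool_rot: [0.061, -0.704, 0.705, -0.062]
force: [-0.1, 0.1, -3.7]
finger_gap: 0.313
t: 21.93
tcp_pos: [0.4498, -0.0695, 0.1269]
tool_rot: [0.06, -0.703, 0.706, -0.064]
force: [-0.1, -0.5, -4.1]
finger_gap: 0.313
n 9662 top-tcp med 0.0373
tool-frame mm pct x [-32.6 -32.   -6.2  25.9  29.9] y [-51.  -37.3 -31.3] z [-12.  -11.1   2.6  15.6  17.1]
t 21.98 tcp [ 0.4482 -0.0689  0.1252] gap 0.315 F [-1.   0.5 -4.5]
q [-0.4    0.46   1.947 -0.     0.733  0.996]
axes x,y,z [[-0.985, -0.174, -0.002], [0.002, -0.001, -1.0], [0.174, -0.985, 0.001]]
shift cm [-14.54   0.05   2.93]
rotvec [-2.000e-03 -1.366e+00 -1.000e-03]
rotvec [ 1.000e-03  1.775e+00 -2.000e-03]
```

View pics/w16.png

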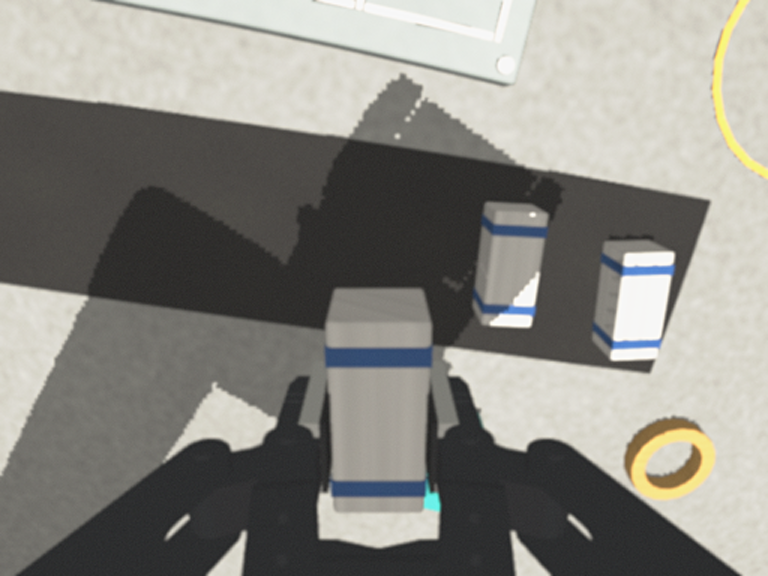

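```bash
python3 -m handwheel '[-2,0,0,0,-0.12,0,0, -4,0,0,0,-0.25,0,0, -6,0,0.5,0,-0.37,0,0, -8,0,1,0,-0.5,0,0, -10,0,1.5,0,-0.62,0,0, -12,0,2,0,-0.75,0,0, -14,0,2.5,0,-0.87,0,0, -14.5,0,2.9,0,-1,0,0, -14.5,0,2.9,0,-1.12,0,0, -14.5,0,2.9,0,-1.24,0,0]'; python3 -m handwheel '[0,0,0,0,-0.12,0,0, 0,0,0,0,-0.12,0,0, 0,0,0,0,-0.12,0,0, 0,0,0,0,-0.12,0,0]';  python3 - <<'E'
from h import *
s=snap('wrist'); held(s); 
a=np.radians(88.3); togo([.5963,-.0722,.0125],[np.sin(a),-np.cos(a),0])
E
```

```text
t: 22.82
tcp_pos: [0.5945, -0.0718, 0.1209]
tool_rot: [-0.462, 0.538, -0.534, 0.46]
force: [-1.2, 0.9, -4.0]
finger_gap: 0.315
t: 23.15
tcp_pos: [0.595, -0.072, 0.1227]
tool_rot: [-0.491, 0.511, -0.509, 0.49]
force: [-0.2, -0.7, -3.1]
finger_gap: 0.314
n 9441 top-tcp med 0.0352
tool-frame mm pct x [-30.9 -29.8  -4.2  27.4  31.1] y [-49.1 -35.2 -31.2] z [-15.4 -14.5  -0.8  12.1  13.6]
t 23.2 tcp [ 0.5953 -0.0721  0.1232] gap 0.315 F [-0.1  0.4 -4.4]
q [-0.307  0.616  1.582  0.     0.946 -0.269]
axes x,y,z [[-0.038, -0.999, -0.001], [-0.002, 0.001, -1.0], [0.999, -0.038, -0.002]]
shift cm [ 0.02 11.07  0.12]
rotvec [ 0.002 -0.008 -0.001]
rotvec [1.000e-03 3.133e+00 4.000e-03]
```

```bash
python3 -m handwheel '[0,4,0,0,-0.01,0,0, 0,8,0,0,-0.01,0,0, 0,10,0,0,-0.01,0,0, 0,11,0,0,-0.01,0,0, 0,11,0,0,-0.01,0,0, 0,11,0,0,-0.01,0,0]';python3 -m handwheel '[0,0.2,-0.1,0,0,0,0, 0,0.2,-0.1,0,0,0,0, 0,0.2,-0.1,0,0,0,0]'; python3 -m handwheel '[0,0.25,0,0,0,0,0, 0,0.25,0,0,0,0,0]';  python3 -m handwheel '[0,0.15,0,0,0,0,0, 0,0.15,0,0,0,0,0]'
```

```text
t: 23.7
tcp_pos: [0.5968, -0.0725, 0.0147]
tool_rot: [0.493, -0.506, 0.507, -0.493]
force: [-0.3, -1.1, -4.1]
finger_gap: 0.309
t: 23.95
tcp_pos: [0.596, -0.0725, 0.0138]
tool_rot: [0.493, -0.506, 0.507, -0.494]
force: [-0.0, -0.4, -4.0]
finger_gap: 0.313
t: 24.12
tcp_pos: [0.5953, -0.0723, 0.0103]
tool_rot: [0.493, -0.506, 0.507, -0.494]
force: [-0.1, 0.1, -4.1]
finger_gap: 0.312
t: 24.28
tcp_pos: [0.5954, -0.0723, 0.0099]
tool_rot: [0.493, -0.506, 0.507, -0.494]
force: [-1.4, 0.4, 5.3]
finger_gap: 0.313
```

```bash
python3 -m handwheel '[0,0,0,0,0,0,3.5, 0,0,0,0,0,0,5, 0,0,0,0,0,0,5, 0,0,0,0,0,0,5, 0,-4,0,0,0,0,5, 0,-8,0,0,0,0,5, 0,-12,0,0,0,0,5, 0,-12,0,0,0,0,5, 0,-12,0,0,0,0,5]'; python3 - <<'E'
from h import *
s=snap('wrist'); save(s,'w17.png',scale=1.5); bars(s,(200,0,300,250),zr=(.035,.06))
W=onplane(s,np.array([(329,434),(423,434)])/1.5,.018)
a=np.radians(7.5); togo([.466,-.142,.08],[-np.sin(a),np.cos(a),0])
s=snap('top'); save(s,'t17.png',scale=1.5)
E
```

```text
t: 25.03
tcp_pos: [0.5973, -0.0729, 0.1313]
tool_rot: [0.492, -0.504, 0.509, -0.495]
force: [0.3, -0.0, -1.0]
finger_gap: 0.586
px [254.  21.] ctr [601.3  43.6] size [26.4 28.1] axis deg -1.2 top 0.0455
px [252.  94.] ctr [598.3  -5.5] size [27.6 63.7] axis deg 87.6 top 0.0455
px [248. 185.] ctr [594.1 -73.7] size [28.4 64.9] axis deg 88.8 top 0.0456
t 25.08 tcp [ 0.5955 -0.0724  0.1293] gap 0.583 F [-0.8  1.6  0.4]
q [-0.307  0.607  1.58  -0.     0.953 -0.281]
axes x,y,z [[-0.026, -1.0, 0.001], [0.002, -0.001, -1.0], [1.0, -0.026, 0.002]]
shift cm [  7.3    4.91 -12.77]
rotvec [-1.000e-03 -1.728e+00  2.000e-03]
rotvec [-2.000e-03  1.414e+00 -1.000e-03]
```

View pics/w17.png

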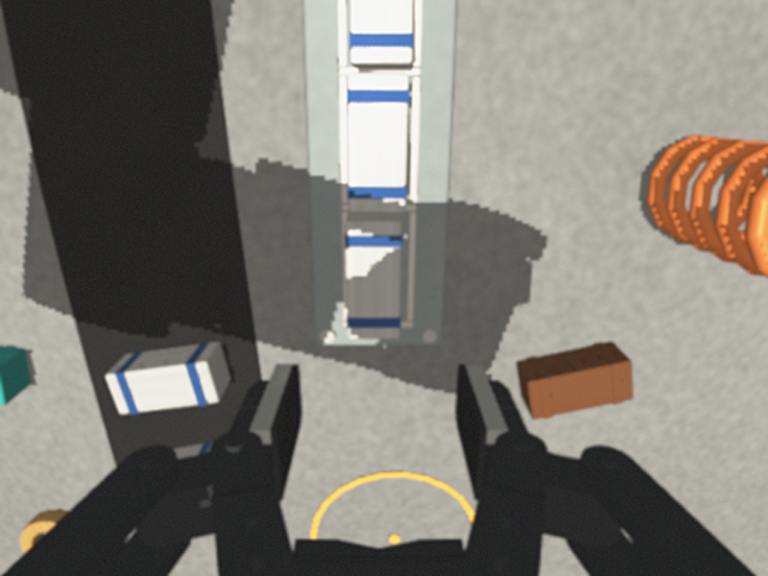

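View pics/t17.png

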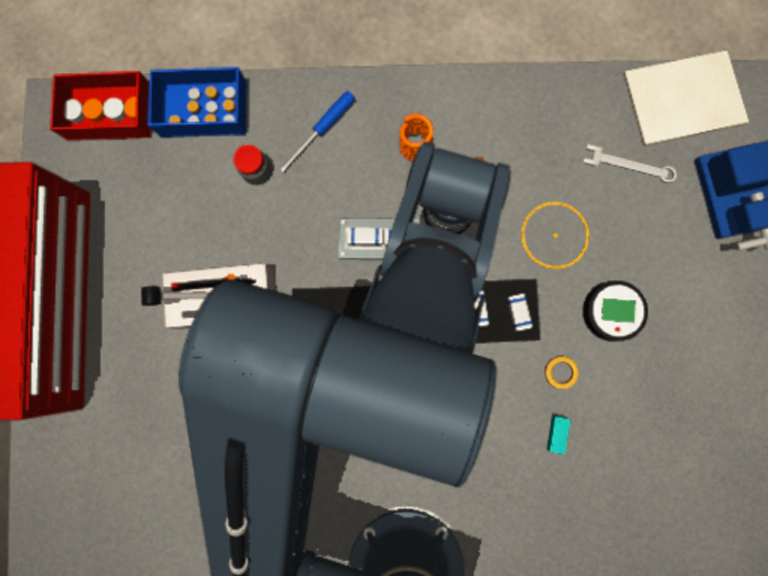

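```bash
python3 -m handwheel '[1,0,-2,0,0.12,0,5, 2,0,-5,0,0.25,0,5, 3,0,-8,0,0.37,0,5, 4,0,-10,0,0.5,0,5, 5,0,-12,0,0.62,0,5, 6,1,-12.8,0,0.75,0,5, 7,2,-12.8,0,0.87,0,5, 7.3,3,-12.8,0,1,0,5, 7.3,4,-12.8,0,1.12,0,5, 7.3,4,-12.8,0,1.24,0,5]'; python3 -m handwheel '[0,0,0,0,0.12,0,5, 0,0,0,0,0.17,0,5, 0,0,0,0,0.17,0,5, 0,0,0,0,0.17,0,5]';  python3 - <<'E'
from h import *
s=snap('wrist'); save(s,'w18.png',scale=1.5); bars(s,(130,130,512,300))
a=np.radians(7.3); togo([.466,-.142,-.005],[-np.sin(a),np.cos(a),0])
E
```

```text
t: 25.97
tcp_pos: [0.4627, -0.141, 0.0852]
tool_rot: [-0.107, 0.701, -0.698, 0.103]
force: [-0.9, 0.3, -1.0]
finger_gap: 0.585
t: 26.3
tcp_pos: [0.4642, -0.1413, 0.0871]
tool_rot: [-0.049, 0.706, -0.705, 0.047]
force: [-0.4, -0.3, -0.7]
finger_gap: 0.585
px [251. 195.] ctr [ 466.1 -141.6] size [27.9 64.3] axis deg 7.4 top 0.0305
px [356. 218.] ctr [ 458.1 -218.6] size [29.4 64.2] axis deg 11.6 top 0.0304
px [504. 257.] ctr [ 434.9 -344.8] size [ 4.9 40.3] axis deg 23.2 top 0.0359
t 26.35 tcp [ 0.4645 -0.1415  0.0874] gap 0.581 F [ 0.7  0.3 -0.4]
q [-0.526  0.563  1.893  0.     0.688  0.908]
axes x,y,z [[-0.991, -0.136, 0.002], [-0.002, 0.001, -1.0], [0.136, -0.991, -0.002]]
shift cm [-0.16  9.24  0.09]
rotvec [ 3.000e-03 -3.133e+00 -3.000e-03]
rotvec [0.002 0.009 0.002]
```

View pics/w18.png

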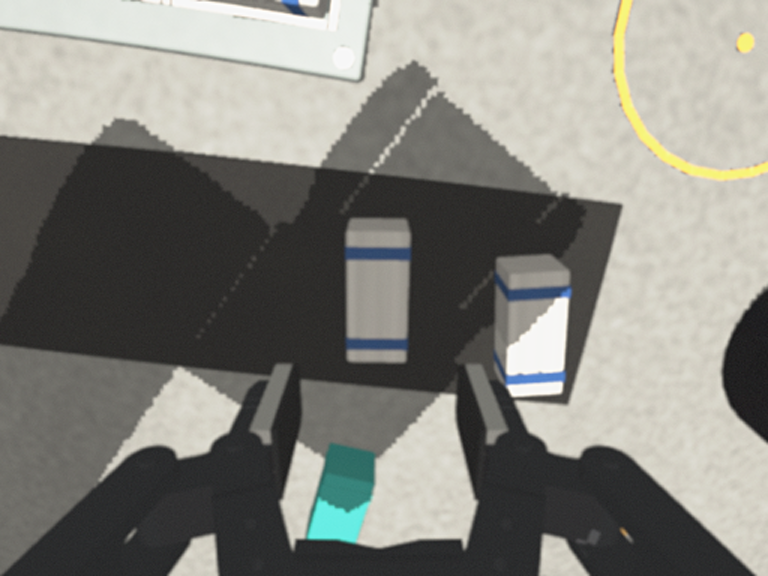

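```bash
python3 -m handwheel '[-0.15,4,0,0,0.005,0,5, -0.15,7,0,0,0.005,0,5, -0.15,8.8,0,0,0.005,0,5, -0.15,9.3,0,0,0.005,0,5, -0.15,9.3,0,0,0.005,0,3, -0.15,9.3,0,0,0.005,0,0, -0.15,9.3,0,0,0.005,0,0, -0.15,9.3,0,0,0.005,0,0, -0.15,9.3,0,0,0.005,0,0]';  python3 -m handwheel '[0,-2,0,0,0,0,0, 0,-5,0,0,0,0,0, 0,-9,0,0,0,0,0, 0,-13,0,0,0,0,0, 0,-15,0,0,0,0,0, 0,-15,0,0,0,0,0, 0,-15,0,0,0,0,0]'; python3 - <<'E'
from h import *
s=snap('wrist'); save(s,'w19.png',scale=1.5); held(s)
a=np.radians(88.3); togo([.5994,.0313,.145],[np.sin(a),-np.cos(a),0])
E
```

```text
t: 27.1
tcp_pos: [0.4673, -0.142, -0.0038]
tool_rot: [0.045, -0.705, 0.706, -0.046]
force: [-0.2, -0.8, -3.3]
finger_gap: 0.318
t: 27.68
tcp_pos: [0.4671, -0.1419, 0.1466]
tool_rot: [0.045, -0.705, 0.706, -0.047]
force: [0.2, 0.5, -4.0]
finger_gap: 0.318
n 9522 top-tcp med 0.0363
tool-frame mm pct x [-32.6 -31.8  -6.1  25.6  29.6] y [-50.8 -36.3 -31.3] z [-12.  -11.1   2.2  15.5  17. ]
t 27.73 tcp [ 0.4659 -0.1413  0.1451] gap 0.309 F [-0.5  0.4 -4. ]
q [-0.524  0.459  1.848  0.     0.835  0.917]
axes x,y,z [[-0.992, -0.129, 0.001], [-0.001, 0.0, -1.0], [0.129, -0.992, -0.0]]
shift cm [-1.547e+01  1.000e-02 -1.538e+01]
rotvec [ 1.000e-03 -1.411e+00  0.000e+00]
rotvec [-0.00e+00  1.73e+00  1.00e-03]
```

View pics/w19.png

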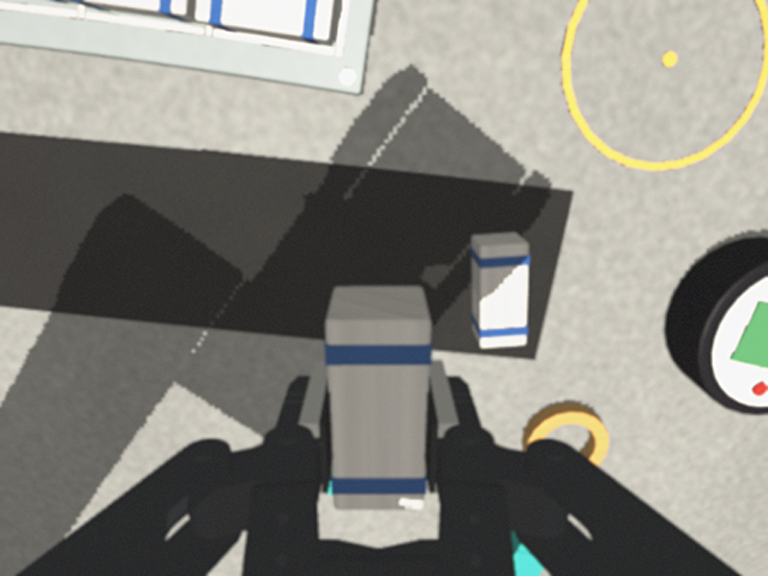

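```bash
python3 -m handwheel '[-2,0,-2,0,-0.12,0,0, -4,0,-4,0,-0.25,0,0, -6,0,-6,0,-0.37,0,0, -8,0,-8,0,-0.5,0,0, -10,0,-10,0,-0.62,0,0, -12,0,-12,0,-0.75,0,0, -14,0,-14,0,-0.87,0,0, -15.5,0,-15.4,0,-1,0,0, -15.5,0,-15.4,0,-1.12,0,0, -15.5,0,-15.4,0,-1.24,0,0]'; python3 -m handwheel '[0,0,0,0,-0.12,0,0, 0,0,0,0,-0.17,0,0, 0,0,0,0,-0.17,0,0, 0,0,0,0,-0.17,0,0]';  python3 - <<'E'
from h import *
s=snap('wrist'); save(s,'w20.png',scale=1.5); held(s); 
a=np.radians(88.3); togo([.5994,.0313,.044],[np.sin(a),-np.cos(a),0])
E
```

```text
t: 28.57
tcp_pos: [0.5992, 0.0327, 0.1417]
tool_rot: [-0.451, 0.547, -0.544, 0.448]
force: [-0.3, -0.5, -4.1]
finger_gap: 0.315
t: 28.9
tcp_pos: [0.5988, 0.0312, 0.1427]
tool_rot: [-0.493, 0.51, -0.507, 0.491]
force: [0.1, 0.1, -4.4]
finger_gap: 0.317
n 9363 top-tcp med 0.0343
tool-frame mm pct x [-31.2 -30.   -4.3  27.   30.6] y [-48.9 -34.3 -31.2] z [-15.4 -14.5  -0.9  12.1  13.6]
t 28.95 tcp [0.5992 0.0312 0.1433] gap 0.313 F [-0.1 -0.3 -4.2]
q [-0.134  0.59   1.565  0.     0.991 -0.102]
axes x,y,z [[-0.033, -0.999, -0.0], [-0.004, 0.001, -1.0], [0.999, -0.033, -0.004]]
shift cm [-0.01  9.93  0.06]
rotvec [ 0.004 -0.003 -0.   ]
rotvec [1.000e-03 3.139e+00 7.000e-03]
```

View pics/w20.png

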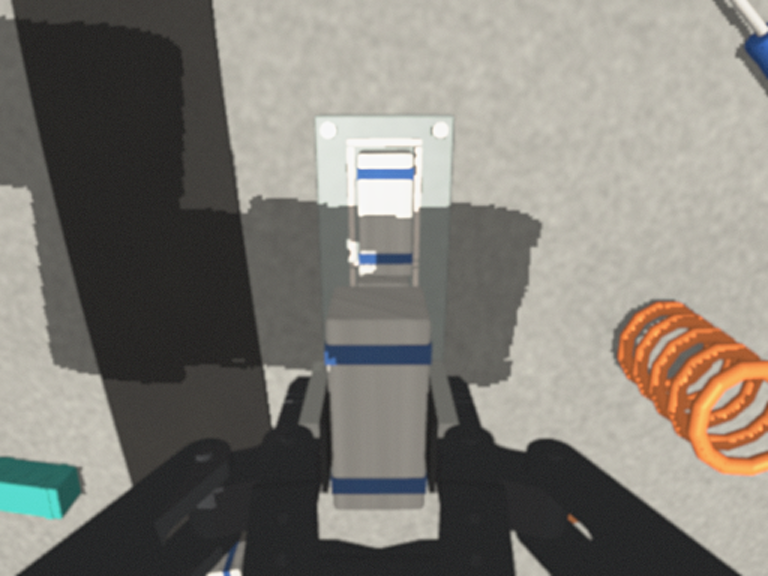

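```bash
python3 -m handwheel '[0,4,0,0,0,0,0, 0,7,0,0,0,0,0, 0,9,0,0,0,0,0, 0,9.9,0,0,0,0,0, 0,9.9,0,0,0,0,0, 0,9.9,0,0,0,0,0]';python3 -m handwheel '[0,0.2,-0.1,0,0,0,0, 0,0.2,-0.1,0,0,0,0, 0,0.2,-0.1,0,0,0,0]'; python3 -m handwheel '[0,0.15,0,0,0,0,0, 0,0.15,0,0,0,0,0]';  python3 -m handwheel '[0,0.15,0,0,0,0,0, 0,0.15,0,0,0,0,0]'
```

```text
t: 29.45
tcp_pos: [0.6007, 0.0309, 0.0462]
tool_rot: [-0.492, 0.508, -0.508, 0.492]
force: [-0.7, -0.9, -4.0]
finger_gap: 0.31
t: 29.7
tcp_pos: [0.6003, 0.031, 0.0458]
tool_rot: [0.492, -0.507, 0.508, -0.493]
force: [-1.3, -0.1, -3.4]
finger_gap: 0.314
t: 29.87
tcp_pos: [0.5999, 0.0311, 0.0435]
tool_rot: [0.492, -0.507, 0.508, -0.492]
force: [-0.6, -0.4, -4.1]
finger_gap: 0.315
t: 30.03
tcp_pos: [0.5994, 0.0311, 0.0414]
tool_rot: [-0.492, 0.508, -0.508, 0.492]
force: [-1.0, 0.9, -3.3]
finger_gap: 0.316
```

```bash
python3 -m handwheel '[0,0.15,0,0,0,0,0, 0,0.15,0,0,0,0,0]';  python3 -m handwheel '[0,0.1,0,0,0,0,0, 0,0.1,0,0,0,0,0]'
```

```text
t: 30.2
tcp_pos: [0.5994, 0.0311, 0.0396]
tool_rot: [-0.492, 0.508, -0.508, 0.492]
force: [0.7, -0.4, -3.8]
finger_gap: 0.313
t: 30.37
tcp_pos: [0.5996, 0.0311, 0.0388]
tool_rot: [0.492, -0.508, 0.508, -0.492]
force: [0.7, 0.9, -4.0]
finger_gap: 0.317
```

```bash
python3 -m handwheel '[0,0.1,0,0,0,0,0, 0,0.1,0,0,0,0,0]';  python3 -m handwheel '[0,0.1,0,0,0,0,0, 0,0.1,0,0,0,0,0]'
```

```text
t: 30.53
tcp_pos: [0.5996, 0.0311, 0.0387]
tool_rot: [0.492, -0.508, 0.508, -0.492]
force: [-0.9, -0.1, 2.6]
finger_gap: 0.313
t: 30.7
tcp_pos: [0.5996, 0.0311, 0.0387]
tool_rot: [0.492, -0.507, 0.508, -0.492]
force: [-3.1, -0.5, 9.8]
finger_gap: 0.312
```

```bash
python3 -m handwheel '[0,-0.05,0,0,0,0,3.5, 0,-0.05,0,0,0,0,5, 0,-0.05,0,0,0,0,5, 0,-0.05,0,0,0,0,5, 0,-4,0,0,0,0,5, 0,-8,0,0,0,0,5, 0,-10,0,0,0,0,5, 0,-10,0,0,0,0,5, 0,-10,0,0,0,0,5]'; python3 - <<'E'
from h import *
s=snap('wrist'); save(s,'w21.png',scale=1.5); bars(s,(200,0,300,250),zr=(.06,.09)); bars(s,(200,0,300,250),zr=(.035,.06))
a=np.radians(11.5); togo([.458,-.2185,.09],[-np.sin(a),np.cos(a),0])
E
```

```text
t: 31.45
tcp_pos: [0.6004, 0.031, 0.1381]
tool_rot: [0.492, -0.507, 0.509, -0.493]
force: [0.1, 0.0, -0.7]
finger_gap: 0.588
px [250. 194.] ctr [598.4  30.5] size [28.2 64. ] axis deg 89.2 top 0.0735
px [254. 126.] ctr [599.6  63.6] size [ 3.8 26.4] axis deg -1.5 top 0.0535
px [251. 244.] ctr [597.3 -21.2] size [10.7 27. ] axis deg -2.1 top 0.0456
t 31.5 tcp [0.5991 0.0311 0.1366] gap 0.583 F [ 0.1  0.6 -1.1]
q [-0.134  0.597  1.573  0.     0.972 -0.103]
axes x,y,z [[-0.031, -1.0, -0.0], [-0.0, 0.0, -1.0], [1.0, -0.031, -0.0]]
shift cm [ 25.39   4.67 -13.33]
rotvec [ 0.    -1.803 -0.   ]
rotvec [0.    1.339 0.   ]
```

View pics/w21.png

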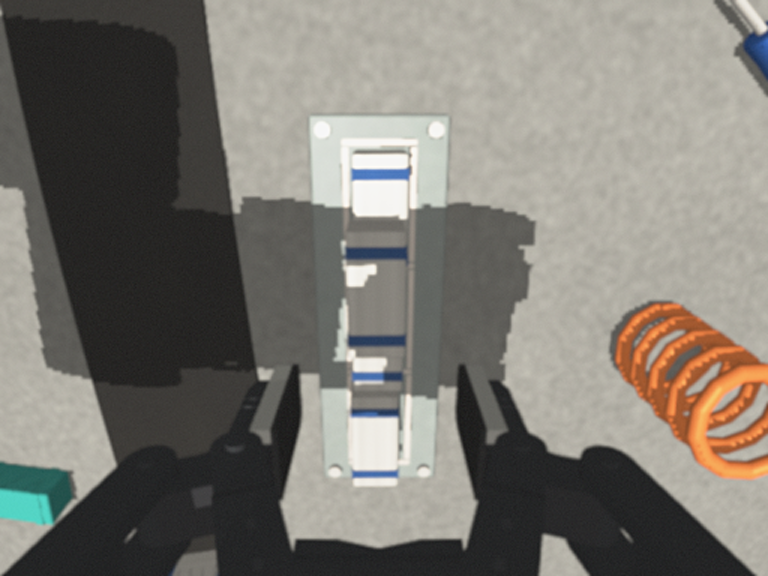

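```bash
python3 -m handwheel '[2,0,-1,0,0.12,0,5, 5,0,-3,0,0.25,0,5, 9,0,-5,0,0.37,0,5, 13,0,-7,0,0.5,0,5, 16,0,-9,0,0.62,0,5, 19,1,-11,0,0.75,0,5, 22,2,-13.3,0,0.87,0,5, 25,3,-13.3,0,1,0,5, 25.4,4,-13.3,0,1.12,0,5, 25.4,4.7,-13.3,0,1.24,0,5]'; python3 -m handwheel '[0,0,0,0,0.1,0,5, 0,0,0,0,0.1,0,5, 0,0,0,0,0.1,0,5, 0,0,0,0,0.1,0,5]';  python3 - <<'E'
from h import *
s=snap('wrist'); save(s,'w22.png',scale=1.5); bars(s,(130,130,512,300))
a=np.radians(11); togo([.458,-.2185,-.005],[-np.sin(a),np.cos(a),0])
E
```

```text
t: 32.33
tcp_pos: [0.4571, -0.2205, 0.0875]
tool_rot: [-0.103, 0.7, -0.699, 0.101]
force: [0.3, 0.8, -1.5]
finger_gap: 0.585
t: 32.67
tcp_pos: [0.4583, -0.2181, 0.0892]
tool_rot: [-0.072, 0.704, -0.703, 0.071]
force: [-0.0, 0.0, -0.2]
finger_gap: 0.587
px [250. 197.] ctr [ 458.1 -218.6] size [28.2 64.3] axis deg 12.3 top 0.0305
px [462. 240.] ctr [ 451.3 -376.1] size [ 73.6 103.5] axis deg 27.5 top 0.0424
px [136. 293.] ctr [ 359.1 -145.1] size [7.1 9.1] axis deg -80.4 top 0.0268
t 32.72 tcp [ 0.4585 -0.2183  0.0895] gap 0.59 F [-0.9  0.4  0.3]
q [-0.665  0.578  1.838  0.     0.727  0.704]
axes x,y,z [[-0.98, -0.201, 0.001], [-0.001, 0.001, -1.0], [0.201, -0.98, -0.001]]
shift cm [0.05 9.45 0.02]
rotvec [ 1.000e-03 -3.132e+00 -1.000e-03]
rotvec [0.001 0.01  0.001]
```

View pics/w22.png

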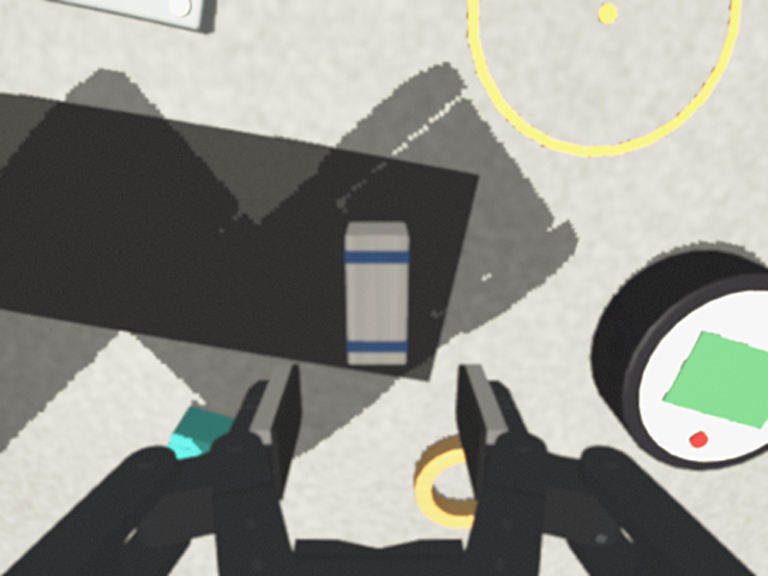

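```bash
python3 -m handwheel '[-0.05,4,0.05,0,0,0,5, -0.05,7,0.05,0,0,0,5, -0.05,8.8,0.05,0,0,0,5, -0.05,9.4,0.05,0,0,0,5, -0.05,9.4,0.05,0,0,0,3, -0.05,9.4,0.05,0,0,0,0, -0.05,9.4,0.05,0,0,0,0, -0.05,9.4,0.05,0,0,0,0, -0.05,9.4,0.05,0,0,0,0]';  python3 -m handwheel '[0,-2,0,0,0,0,0, 0,-5,0,0,0,0,0, 0,-9,0,0,0,0,0, 0,-13,0,0,0,0,0, 0,-15,0,0,0,0,0, 0,-15,0,0,0,0,0, 0,-15,0,0,0,0,0]'; python3 - <<'E'
from h import *
s=snap('wrist'); save(s,'w23.png',scale=1.5); held(s)
a=np.radians(88.3); togo([.5973,-.0375,.145],[np.sin(a),-np.cos(a),0])
E
```

```text
t: 33.47
tcp_pos: [0.4598, -0.2194, -0.0033]
tool_rot: [0.07, -0.703, 0.704, -0.071]
force: [-0.1, 1.4, -3.8]
finger_gap: 0.314
t: 34.05
tcp_pos: [0.4597, -0.2193, 0.1471]
tool_rot: [0.07, -0.703, 0.704, -0.071]
force: [-0.3, -0.8, -3.4]
finger_gap: 0.312
n 9401 top-tcp med 0.0356
tool-frame mm pct x [-31.5 -30.5  -4.9  26.9  30.7] y [-51.  -35.6 -31.3] z [-11.9 -11.    2.7  15.7  17.2]
t 34.1 tcp [ 0.4585 -0.2185  0.1456] gap 0.31 F [ 0.6 -0.3 -3.5]
q [-0.665  0.481  1.796 -0.     0.865  0.706]
axes x,y,z [[-0.98, -0.198, 0.001], [-0.001, 0.001, -1.0], [0.198, -0.98, -0.001]]
shift cm [-17.19   0.06 -14.98]
rotvec [ 1.000e-03 -1.341e+00  0.000e+00]
rotvec [-0.0e+00  1.8e+00  1.0e-03]
```

View pics/w23.png

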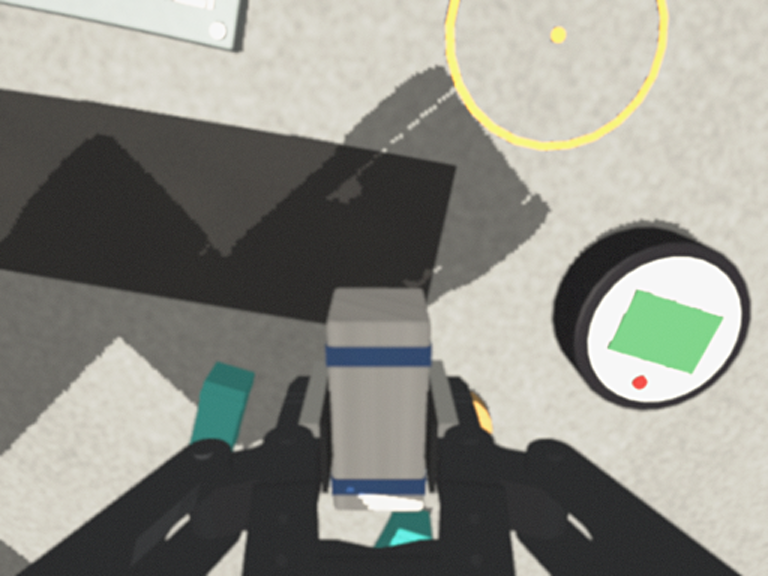

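```bash
python3 -m handwheel '[-2,0,-2,0,-0.12,0,0, -4,0,-4,0,-0.25,0,0, -6,0,-6,0,-0.37,0,0, -8,0,-8,0,-0.5,0,0, -10,0,-10,0,-0.62,0,0, -12,0,-12,0,-0.75,0,0, -14,0,-14,0,-0.87,0,0, -17,0,-15,0,-1,0,0, -17.2,0,-15,0,-1.12,0,0, -17.2,0,-15,0,-1.24,0,0]'; python3 -m handwheel '[0,0,0,0,-0.1,0,0, 0,0,0,0,-0.1,0,0, 0,0,0,0,-0.1,0,0, 0,0,0,0,-0.1,0,0]';  python3 - <<'E'
from h import *
s=snap('wrist'); save(s,'w24.png',scale=1.5); held(s); bars(s,(200,0,300,205),zr=(.06,.09))
a=np.radians(88.3); togo([.5973,-.037,.042],[np.sin(a),-np.cos(a),0])
E
```

```text
t: 34.93
tcp_pos: [0.5981, -0.0361, 0.1425]
tool_rot: [-0.469, 0.531, -0.528, 0.468]
force: [-0.9, 0.2, -4.4]
finger_gap: 0.311
t: 35.27
tcp_pos: [0.597, -0.0378, 0.1441]
tool_rot: [-0.492, 0.509, -0.507, 0.491]
force: [1.2, 0.1, -4.4]
finger_gap: 0.309
n 9241 top-tcp med 0.0336
tool-frame mm pct x [-30.3 -28.9  -3.4  28.   31.9] y [-49.  -33.6 -31. ] z [-15.4 -14.5  -1.2  12.2  13.7]
px [253.  95.] ctr [598.6  29.8] size [27.8 63.7] axis deg 88.3 top 0.0734
t 35.32 tcp [ 0.5973 -0.0379  0.1446] gap 0.311 F [ 0.5 -0.1 -3.7]
q [-0.25   0.585  1.569  0.     0.99  -0.217]
axes x,y,z [[-0.033, -0.999, -0.001], [-0.002, 0.001, -1.0], [0.999, -0.033, -0.002]]
shift cm [-0.09 10.26  0.02]
rotvec [ 0.002 -0.003 -0.001]
rotvec [1.000e-03 3.138e+00 4.000e-03]
```

View pics/w24.png

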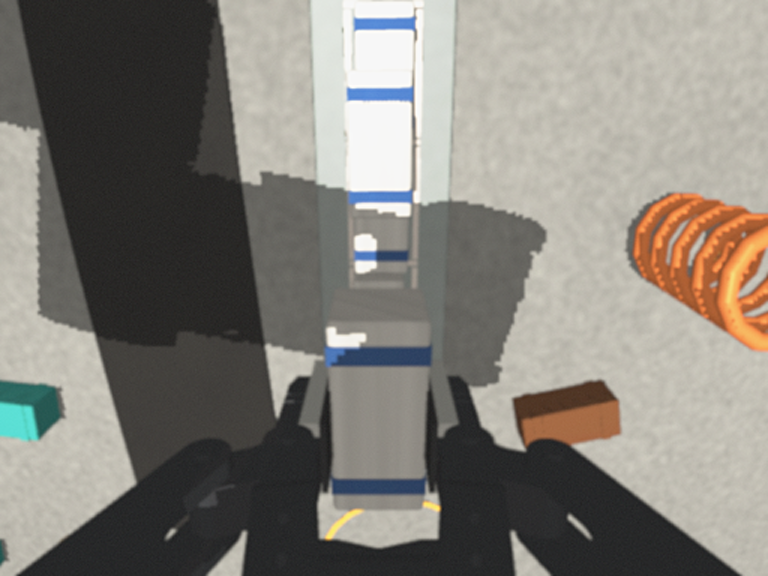

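```bash
python3 -m handwheel '[0,4,0,0,0,0,0, 0,7,0,0,0,0,0, 0,9.2,0,0,0,0,0, 0,10,0,0,0,0,0, 0,10,0,0,0,0,0, 0,10,0,0,0,0,0]';python3 -m handwheel '[0,0.2,-0.15,0,0,0,0, 0,0.4,-0.15,0,0,0,0, 0,0.4,-0.15,0,0,0,0]'; python3 -m handwheel '[0,0.15,0,0,0,0,0, 0,0.15,0,0,0,0,0]';  python3 -m handwheel '[0,0.12,0,0,0,0,0, 0,0.12,0,0,0,0,0]'
```

```text
t: 35.82
tcp_pos: [0.5986, -0.0382, 0.0462]
tool_rot: [0.492, -0.508, 0.508, -0.492]
force: [0.3, -0.7, -4.1]
finger_gap: 0.311
t: 36.07
tcp_pos: [0.5972, -0.038, 0.043]
tool_rot: [0.492, -0.507, 0.508, -0.493]
force: [-0.0, 0.2, -3.4]
finger_gap: 0.312
t: 36.23
tcp_pos: [0.5969, -0.0379, 0.0409]
tool_rot: [0.492, -0.507, 0.508, -0.492]
force: [-0.7, 0.2, -3.1]
finger_gap: 0.312
t: 36.4
tcp_pos: [0.5969, -0.0379, 0.0395]
tool_rot: [0.492, -0.507, 0.508, -0.492]
force: [-0.1, 0.3, -2.0]
finger_gap: 0.311
```

```bash
python3 -m handwheel '[0,0.12,0,0,0,0,0, 0,0.12,0,0,0,0,0]';  python3 -m handwheel '[0,0.1,0,0,0,0,0, 0,0.1,0,0,0,0,0]'
```

```text
t: 36.57
tcp_pos: [0.597, -0.0379, 0.0394]
tool_rot: [0.492, -0.507, 0.508, -0.492]
force: [-1.5, -0.3, 4.9]
finger_gap: 0.312
t: 36.73
tcp_pos: [0.597, -0.0379, 0.0394]
tool_rot: [0.492, -0.507, 0.508, -0.492]
force: [-3.3, 0.3, 11.8]
finger_gap: 0.309
```

```bash
python3 -m handwheel '[0,-0.1,0,0,0,0,3.5, 0,-0.1,0,0,0,0,5, 0,-0.1,0,0,0,0,5, 0,-0.1,0,0,0,0,5, 0,-4,0,0,0,0,5, 0,-8,0,0,0,0,5, 0,-12,0,0,0,0,5, 0,-12,0,0,0,0,5, 0,-12,0,0,0,0,5]'; python3 - <<'E'
from h import *
s=snap('wrist'); save(s,'w25.png',scale=1.5); bars(s,(200,0,300,250),zr=(.06,.09)); bars(s,(200,0,300,250),zr=(.035,.06))
state()
s=snap('top'); save(s,'t25.png',scale=1.5)
E
```

```text
t: 37.48
tcp_pos: [0.5987, -0.0383, 0.1598]
tool_rot: [0.491, -0.506, 0.51, -0.493]
force: [-1.0, 0.0, -0.5]
finger_gap: 0.586
px [250.  93.] ctr [598.7  29.7] size [28.1 63.6] axis deg 88.1 top 0.0735
px [249. 185.] ctr [595.6 -39.5] size [28.1 64. ] axis deg 88.0 top 0.0736
px [252.  25.] ctr [602.1  75.4] size [28.3 37.3] axis deg 88.5 top 0.0454
px [251. 142.] ctr [597.   -7.8] size [ 0.7 25.1] axis deg -1.6 top 0.0572
px [249. 236.] ctr [593.9 -95. ] size [20.7 27.4] axis deg -0.9 top 0.0457
t 37.53 tcp [ 0.5969 -0.0379  0.1577] gap 0.583 F [-0.5  0.4 -0.6]
q [-0.25   0.566  1.563  0.     1.011 -0.219]
axes x,y,z [[-0.031, -1.0, 0.0], [0.002, -0.0, -1.0], [1.0, -0.031, 0.002]]
```

View pics/w25.png

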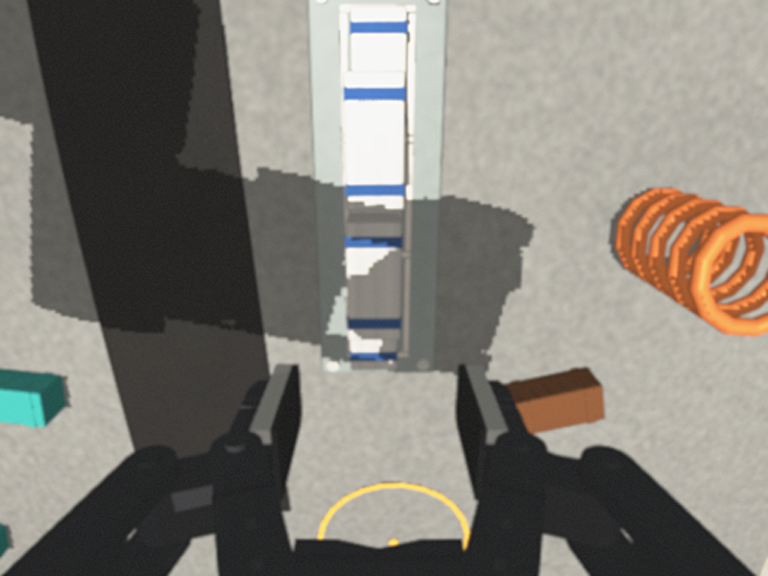

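View pics/t25.png

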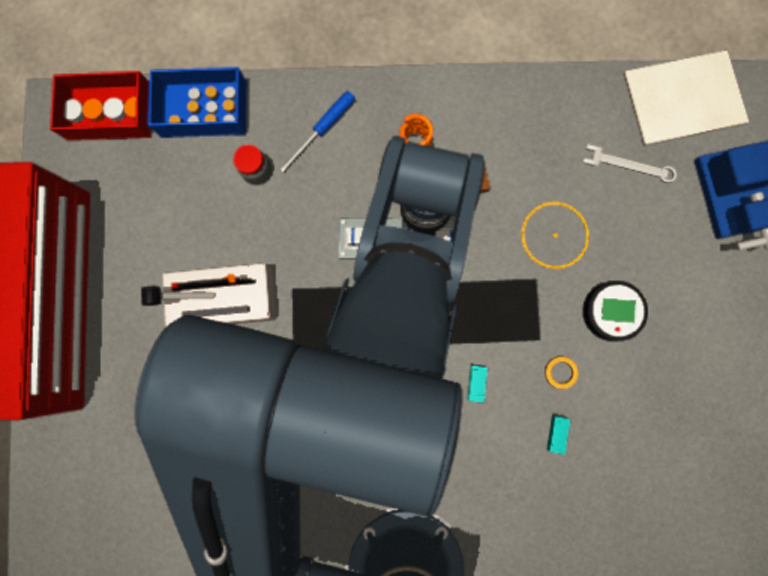

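```bash
python3 - <<'E'
from h import *
togo([.50,.25,.27],[-.079,.997,0]); togo([.486,.4175,.27])
E
python3 -m handwheel '[0,-4,0,0,0.12,0,6, 0,-8,0,0,0.25,0,6, -3,-11,-1,0,0.37,0,6, -7,-11,-2,0,0.5,0,6, -11,-11,-3.5,0,0.62,0,6, -15,-11,-5,0,0.75,0,6, -19,-11,-6.5,0,0.87,0,6, -23,-11,-8,0,1,0,6, -26,-11,-9,0,1.12,0,6, -28,-11,-10,0,1.24,0,6]'; python3 -m handwheel '[0,0,0,0,0.12,0,6, 0,0,0,0,0.22,0,6, 0,0,0,0,0.22,0,6, 0,0,0,0,0.22,0,6]';  python3 - <<'E'
from h import *
s=snap('wrist'); save(s,'w26.png',scale=1.5); togo([.486,.4175,.2],[-.079,.997,0])
hsv=cv2.cvtColor(s['frame'],cv2.COLOR_RGB2HSV); m=cv2.inRange(hsv,(5,140,60),(20,255,255)); P=cloud(s); Q=P[(m>0)&(P[:,:,2]>.07)&(P[:,:,2]<.2)]
print(len(Q)); 
th=np.radians(4.5); U=(Q-[.496,.332,.07])@np.array([[np.cos(th),-np.sin(th),0],[np.sin(th),np.cos(th),0],[0,0,1]])
np.save('/tmp/U.npy',U); 
rr=np.hypot(U[:,1],U[:,2]); 
for lo in range(0,110,10):
    k=(rr*1000>=lo)&(rr*1000<lo+10)
    if k.sum(): print(lo,k.sum(),U[k].mean(0).round(4),'ang',np.arctan2(-U[k][:,1].mean(),U[k][:,2].mean()).round(3))
E
```

```text
t 37.58 tcp [ 0.5958 -0.0377  0.1563] gap 0.584 F [-0.7  0.1 -1.4]
q [-0.25   0.568  1.564  0.     1.011 -0.219]
axes x,y,z [[-0.031, -1.0, -0.0], [-0.002, 0.0, -1.0], [1.0, -0.031, -0.002]]
shift cm [-28.46 -11.34 -10.49]
rotvec [ 1.000e-03 -1.681e+00 -2.000e-03]
rotvec [2.000e-03 1.461e+00 1.000e-03]
t 37.58 tcp [ 0.5958 -0.0377  0.1563] gap 0.584 F [-0.7  0.1 -1.4]
q [-0.25   0.568  1.564  0.     1.011 -0.219]
axes x,y,z [[-0.031, -1.0, -0.0], [-0.002, 0.0, -1.0], [1.0, -0.031, -0.002]]
shift cm [-45.16 -11.33 -12.41]
t: 38.42
tcp_pos: [0.5035, 0.2467, 0.2646]
tool_rot: [-0.121, 0.697, -0.697, 0.118]
force: [0.2, 1.3, -0.8]
finger_gap: 0.7
t: 38.75
tcp_pos: [0.5045, 0.2447, 0.2651]
tool_rot: [0.046, -0.705, 0.706, -0.044]
force: [0.7, 0.4, -0.9]
finger_gap: 0.704
t 38.8 tcp [0.5049 0.2445 0.2654] gap 0.701 F [ 0.8 -0.6  0.8]
q [ 0.252  0.39   1.538 -0.     1.217  1.696]
axes x,y,z [[-0.992, -0.126, 0.003], [-0.003, -0.001, -1.0], [0.126, -0.992, 0.0]]
shift cm [ -0.33   6.54 -17.4 ]
rotvec [ 5.000e-03 -3.094e+00  1.000e-03]
rotvec [-0.     0.047  0.003]
355
20 5 [ 0.019  -0.0199  0.0142] ang 0.95
30 7 [ 0.019  -0.0254  0.0232] ang 0.83
40 36 [ 0.0217 -0.0261  0.0367] ang 0.618
50 37 [ 0.0217 -0.0306  0.0457] ang 0.59
60 40 [ 0.0217 -0.0358  0.0542] ang 0.584
70 47 [ 0.0211 -0.0425  0.0611] ang 0.608
80 35 [ 0.0207 -0.0465  0.073 ] ang 0.567
90 148 [ 0.0183 -0.0519  0.0771] ang 0.593
```

View pics/w26.png

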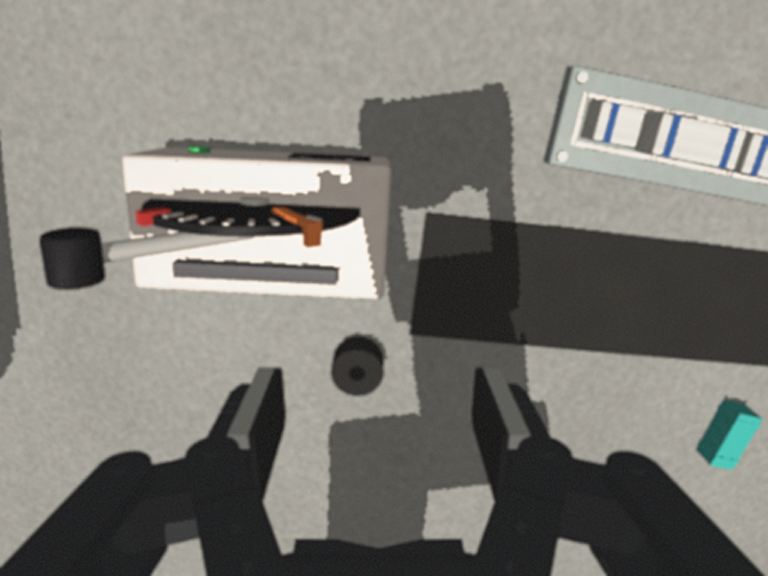

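```bash
python3 -m handwheel '[0,0,-4,0,0.047,0,6, -0.2,0,-8,0,0.047,0,6, -0.3,0,-12,0,0.047,0,6, -0.3,0,-16,0,0.047,0,6, -0.3,0,-17.4,0,0.047,0,6, -0.3,0,-17.4,0,0.047,0,6, -0.3,0,-17.4,0,0.047,0,6]';  python3 - <<'E'
from h import *
s=snap('wrist'); save(s,'w27.png',scale=1.5); togo([.486,.4175,.13],[-.079,.997,0])
P=cloud(s)
E
```

```text
t: 39.38
tcp_pos: [0.4867, 0.4174, 0.266]
tool_rot: [0.028, -0.706, 0.707, -0.027]
force: [-0.4, -0.0, 0.1]
finger_gap: 0.702
t 39.43 tcp [0.4869 0.4165 0.2662] gap 0.705 F [ 0.3 -0.7 -0.3]
q [ 5.340e-01  5.050e-01  1.335e+00 -1.000e-03  1.304e+00  2.028e+00]
axes x,y,z [[-0.997, -0.077, 0.001], [-0.001, -0.002, -1.0], [0.077, -0.997, 0.002]]
shift cm [ 0.07 13.62 -0.13]
rotvec [-2.00e-03  3.14e+00 -3.00e-03]
rotvec [-0.002 -0.002  0.001]
```

View pics/w27.png

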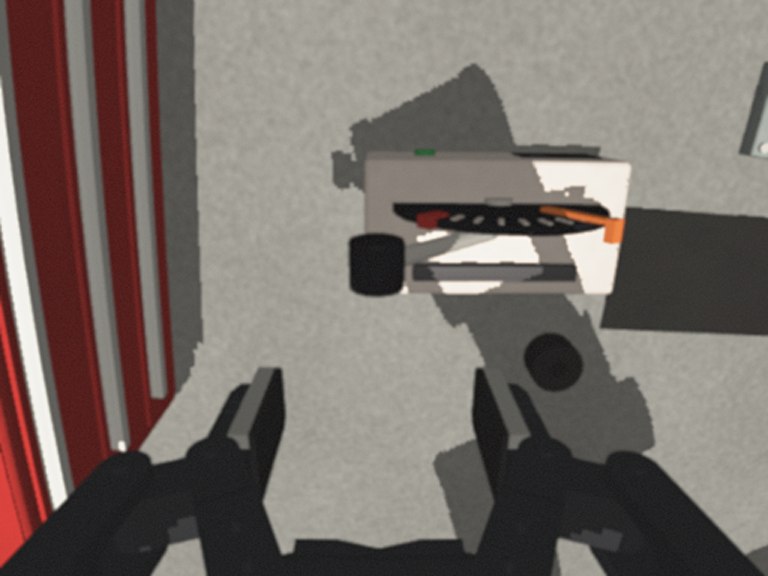

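```bash
python3 -m handwheel '[0,4,0,0,0,0,6, 0,8,0,0,0,0,6, 0,11,0,0,0,0,6, 0,13,0,0,0,0,6, 0,13.6,0,0,0,0,6, 0,13.6,0,0,0,0,6, 0,13.6,0,0,0,0,6]'; python3 -m handwheel '[0,0,0.7,0,0,0,6, 0,0,1.4,0,0,0,6, 0,-0.8,2.3,0,0,0,6, 0,-1.5,3.2,0,0,0,6, 0,-2.1,4.2,0,0,0,6, 0,-2.7,5.3,0,0,0,6, 0,-3.1,6.4,0,0,0,6, 0,-3.4,7.6,0,0,0,6, 0,-3.4,7.6,0,0,0,6]'; python3 - <<'E'
from h import *
s=snap('wrist'); save(s,'w28.png',scale=1.5); state()
E
```

```text
t: 40.02
tcp_pos: [0.4881, 0.417, 0.1319]
tool_rot: [-0.026, 0.707, -0.706, 0.027]
force: [0.6, 0.2, 0.3]
finger_gap: 0.704
t: 40.77
tcp_pos: [0.4944, 0.3413, 0.1681]
tool_rot: [-0.025, 0.707, -0.706, 0.029]
force: [-0.7, 0.8, 0.1]
finger_gap: 0.701
t 40.82 tcp [0.4936 0.3412 0.1669] gap 0.705 F [-0.7 -0.4 -0.5]
q [ 4.190e-01  5.560e-01  1.551e+00 -1.000e-03  1.032e+00  1.914e+00]
axes x,y,z [[-0.997, -0.076, -0.003], [0.003, 0.001, -1.0], [0.076, -0.997, -0.0]]
```

View pics/w28.png

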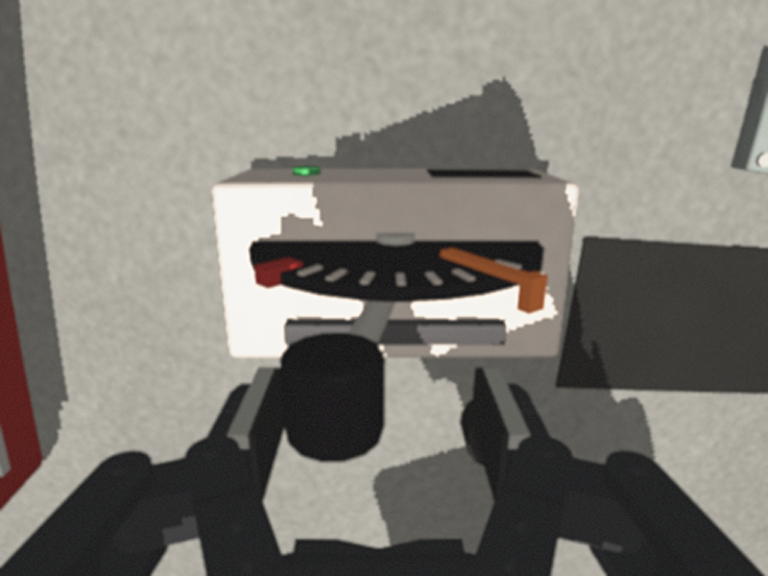

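```bash
python3 -m handwheel '[0,-0.1,1.2,0,0,0,6, 0,-0.2,2.4,0,0,0,6, 0,-0.1,3.6,0,0,0,6, 0,0,4.8,0,0,0,6, 0,0.4,5.9,0,0,0,6, 0,0.7,6.6,0,0,0,6, 0,0.8,6.6,0,0,0,6, 0,0.8,6.6,0,0,0,6]'; python3 - <<'E'
from h import *
s=snap('wrist'); save(s,'w29.png',scale=1.5); state()
hsv=cv2.cvtColor(s['frame'],cv2.COLOR_RGB2HSV); m=cv2.inRange(hsv,(5,140,60),(20,255,255)); P=cloud(s); k=(m>0)&(P[:,:,2]>.07)&(P[:,:,2]<.2)
th=np.radians(4.5); A=np.array([[np.cos(th),-np.sin(th),0],[np.sin(th),np.cos(th),0],[0,0,1]])
U=(P-[.496,.332,.07])@A; np.save('/tmp/U.npy',U)
for v in range(160,240,5): print(v,[(U[v,u]*1000).round().astype(int).tolist() for u in range(200,330,10)])
E
```

```text
t: 41.48
tcp_pos: [0.4971, 0.2748, 0.1559]
tool_rot: [0.028, -0.706, 0.707, -0.026]
force: [-0.2, -0.3, -0.1]
finger_gap: 0.701
t 41.53 tcp [0.4974 0.2754 0.1562] gap 0.7 F [-0.4  0.1 -0.2]
q [ 3.100e-01  5.340e-01  1.637e+00 -1.000e-03  9.730e-01  1.804e+00]
axes x,y,z [[-0.997, -0.077, 0.002], [-0.002, -0.001, -1.0], [0.077, -0.997, 0.001]]
160 [[19, -20, 0], [19, -28, 0], [18, -35, -2], [19, -42, -1], [19, -50, -1], [18, -57, -2], [19, -65, 0], [18, -72, -2], [19, -80, -1], [18, -87, -2], [18, -95, -3], [1, -115, -70], [0, -125, -72]]
165 [[19, -22, 15], [19, -29, 13], [19, -36, 14], [19, -43, 14], [19, -50, 13], [19, -57, 14], [19, -65, 14], [19, -72, 14], [15, -80, -1], [15, -87, -1], [14, -95, -4], [-4, -115, -71], [-4, -125, -70]]
170 [[23, -26, 40], [23, -33, 41], [19, -37, 27], [19, -44, 27], [19, -51, 26], [19, -58, 26], [19, -64, 26], [18, -71, 23], [11, -80, -1], [11, -87, 1], [-9, -106, -70], [-10, -116, -71], [-9, -125, -70]]
175 [[21, -27, 44], [23, -34, 51], [23, -40, 52], [20, -45, 41], [19, -51, 37], [19, -58, 38], [19, -64, 37], [15, -71, 24], [7, -80, 1], [7, -88,
[... 1890 characters left out ...]
2, -108, -69], [-62, -118, -69], [-62, -128, -68]]
225 [[4, -31, 81], [14, -39, 102], [14, -44, 101], [14, -48, 100], [14, -53, 101], [-30, -57, 10], [-34, -65, 0], [-35, -73, -1], [-35, -81, -1], [-34, -89, 0], [-68, -108, -70], [-68, -119, -70], [-67, -128, -67]]
230 [[14, -35, 106], [14, -40, 107], [14, -44, 106], [14, -49, 106], [14, -53, 106], [14, -58, 106], [-39, -65, -1], [-39, -73, 0], [-39, -81, -1], [-39, -89, -1], [-74, -109, -71], [-74, -119, -70], [-73, -129, -68]]
235 [[14, -36, 111], [14, -40, 111], [14, -45, 110], [14, -49, 111], [14, -53, 111], [13, -58, 110], [-43, -65, 0], [-43, -73, 0], [-44, -81, -1], [-44, -90, -1], [-80, -109, -71], [-80, -120, -71], [-79, -129, -68]]
```

View pics/w29.png

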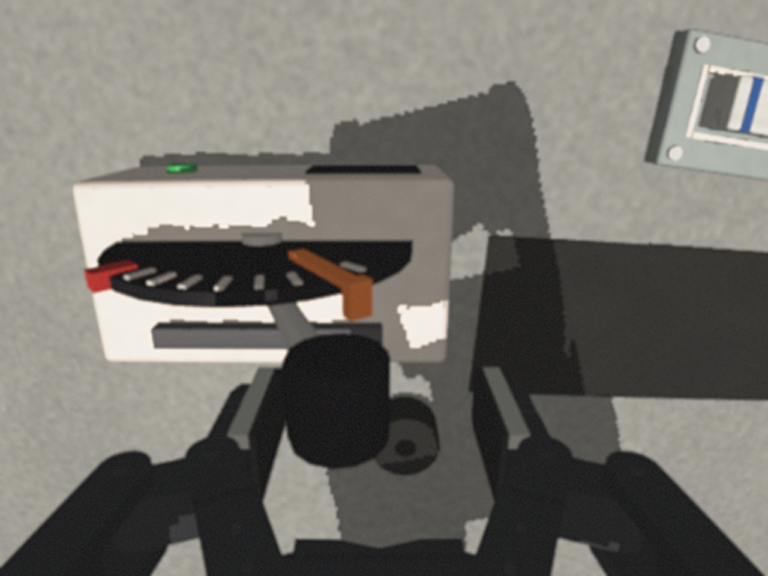

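```bash
python3 - <<'E'
from h import *
s=snap('wrist'); save(s,'w30.png',(40,140,300,330),3)
hsv=cv2.cvtColor(s['frame'],cv2.COLOR_RGB2HSV); m=cv2.inRange(hsv,(5,140,60),(20,255,255)); P=cloud(s)
th=np.radians(4.5); A=np.array([[np.cos(th),-np.sin(th),0],[np.sin(th),np.cos(th),0],[0,0,1]]); U=(P-[.496,.332,.07])@A
# unit top check
k=(abs(U[:,:,2])<.003); q=np.argwhere(k)[:,::-1]; W=P[k][:,:2]; n,l,st,c=cv2.connectedComponentsWithStats(k.astype(np.uint8)); 
print('unit',cv2.minAreaRect((W*1000).astype(np.float32)))
F=U[(m>0)&(abs(U[:,:,0]-.023)<.0025)&(U[:,:,2]>.03)]*1000; print(len(F)); yz=F[:,1:]
for lo,hi in [(35,65),(35,80)]:
    z=yz[(yz[:,1]>lo)&(yz[:,1]<hi)]; c=z.mean(0); w,V=np.linalg.eigh(np.cov((z-c).T)); d=V[:,1]*np.sign(V[1,1]); print('c',c.round(1),'dir ang',np.arctan2(-d[0],d[1]).round(3),'line through pivot ang',np.arctan2(-c[0],c[1]).round(3),np.sqrt(w).round(1),len(z))
B=U[(m>0)&(U[:,:,2]>.06)]*1000; B=B[B[:,2]>76]; print('block top',B.min(0),B.max(0),np.percentile(B,[5,95],axis=0).round(1))
# grip
g=U[(U[:,:,2]>.085)&(U[:,:,2]<.15)&(U[:,:,0]<.017)&(s['frame'].max(2)<55)]*1000; g=g[(g[:,1]>-72)&(g[:,1]<-10)]
print('grip',np.percentile(g,[2,50,98],axis=0).round(1))
E
```

```text
unit ((495.9735412597656, 330.9252014160156), (99.13936614990234, 188.44210815429688), 4.349364280700684)
558
c [-34.2  51. ] dir ang 0.612 line through pivot ang 0.59 [ 2.2 10.4] 295
c [-41.   61.4] dir ang 0.593 line through pivot ang 0.589 [ 2.5 15.9] 544
block top [ 10.27640287 -57.95282348  76.00040966] [ 80.48068269 -46.58848677 239.93275734] [[ 11.4 -53.9  76.2]
 [ 23.9 -47.2  79.5]]
grip [[-13.  -60.3 102.6]
 [  4.3 -42.4 123.8]
 [ 14.3 -15.6 148.8]]
```

View pics/w30.png

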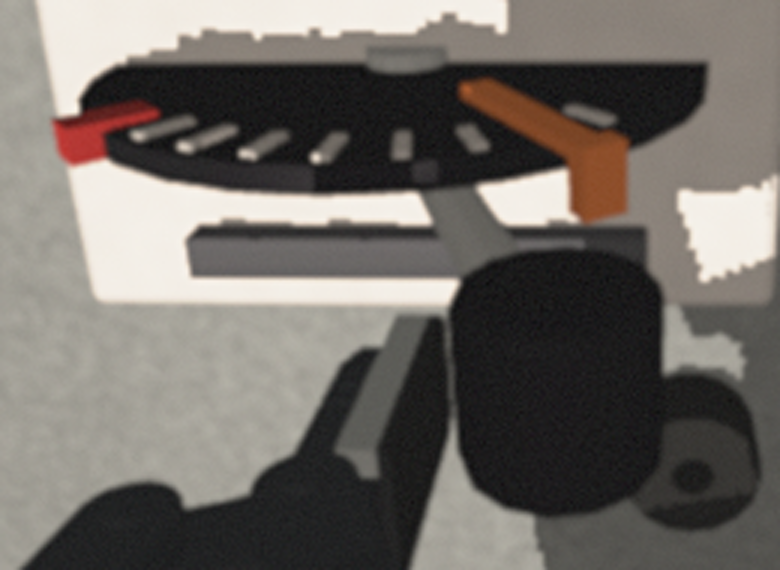

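```bash
python3 -m handwheel '[0,0.2,0.4,0,0,0,6, 0,0.4,0.85,0,0,0,6, 0,0.4,0.85,0,0,0,5, 0,0.4,0.85,0,0,0,4, 0,0.4,0.85,0,0,0,3.5, 0,0.4,0.85,0,0,0,3.1, 0,0.4,0.85,0,0,0,3.1, 0,0.4,0.85,0,0,0,3.1]' 25; python3 - <<'E'
from h import *
s=snap('wrist'); save(s,'w31.png',scale=1.5); state()
E
```

```text
t: 42.25
tcp_pos: [0.4983, 0.2682, 0.1528]
tool_rot: [-0.027, 0.707, -0.706, 0.027]
force: [-0.3, 4.5, -1.5]
finger_gap: 0.366
t 42.3 tcp [0.4983 0.2682 0.1528] gap 0.368 F [ 0.1  3.  -3. ]
q [2.960e-01 5.350e-01 1.648e+00 1.000e-03 9.590e-01 1.789e+00]
axes x,y,z [[-0.997, -0.077, 0.0], [-0.0, 0.0, -1.0], [0.077, -0.997, -0.001]]
```

View pics/w31.png

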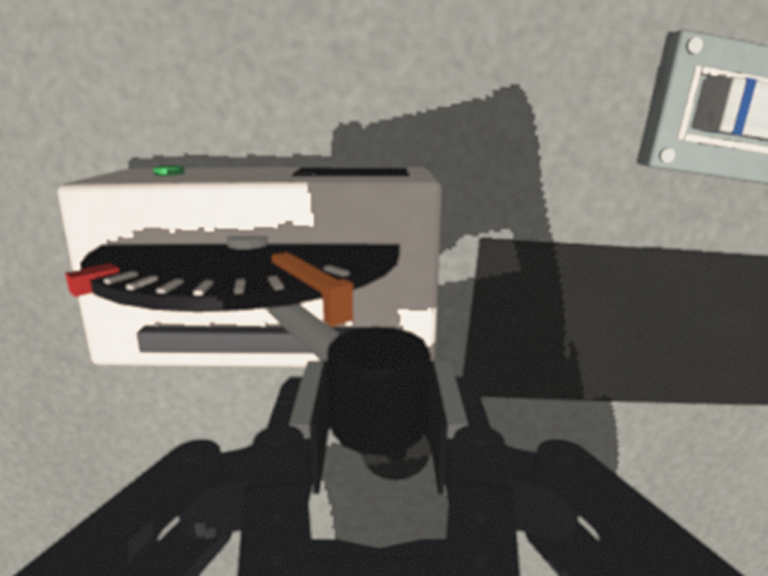

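```bash
python3 -m handwheel '[0,0,0,0,0,0,4.5, 0,0,0,0,0,0,6, 0,0,0,0,0,0,6, 0,0,0,0,0,0,6, 0,-4,0,0,0,0,6, 0,-8,0,0,0,0,6, 0,-8,0,0,0,0,6]'; cat > lev.py <<'E'
from h import *
s=snap('wrist'); save(s,'w32.png',(40,120,340,320),2.6)
hsv=cv2.cvtColor(s['frame'],cv2.COLOR_RGB2HSV); P=cloud(s)
th=np.radians(4.4); A=np.array([[np.cos(th),-np.sin(th),0],[np.sin(th),np.cos(th),0],[0,0,1]]); U=(P-[.496,.331,.07])@A*1000
m=cv2.inRange(hsv,(5,140,60),(20,255,255))>0
F=U[m&(abs(U[:,:,0]-23)<2.5)&(U[:,:,2]>30)&(U[:,:,2]<90)][:,1:]
c=F.mean(0); w,V=np.linalg.eigh(np.cov((F-c).T)); d=V[:,1]*np.sign(V[1,1]); print('pointer',np.arctan2(-d[0],d[1]).round(3),np.arctan2(-c[0],c[1]).round(3),len(F))
k=(~m)&(abs(U[:,:,0])<9)&(U[:,:,2]>15)&(U[:,:,2]<78)&(U[:,:,1]<0)&(U[:,:,1]>-80)&(s['frame'].max(2)>60)
F=U[k]; print('shaft n',len(F),F.mean(0).round(1)); F=F[:,1:]
c=F.mean(0); w,V=np.linalg.eigh(np.cov((F-c).T)); d=V[:,1]*np.sign(V[1,1]); print('shaft',np.arctan2(-d[0],d[1]).round(3),np.arctan2(-c[0],c[1]).round(3),np.sqrt(w))
k=(U[:,:,2]>85)&(U[:,:,2]<125)&(abs(U[:,:,0])<18)&(abs(U[:,:,1]+65)<35)&(s['frame'].max(2)<60)
F=U[k]; print('grip',len(F),np.percentile(F,[1,50,99],axis=0).round(1)); state()
E
python3 lev.py
```

```text
t: 42.88
tcp_pos: [0.5034, 0.2691, 0.2404]
tool_rot: [-0.022, 0.708, -0.705, 0.032]
force: [1.1, -0.1, 0.8]
finger_gap: 0.703
pointer 0.59 0.576 232
shaft n 428 [  1.3 -30.4  54.7]
shaft 0.583 0.507 [ 1.99055741 17.3275938 ]
grip 1870 [[-13.1 -78.7  93.4]
 [  3.7 -64.4 113.8]
 [ 14.2 -50.2 117.5]]
t 42.93 tcp [0.5018 0.2686 0.2376] gap 0.702 F [ 0.4 -0.3  0.3]
q [ 0.295  0.427  1.562 -0.     1.142  1.789]
axes x,y,z [[-0.997, -0.077, -0.01], [0.01, 0.003, -1.0], [0.077, -0.997, -0.002]]
```

View pics/w32.png

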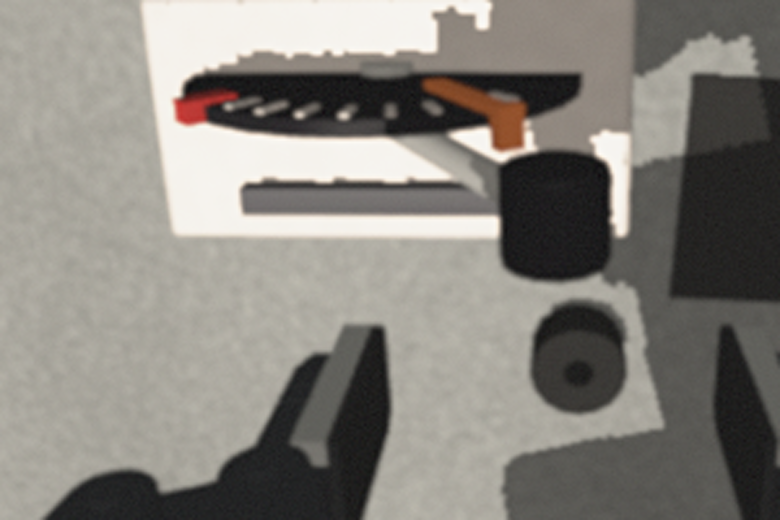

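```bash
python3 - <<'E'
from h import *
z=[np.cos(np.radians(-57)),np.sin(np.radians(-57)),0]
togo([.50,-.05,.29],z); togo([.391,-.4325,.20])
s=snap('top'); P=cloud(s); hsv=cv2.cvtColor(s['frame'],cv2.COLOR_RGB2HSV)
m=(P[:,:,2]>0.03)&(P[:,:,2]<0.06); mm=np.zeros_like(m); mm[170:245,370:455]=m[170:245,370:455]
n,l,st,c=cv2.connectedComponentsWithStats(mm.astype(np.uint8)); i=1+np.argmax(st[1:,4]); q=np.argwhere(l==i)[:,::-1]
W=onplane(s,q,.042)[:,:2]; print('readout',W.mean(0).round(4),cv2.minEnclosingCircle((W*1000).astype(np.float32)))
m=cv2.inRange(hsv,(15,120,120),(35,255,255)); mm=np.zeros_like(m); mm[130:182,340:400]=m[130:182,340:400]
W=onplane(s,np.argwhere(mm>0)[:,::-1],0)[:,:2]; print('ring',cv2.fitEllipse((W*1000).astype(np.float32)))
print('collar',onplane(s,[[562/1.5,373/1.5],[560/1.5,435/1.5]],.014))
E
```

```text
t 42.93 tcp [0.5018 0.2686 0.2376] gap 0.702 F [ 0.4 -0.3  0.3]
q [ 0.295  0.427  1.562 -0.     1.142  1.789]
axes x,y,z [[-0.997, -0.077, -0.01], [0.01, 0.003, -1.0], [0.077, -0.997, -0.002]]
shift cm [ 2.58 -5.33 31.74]
rotvec [-0.001 -0.499 -0.011]
rotvec [ 1.400e-02  2.643e+00 -1.000e-03]
t 42.93 tcp [0.5018 0.2686 0.2376] gap 0.702 F [ 0.4 -0.3  0.3]
q [ 0.295  0.427  1.562 -0.     1.142  1.789]
axes x,y,z [[-0.997, -0.077, -0.01], [0.01, 0.003, -1.0], [0.077, -0.997, -0.002]]
shift cm [16.49  3.46 69.05]
readout [ 0.4572 -0.389 ] ((457.2640075683594, -388.99725341796875), 55.72768020629883)
ring ((605.2670288085938, -292.3766174316406), (122.47209930419922, 123.137451171875), 34.58763122558594)
collar [[ 0.34608169 -0.29185686  0.014     ]
 [ 0.23433875 -0.28394081  0.014     ]]
```

```bash
python3 -m handwheel '[0,-3,4,0,0,0,8.5, 1,-5,8,0,-0.1,0,8.5, 1,-5,12,0,-0.2,0,8.5, 2,-5,16,0,-0.3,0,8.5, 2,-5,20,0,-0.4,0,8.5, 2.5,-5,24,0,-0.5,0,8.5, 2.5,-5,28,0,-0.5,0,8.5, 2.5,-5,31.7,0,-0.5,0,8.5, 2.5,-5,31.7,0,-0.5,0,8.5, 2.5,-5,31.7,0,-0.5,0,8.5]'; python3 - <<'E'
from h import *
z=[np.cos(np.radians(-57)),np.sin(np.radians(-57)),0]
togo([.390,-.4325,.20],z)
E
```

```text
t: 43.82
tcp_pos: [0.4971, -0.0523, 0.2815]
tool_rot: [-0.2, 0.679, -0.678, 0.199]
force: [1.0, 0.9, -0.2]
finger_gap: 0.996
t 43.82 tcp [ 0.4971 -0.0523  0.2815] gap 0.996 F [ 1.   0.9 -0.2]
q [-0.329  0.284  1.658 -0.     1.203  0.67 ]
axes x,y,z [[-0.841, -0.541, 0.002], [-0.003, 0.001, -1.0], [0.541, -0.841, -0.003]]
shift cm [29.57  8.14 26.19]
rotvec [ 0.003 -0.004  0.002]
rotvec [-3.000e-03  3.138e+00  4.000e-03]
```

```bash
python3 -m handwheel '[29.6,0,26.2,0,0,0,8.5, 29.6,0,26.2,0,0,0,8.5, 29.6,0,26.2,0,0,0,8.5, 29.6,0,26.2,0,0,0,8.5, 29.6,0,26.2,0,0,0,8.5, 29.6,0,26.2,0,0,0,8.5, 29.6,4,26.2,0,0,0,8.5, 29.6,8,26.2,0,0,0,8.5, 29.6,8,26.2,0,0,0,8.5, 29.6,8,26.2,0,0,0,8.5]'; python3 - <<'E'
from h import *
s=snap('wrist'); save(s,'w33.png',scale=1.5)
z=[np.cos(np.radians(-57)),np.sin(np.radians(-57)),0]
togo([.390,-.4325,-.014],z)
s=snap('top'); save(s,'t33.png',scale=1.5)
E
```

```text
t: 44.65
tcp_pos: [0.3931, -0.43, 0.2017]
tool_rot: [-0.202, 0.678, -0.677, 0.202]
force: [0.3, 0.1, -0.5]
finger_gap: 0.992
t 44.7 tcp [ 0.3902 -0.4353  0.1967] gap 0.996 F [-0.3 -3.9 -1.7]
q [-1.029  0.502  1.557 -0.004  1.087 -0.032]
axes x,y,z [[-0.839, -0.544, 0.003], [-0.005, 0.002, -1.0], [0.544, -0.839, -0.004]]
shift cm [-0.2  21.07 -0.15]
rotvec [ 0.004 -0.001  0.003]
rotvec [-0.005  3.141  0.007]
```

View pics/w33.png

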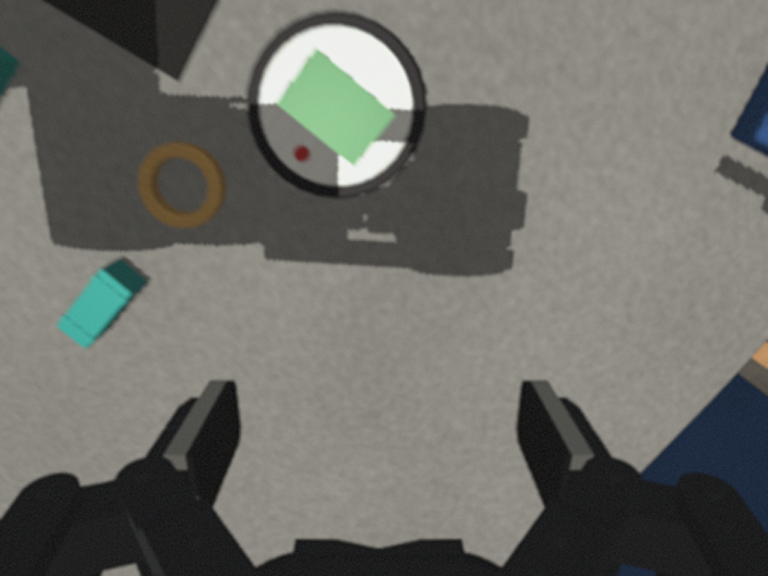

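View pics/t33.png

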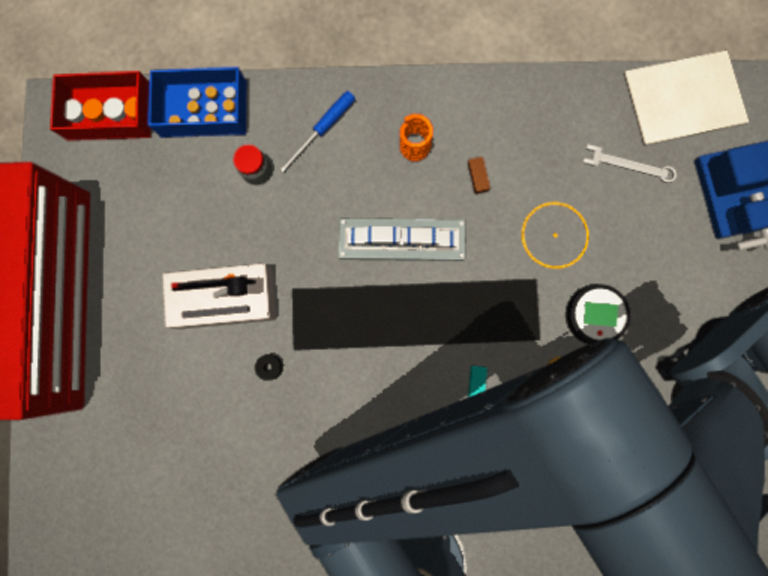

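```bash
cat > ro.py <<'E'
from h import *
s=snap('top'); P=cloud(s); hsv=cv2.cvtColor(s['frame'],cv2.COLOR_RGB2HSV)
m=(P[:,:,2]>0.03)&(P[:,:,2]<0.06); mm=np.zeros_like(m); mm[125:245,340:455]=m[125:245,340:455]
n,l,st,c=cv2.connectedComponentsWithStats(mm.astype(np.uint8)); i=1+np.argmax(st[1:,4]); q=np.argwhere(l==i)[:,::-1]
W=onplane(s,q,.042)[:,:2]; ctr,rad=cv2.minEnclosingCircle((W*1000).astype(np.float32)); print('readout',W.mean(0).round(4),np.round(ctr,1),round(rad,1),len(q))
save(s,'ro.png',(330,110,470,250),4)
c=np.array(ctr)/1000; g=np.array([.6053,-.2924]); d=g-c; a=np.degrees(np.arctan2(d[1],d[0])); u=d/np.linalg.norm(d); print('to go mm',d*1000,np.linalg.norm(d)*1000,'ang',a,'start tcp',c-.08*u,'end tcp',g-.046*u)
E
python3 ro.py
```

```text
readout [ 0.4531 -0.3559] [ 452.3 -356. ] 56.5 1263
to go mm [152.97840576  63.55211792] 165.65405012104202 ang 22.559559739377935 start tcp [ 0.3784431  -0.38664361] end tcp [ 0.56281986 -0.31004761]
```

View pics/ro.png

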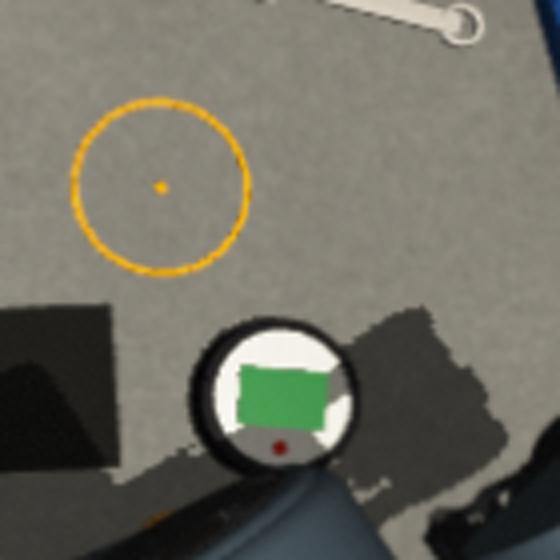

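```bash
python3 - <<'E'
from h import *
z=[np.cos(np.radians(-67.4)),np.sin(np.radians(-67.4)),0]
togo([.3926,-.381,-.015],z)
E
```

```text
t 44.8 tcp [ 0.392  -0.4297  0.1999] gap 0.992 F [-0.2  0.3  0.9]
q [-1.023  0.495  1.559  0.     1.095 -0.028]
axes x,y,z [[-0.839, -0.544, -0.0], [-0.003, 0.006, -1.0], [0.544, -0.839, -0.007]]
shift cm [-2.69 21.52 -3.9 ]
rotvec [0.007 0.181 0.   ]
rotvec [ 0.    -2.961 -0.011]
```

```bash
python3 -m handwheel '[-2.7,0,-3.9,0,0.1,0,8.5, -2.7,2,-3.9,0,0.18,0,8.5, -2.7,6,-3.9,0,0.18,0,8.5, -2.7,10,-3.9,0,0.18,0,8.5, -2.7,14,-3.9,0,0.18,0,8.5, -2.7,14,-3.9,0,0.18,0,8.5, -2.7,14,-3.9,0,0.18,0,8.5]'; python3 - <<'E'
from h import *
s=snap('wrist'); save(s,'w34.png',scale=1.5)
P=cloud(s); 
for v in (250,254,258,262): print(v,[(P[v,u]*1000).round().astype(int).tolist() for u in (150,156,352,360)])
z=[np.cos(np.radians(-67.4)),np.sin(np.radians(-67.4)),0]
togo([.3926,-.381,-.015],z)
E
```

```text
t: 45.38
tcp_pos: [0.3942, -0.3797, 0.0619]
tool_rot: [-0.141, 0.695, -0.691, 0.139]
force: [0.4, 0.0, 0.4]
finger_gap: 0.994
250 [[327, -326, 0], [328, -330, -1], [386, -465, -1], [388, -470, 0]]
254 [[386, -337, 91], [385, -339, 87], [420, -418, 89], [422, -420, 90]]
258 [[386, -337, 93], [384, -339, 89], [420, -417, 93], [421, -420, 93]]
262 [[386, -338, 97], [382, -340, 89], [418, -418, 93], [421, -419, 96]]
t 45.43 tcp [ 0.3954 -0.382   0.0642] gap 0.995 F [-0.3 -0.4 -0.9]
q [-0.972  0.658  1.746  0.     0.738  0.2  ]
axes x,y,z [[-0.921, -0.389, -0.0], [-0.0, 0.001, -1.0], [0.389, -0.921, -0.001]]
shift cm [ 0.22  7.92 -0.2 ]
rotvec [ 0.001  0.005 -0.   ]
rotvec [-0.000e+00 -3.137e+00 -1.000e-03]
```

View pics/w34.png

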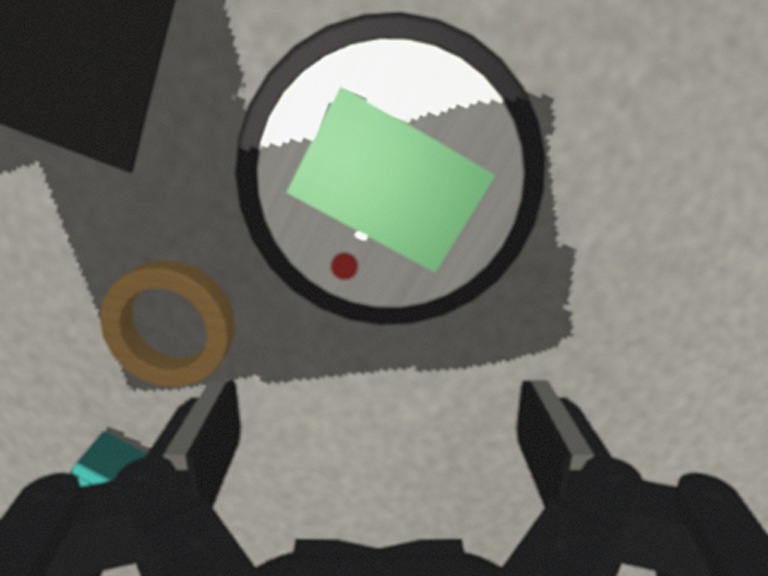

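```bash
python3 -m handwheel '[0,4,0,0,0,0,8.5, 0,6.5,0,0,0,0,8.5, 0,7.7,0,0,0,0,8.5, 0,7.7,0,0,0,0,8.5, 0,7.7,0,0,0,0,8.5]'; python3 -m handwheel '[-1,0,0,0,0,0,8.5, -2,0,0,0,0,0,8.5, -3,0,0,0,0,0,8.5, -4,0,0,0,0,0,8.5, -5,0,0,0,0,0,8.5, -6,0,0,0,0,0,8.5, -6,0,0,0,0,0,8.5]'; python3 - <<'E'
from h import *
s=snap('wrist'); save(s,'w35.png',scale=1.5); state()
E
python3 ro.py
```

```text
t: 45.85
tcp_pos: [0.3955, -0.3843, -0.0114]
tool_rot: [0.139, -0.692, 0.694, -0.14]
force: [0.1, -0.9, -0.4]
finger_gap: 0.994
t: 46.43
tcp_pos: [0.4526, -0.3597, -0.0127]
tool_rot: [0.139, -0.692, 0.694, -0.141]
force: [0.2, -0.1, -0.3]
finger_gap: 0.998
t 46.48 tcp [ 0.4518 -0.3596 -0.0131] gap 1.001 F [-0.3  0.2 -1.3]
q [-8.660e-01  8.120e-01  1.698e+00  1.000e-03  6.300e-01  3.050e-01]
axes x,y,z [[-0.922, -0.388, -0.001], [0.002, -0.001, -1.0], [0.388, -0.922, 0.002]]Traceback (most recent call last):
  File "ro.py", line 4, in <module>
    n,l,st,c=cv2.connectedComponentsWithStats(mm.astype(np.uint8)); i=1+np.argmax(st[1:,4]); q=np.argwhere(l==i)[:,::-1]
                                                                        ~~~~~~~~~^^^^^^^^^^
    return _wrapfunc(a, 'argmax', axis=axis, out=out, **kwds)
    return bound(*args, **kwds)
ValueError: attempt to get argmax of an empty sequence
```

View pics/w35.png

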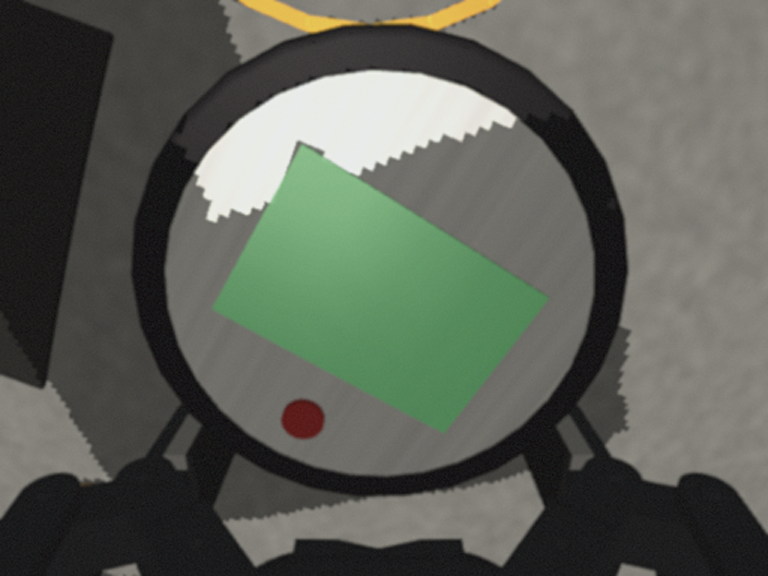

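```bash
cat > row.py <<'E'
from h import *
s=snap('wrist'); save(s,'row.png',scale=1.5); P=cloud(s); m=(P[:,:,2]>.036)&(P[:,:,2]<.05); m[330:]=0
n,l,st,c=cv2.connectedComponentsWithStats(m.astype(np.uint8)); i=1+np.argmax(st[1:,4]); Q=P[l==i]
ctr,rad=cv2.minEnclosingCircle((Q[:,:2]*1000).astype(np.float32)); print('readout',np.round(ctr,1),round(rad,1),'z',np.median(Q[:,2]).round(4)); st,r=state()
hsv=cv2.cvtColor(s['frame'],cv2.COLOR_RGB2HSV); y=cv2.inRange(hsv,(18,110,120),(32,255,255)); W=onplane(s,np.argwhere(y>0)[:,::-1],0)[:,:2]*1000; k=(np.hypot(*(W-[605,-292]).T)<85)&(np.hypot(*(W-[605,-292]).T)>40); W=W[k]
if len(W)>30:
    from scipy.optimize import least_squares
    f=least_squares(lambda p:np.hypot(*(W-p[:2]).T)-61,[605,-292],loss='soft_l1'); print('ring',f.x.round(1),'rms',np.sqrt((f.fun**2).mean()).round(2),len(W))
    d=np.r_[f.x[:2]-ctr,0]/10; print('readout->ring tool cm',(r.T@d).round(2))
E
python3 row.py
```

```text
readout [ 484.7 -346.4] 64.6 z 0.0422
t 46.58 tcp [ 0.4504 -0.3595 -0.0136] gap 1.0 F [ 0.4  0.6 -1.1]
q [-8.680e-01  8.120e-01  1.699e+00  1.000e-03  6.300e-01  3.050e-01]
axes x,y,z [[-0.922, -0.387, -0.0], [0.0, 0.0, -1.0], [0.387, -0.922, 0.0]]
ring [ 603.6 -294.9] rms 1.26 982
readout->ring tool cm [-1.295e+01  1.000e-02 -1.400e-01]
```

```bash
python3 -m handwheel '[-1,0,-0.1,0,0,0,8.5, -2,0,-0.1,0,0,0,8.5, -3,0,-0.1,0,0,0,8.5, -4,0,-0.1,0,0,0,8.5, -5,0,-0.1,0,0,0,8.5, -6,0,-0.1,0,0,0,8.5, -7,0,-0.1,0,0,0,8.5, -8,0,-0.1,0,0,0,8.5, -9,0,-0.1,0,0,0,8.5, -9,0,-0.1,0,0,0,8.5]'; sed -i "s/m\[330:\]=0/m[260:]=0/" row.py; sed -i "s/^ctr,rad=.*/from scipy.optimize import least_squares\nq=cv2.findContours((l==i).astype(np.uint8),cv2.RETR_EXTERNAL,cv2.CHAIN_APPROX_NONE)[0][0][:,0]; q=q[(q[:,1]<255)\&(q[:,1]>1)]; E=onplane(s,q,.042)[:,:2]*1000; g=least_squares(lambda p:np.hypot(*(E-p).T)-55,E.mean(0),loss='soft_l1'); ctr=g.x; print('readout',ctr.round(1),'rms',np.sqrt((g.fun**2).mean()).round(2)); st,r=state()/" row.py; python3 row.py
```

```text
t: 47.42
tcp_pos: [0.5351, -0.3237, -0.0134]
tool_rot: [0.139, -0.693, 0.694, -0.141]
force: [-0.1, -0.9, -0.0]
finger_gap: 0.996
readout [ 575.5 -307.8] rms 1.25
t 47.47 tcp [ 0.5341 -0.3239 -0.0134] gap 0.995 F [-0.4  0.2 -0.2]
q [-7.240e-01  8.460e-01  1.572e+00  1.000e-03  7.220e-01  4.480e-01]
axes x,y,z [[-0.922, -0.388, -0.001], [0.002, -0.001, -1.0], [0.388, -0.922, 0.002]]
ring [ 603.9 -294.7] rms 1.31 2276
readout->ring tool cm [-3.12  0.   -0.1 ]
```

View pics/row.png

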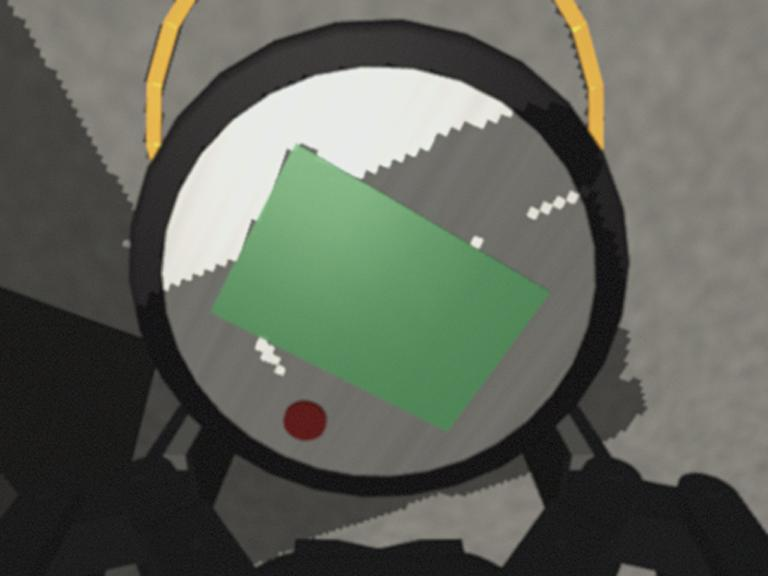

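```bash
python3 -m handwheel '[-0.8,0,-0.05,0,0,0,8.5, -1.6,0,-0.1,0,0,0,8.5, -2.4,0,-0.1,0,0,0,8.5, -2.9,0,-0.1,0,0,0,8.5, -3.1,0,-0.1,0,0,0,8.5, -3.1,0,-0.1,0,0,0,8.5]'; python3 row.py
```

```text
t: 47.97
tcp_pos: [0.5614, -0.3111, -0.0136]
tool_rot: [0.139, -0.693, 0.693, -0.14]
force: [-0.3, -1.0, -0.7]
finger_gap: 0.995
readout [ 601.3 -296. ] rms 1.23
t 48.02 tcp [ 0.5612 -0.3112 -0.0136] gap 0.998 F [-0.  -0.2 -0.5]
q [-6.800e-01  8.600e-01  1.524e+00  1.000e-03  7.570e-01  4.930e-01]
axes x,y,z [[-0.922, -0.387, -0.001], [0.001, -0.0, -1.0], [0.387, -0.922, 0.001]]
ring [ 604.4 -294.6] rms 1.09 1899
readout->ring tool cm [-0.34  0.   -0.01]
```

View pics/row.png

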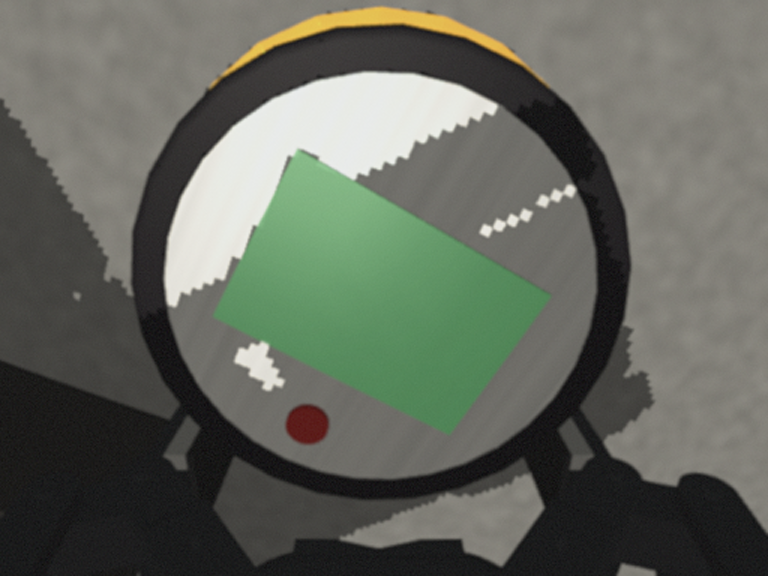

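```bash
python3 -m handwheel '[-0.2,0,0,0,0,0,8.5, -0.4,0,0,0,0,0,8.5, -0.4,0,0,0,0,0,8.5, 1,0,0,0,0,0,8.5, 3,0,0,0,0,0,8.5, 6,0,0,0,0,0,8.5, 6,-4,0,0,0,0,8.5, 6,-8,0,0,0,0,8.5, 6,-12,0,0,0,0,8.5, 6,-16,0,0,0,0,8.5]'; python3 -m handwheel '[4,-4,4,0,0,0,8.5, 8,-4,8,0,0,0,8.5, 8,-4,12,0,0,0,8.5, 8,-4,16,0,0,0,8.5, 8,-4,20,0,0,0,8.5, 8,-4,20,0,0,0,8.5, 8,-4,20,0,0,0,8.5]'; python3 ro.py; python3 - <<'E'
from h import *
state(); s=snap('top'); save(s,'t36.png',scale=1.5); s=snap('side'); save(s,'s36.png',scale=1.5)
E
```

```text
t: 48.85
tcp_pos: [0.504, -0.3349, 0.1477]
tool_rot: [-0.139, 0.694, -0.693, 0.139]
force: [0.8, -0.2, 0.0]
finger_gap: 1.001
t: 49.43
tcp_pos: [0.5084, -0.5567, 0.1861]
tool_rot: [0.137, -0.691, 0.696, -0.139]
force: [0.6, -0.0, 0.1]
finger_gap: 0.997
readout [ 0.6058 -0.2897] [ 606.7 -289.5] 56.4 1281
to go mm [-1.41417236 -2.91898193] 3.243507206977566 ang -115.84900573873416 start tcp [ 0.64159425 -0.21748532] end tcp [ 0.62535605 -0.25100248]
t 49.48 tcp [ 0.5078 -0.5531  0.1856] gap 0.997 F [-0.2  0.2 -0.4]
q [-0.977  0.738  1.105  0.     1.297  0.2  ]
axes x,y,z [[-0.923, -0.384, -0.001], [0.001, -0.001, -1.0], [0.384, -0.923, 0.001]]
```

View pics/t36.png

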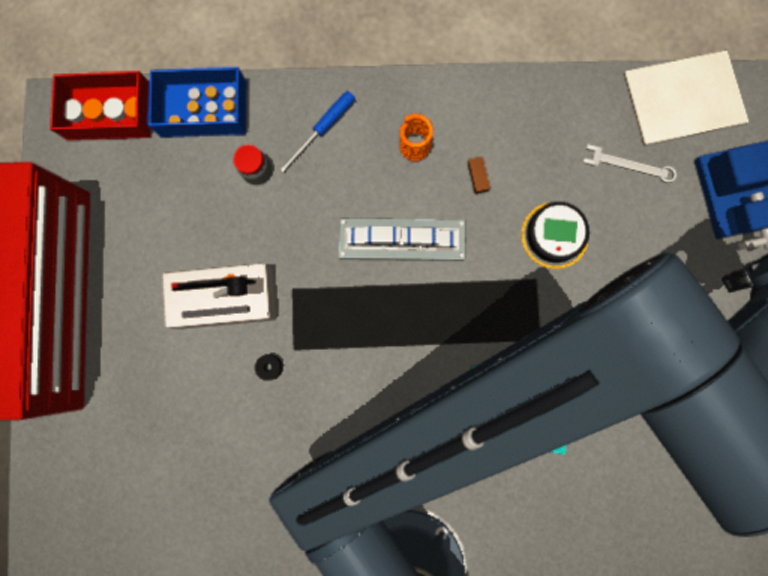

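View pics/s36.png

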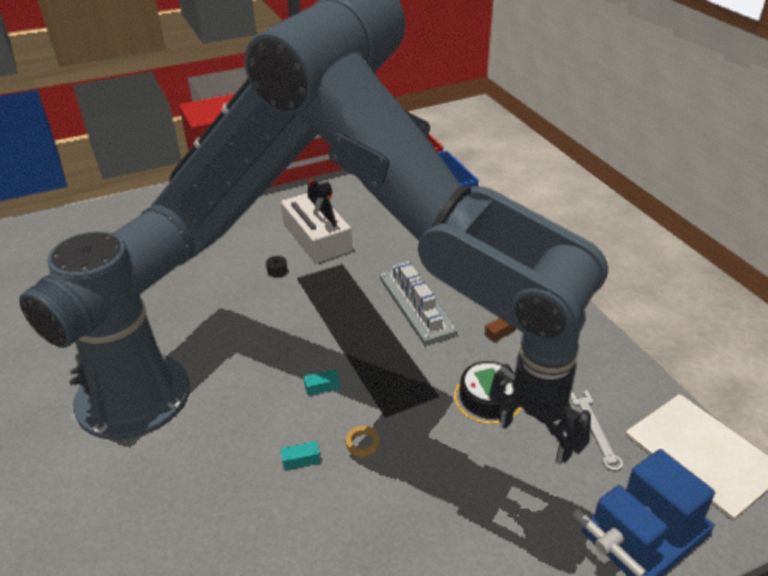

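```bash
python3 - <<'E'
from h import *
s=snap('top'); bars(s,(215,130,330,185),zr=(.066,.09)); save(s,'fin.png',(95,135,330,225),3.3)
P=cloud(s); g=P[170:215,120:180].reshape(-1,3); g=g[(g[:,2]>.15)]; print('grip',np.percentile(g,[5,50,95],axis=0).round(3))
state(); manip.sign_off()
E
```

```text
px [255. 156.] ctr [598.9  32.4] size [27.5 61.6] axis deg 88.9 top 0.0769
px [280. 156.] ctr [597.2 -37. ] size [27.6 61.5] axis deg 88.3 top 0.0767
grip [[0.486 0.254 0.169]
 [0.5   0.266 0.185]
 [0.515 0.284 0.191]]
t 49.63 tcp [ 0.5079 -0.5486  0.1857] gap 0.992 F [ 1.1 -0.2  0.6]
q [-0.973  0.735  1.111  0.     1.298  0.2  ]
axes x,y,z [[-0.922, -0.387, 0.0], [-0.001, 0.002, -1.0], [0.387, -0.922, -0.003]]
the job is handed in; nothing more can be done
```

View pics/fin.png

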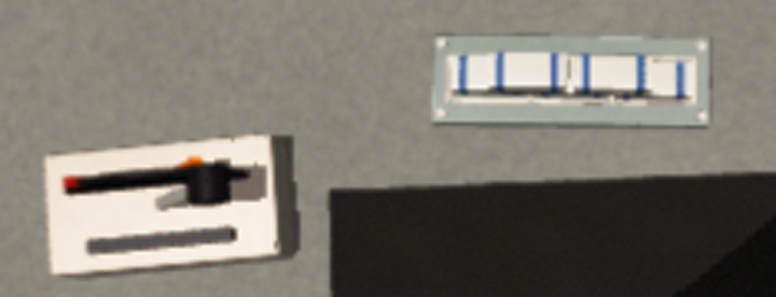

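The load-cell check is set up and handed in at about 50 s; the hand-in gave no verdict. I swung the lever home, laid all five bars (three in the bays, two over the joints), then set the lever to the pointer and slid the readout onto the ring.

**Last checks**
- **Bars:** all measured within about 4 mm of their places, and the lap bars are within about 1° of the row. The final top view agrees.
- **Lever:** measured right after it was set, the shaft leaned 0.583 rad and the pointer 0.59 rad. Estimates from the grip's position gave 0.56–0.57, so the gap is about 0.03 rad at most. The final top view shows the grip still there.
- **Readout:** flat and about 3 mm from the ring's centre by the top camera.
- **Other objects:** the spring, jar, bump stop and collar show no visible shift in the last views. The gripper is clear of everything.

**What went wrong or disagreed**
- **Fingertip position:** in every view the fingertips stood about 17–30 mm behind the reported tool point, not 17 mm ahead as the data says. My first lever push slid over the grip because of this. I repeated it lower until it stopped at the red block, and used the measured tip position from then on.
- **Camera bias:** top and wrist cameras disagreed by about 2–3 mm.
- **Readout knock:** the readout was knocked about 33 mm during the run. I measured it again before pushing it.

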